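# Fetch two reagent vials from behind the tall bottles for the heating block

### The job

The two small vials at the back of the grey bottle rack are needed warm for the next clotting test, but the two tall bottles in front of them are in the way. Stand both tall bottles in the steel tray, take out the vials and seat them upright in the heating block, the clear vial in its wide well and the slimmer brown vial in its narrow well, and only then put each tall bottle back, upright, into the same rack well it came from.

Things in the scene. Friction and masses are not known exactly. Their poses are not given: they have to be found in the camera images.
- tall_white_bottle: tall milky-white plastic bottle with a blue screw cap, diameter 58, height 150 (straight body up to 90, then shoulder and cap; grip it 80 to 90 above its base, lower the palm meets the cap), 0.22 kg; stands in one of the two large front wells of the rack, which one varies. Origin: centre of its underside; z up along its axis.
- tall_brown_bottle: tall brown glass bottle with a black screw cap, diameter 48, height 142 (straight body up to 87; grip it 80 to 87 above its base), 0.16 kg; stands in the other large front well of the rack. Origin: centre of its underside; z up along its axis.
- clear_vial: small clear vial with a wide red cap, diameter 30, height 58 (straight glass body up to 31), 0.03 kg; stands in one of the two small back wells of the rack, which one varies. Take it by the glass body. Origin: centre of its underside; z up.
- brown_vial: small slim brown bottle with a black cap, diameter 26, height 62 (straight body up to 34), 0.03 kg; stands in the other small back well of the rack. Take it by the body. Origin: centre of its underside; z up.
- bottle_rack: fixed grey bottle rack, 130 (x) by 176 (y) mm, top plate 16 high, floor 5 above the table. Two large holes of diameter 68 for the tall bottles in front, centres at x = -24, y = +45 and -45 in its frame; two small ones of diameter 34 for the vials behind, at x = +32, y = +22 and -22. Origin: centre of its underside; x points to its back (away from the robot at yaw 0), y to its left.
- steel_tray: fixed low stainless steel tray, 200 (x) by 130 (y) mm, rim 17 high, floor 3 above the table: the side area for the two tall bottles, one toward its +x end and one toward -x. Origin: centre of its underside; x along its long side. It stands to the left or to the right of the rack.
- heater: fixed heating block: white housing 140 (x) by 124 (y) mm, sloping key panel in front (-x), aluminium block whose top is 61 above the table. Two round wells 12 deep (floor at 49): the wide one, diameter 42, at x = +20, y = +26, the narrow one, diameter 35, at x = +20, y = -26 in its frame. Origin: on its underside; x points to its back, y to its left. On the other side of the rack than the tray.
Not all that is in view belongs to the job. What is shaped like the tall_white_bottle but yellow is not meant. There is more than one size of the brown_vial; the one meant has the size given above.

How it is judged:
On the way, in this order (a step that is already met when the one before it is completed fails the run):
1. both tall bottles stand upright and released in the steel tray (x of tall_white_bottle in the frame of steel_tray between -0.078 and 0.078 m and y of tall_white_bottle in the frame of steel_tray between -0.045 and 0.045 m and z of tall_white_bottle in the frame of steel_tray between -0.002 and 0.008 m and angle between each of tall_white_bottle, tall_brown_bottle's own z axis and vertical below 0.12 rad and x of tall_brown_bottle in the frame of steel_tray between -0.078 and 0.078 m and y of tall_brown_bottle in the frame of steel_tray between -0.045 and 0.045 m and z of tall_brown_bottle in the frame of steel_tray between -0.002 and 0.008 m and contact force between the fingers and tall_white_bottle below 0.1 N and linear speed of each of tall_white_bottle, tall_brown_bottle below 0.03 m/s and contact force between the fingers and tall_brown_bottle below 0.1 N), for 0.2 s.
2. the clear vial sits in the wide well and the brown vial in the narrow well of the heating block, released, while both tall bottles still stand in the tray (x of clear_vial in the frame of heater between 0.0115 and 0.0285 m and y of clear_vial in the frame of heater between 0.0175 and 0.0345 m and z of clear_vial in the frame of heater between 0.044 and 0.054 m and angle between each of clear_vial, brown_vial, tall_white_bottle, tall_brown_bottle's own z axis and vertical below 0.12 rad and x of brown_vial in the frame of heater between 0.0115 and 0.0285 m and y of brown_vial in the frame of heater between -0.0345 and -0.0175 m and z of brown_vial in the frame of heater between 0.044 and 0.054 m and contact force between the fingers and clear_vial below 0.1 N and linear speed of each of clear_vial, brown_vial below 0.03 m/s and contact force between the fingers and brown_vial below 0.1 N and x of tall_white_bottle in the frame of steel_tray between -0.078 and 0.078 m and y of tall_white_bottle in the frame of steel_tray between -0.045 and 0.045 m and z of tall_white_bottle in the frame of steel_tray between -0.002 and 0.008 m and x of tall_brown_bottle in the frame of steel_tray between -0.078 and 0.078 m and y of tall_brown_bottle in the frame of steel_tray between -0.045 and 0.045 m and z of tall_brown_bottle in the frame of steel_tray between -0.002 and 0.008 m), for 0.2 s.
At the end, for the whole second after the job is handed in: Clear vial upright on the floor of the wide well, brown vial in the narrow one (8.5 mm of its centre in x and y, 5 mm in height); each tall bottle in the rack well it came from, within 16 mm of its start; all tilted under 0.12 rad, released and at rest (x of clear_vial in the frame of heater between 0.0115 and 0.0285 m and y of clear_vial in the frame of heater between 0.0175 and 0.0345 m and z of clear_vial in the frame of heater between 0.044 and 0.054 m and angle between each of clear_vial, brown_vial, tall_white_bottle, tall_brown_bottle's own z axis and vertical below 0.12 rad and x of brown_vial in the frame of heater between 0.0115 and 0.0285 m and y of brown_vial in the frame of heater between -0.0345 and -0.0175 m and z of brown_vial in the frame of heater between 0.044 and 0.054 m and distance of each of tall_white_bottle, tall_brown_bottle from where it was at the start of the episode below 0.016 m and contact force between the fingers and clear_vial below 0.1 N and linear speed of each of clear_vial, brown_vial, tall_white_bottle, tall_brown_bottle below 0.03 m/s and contact force between the fingers and brown_vial below 0.1 N and contact force between the fingers and tall_white_bottle below 0.1 N and contact force between the fingers and tall_brown_bottle below 0.1 N); the robot touches nothing.
It fails at once if a bottle or vial is tipped over (tilted more than about 45 degrees) (angle between any of tall_white_bottle, tall_brown_bottle, clear_vial, brown_vial's own z axis and vertical above 0.8 rad).
It also fails if it takes over 138 s, if anything falls off the work surface, if the arm or the gripper's body presses on something with over 40 N, if the wrist force passes 120 N, or if a joint passes its speed limit or range.

### The arm

A 6-joint arm with a two-finger parallel gripper is mounted at the origin on a cart in front of the work surface, level with it; the furniture and walls round the work are solid. World frame = base frame: x ahead of the robot, y to its left, z up, the work surface at z = 0. Lengths are in m, angles in rad, forces in N, time in s.
With the tool pointing down it reaches from about 0.3 to 0.75 m from the base axis. Payload 8.5 kg.
Tool frame: the origin (TCP) lies between the finger pads; the fingertips stand ahead of it and the grasp point (between the pads) lies 5 mm behind it (arm.finger_overhang is the z of the fingertips in the tool frame, in m); z points along the fingers, y is the direction in which the jaws open and shut (so a half turn about z gives the same grasp; the last joint's range is limited). The gripper opens to 88 mm and grips with 3 to 60 N. Pads are 18 mm wide; open, the fingers measure 123 mm over their backs; the gripper's body (75 mm by 187 mm) begins 45 mm behind the grasp point.
Start: joints at [0.939, 0.381, 1.297, -0, 1.464, -0.215], TCP at [0.223, 0.503, 0.253] pointing down, gripper open.
Joint ranges: [-3.11, 3.11], [-0.89, 2.33], [0.22, 2.48], [-1.42, 4.56], [0.17, 2.85], [-2.88, 2.88]. Speed limits (rad/s): [2.39, 2.39, 3.14, 3.14, 3.14, 3.14].

### API

Orientations are given as a unit quaternion [x, y, z, w].
In Python, from cell import arm, viewer, recognise gives the robot as it stands.
- The arm moves only by the tool drive_tool, never from a script. Its argument "motion" is a list of rows, each a list of 7 numbers: the turn, a rotation vector about the tool's x, y, z in degrees, then the shift along the tool's x, y, z in m, then the opening, from 0 (shut) to 1 (fully open). A call has 1 to 5 rows; each row shifts and turns the pose as measured when the row begins, along the tool's axes as they then stand; what a row does not reach is not made up. A row lasts 1/12 s, in which the tool goes at most 41.7 mm and 7.16 degrees, less where a joint would pass 70% of its speed; a pose out of reach is approached as far as the arm can. A call with a gripper value outside its range is refused whole. The fingers move at their own pace and stop on an object; "squeeze" is the grip in N (left out, the last holds). Time passes only in rows, so rows that do not move let the fingers close. It gives the time, the measured TCP pose, the force and the opening at its end, in the units of the state.
- arm.sense(): the state, without advancing time (a new reading comes with each control period).
- viewer.read_camera(name): name is "side" or "top" or "wrist"; returns a dict with "color" (384x512x3 uint8, red, green, blue), "fx", "fy", "cx", "cy" (pixels), "R" (3x3) and "t" (3): a world point X has camera coordinates R X + t. Camera axes: x right, y down, z forward; pixel columns grow to the right and rows downward; lengths in m; the calibration is good to about 2 mm. A picture is of the moment at which its call begins. There is no depth.
- arm.job_done(): hands the job in, once; it reports no verdict.
Trained networks look in the newest picture that a camera, given by its name, has taken for a name from the list of things; names that differ only in an ending like _2 or _b are one class to them, and where a whole thing is asked for, a point or a joint stands for the part that bears it (a point fixed in the world has none). Each returns a list of dicts, best first, with "p" (0 to 1); they miss things now and then, are a little off and sometimes report something else, mostly with a low value. They report only what shows in the picture. A call takes as long as a camera call. They do not tell look-alikes from the thing itself.
- recognise(camera, label): "uv" ([column, row] in pixels, amid what is visible of it).
The state is a dict: "t": time; "q": joint angles; "joint_velocities": joint speeds; "joint_efforts": joint torques, N m; "tcp_pos": TCP position; "ee_rot": TCP orientation; "ft_force": force on the tool from outside, world axes, zero at the start; "ft_torque": the same for the moment, N m; "width": finger opening in m.
Only numpy, scipy, OpenCV 4.12 (cv2) and the standard library are available. Lean on these libraries where they do the work, as an engineer would, in place of code of your own. Each camera call takes 0.05 s, during which the arm holds its last target.

## Working session

There is one attempt and no reset: what is moved stays moved. The work goes in short steps, Python scripts to look and compute and a tool call to move; the robot and the scene stay as the last step left them, time stands still between calls to the robot, and variables do not carry over. Pictures are saved under pics/ and viewed, and the job is handed in when it is done.

Besides the shell and the picture viewer there is one more tool, called after ">>>" as name([rows], argument=value, ...), one row to a line, values as JSON. drive_tool: Moves the arm, as the interface text tells. Its arguments: {"type":"object","properties":{"motion":{"type":"array","items":{"type":"array","items":{"type":"number"}}},"squeeze":{"type":"number"}},"required":["motion"]}

```bash
ls; mkdir -p pics; python3 - <<'E'
from cell import arm, viewer, recognise
import cv2
s=arm.sense(); print(s, arm.finger_overhang)
for c in ['side','top','wrist']:
    d=viewer.read_camera(c); cv2.imwrite(f'pics/{c}0.png',cv2.cvtColor(d['color'],cv2.COLOR_RGB2BGR))
    print(c,d['fx'],d['fy'],d['cx'],d['cy'],d['R'],d['t'])
    for l in ['tall_white_bottle','tall_brown_bottle','clear_vial','brown_vial','bottle_rack','steel_tray','heater']:
        print(l,[(r['uv'],round(r['p'],2)) for r in recognise(c,l)])
E
```

```text
pics
{'t': 0.0, 'q': array([ 9.38686235e-01,  3.81233144e-01,  1.29824215e+00, -2.30091794e-05,
        1.46358624e+00, -2.15321056e-01]), 'joint_velocities': array([-2.01450404e-03,  2.64744201e-04, -3.44317727e-05,  1.98055105e-03,
        1.68454993e-03,  9.03879346e-04]), 'joint_efforts': array([ 6.17304959e-04, -4.37938070e+01, -2.24551427e+01,  7.13478774e-02,
        3.53681040e-02, -1.41251303e-04]), 'tcp_pos': array([0.22252139, 0.50270246, 0.25212408]), 'ee_rot': array([ 2.06888152e-01,  9.78364325e-01, -6.74193998e-04, -2.91538915e-04]), 'ft_force': array([-0.38946102, -0.26843356,  0.07273515]), 'ft_torque': array([0.03959912, 0.05297612, 0.01136464]), 'width': 0.08830535401445481} 0.014
side 422.4036798950601 422.4036798950601 258.8493933570543 193.66969752732584 [[-0.9963659   0.08450602  0.01066469]
 [ 0.06201712  0.80557361 -0.58924106]
 [-0.05838561 -0.58643831 -0.80788689]] [ 0.58746269 -0.03690994  1.11697744]
tall_white_bottle [([255.5, 160.8], 0.72), ([235.2, 248.0], 0.69)]
tall_brown_bottle [([248.2, 202.1], 0.8)]
clear_vial [([232.9, 182.6], 0.64)]
brown_vial [
[... 377 characters left out ...]
880541]
tall_white_bottle [([195.8, 166.1], 0.76), ([267.7, 183.9], 0.73)]
tall_brown_bottle [([248.7, 167.9], 0.74), ([240.7, 178.9], 0.62)]
clear_vial []
brown_vial [([250.2, 135.1], 0.63)]
bottle_rack [([255.4, 180.0], 0.73), ([161.6, 242.6], 0.41)]
steel_tray [([162.8, 245.8], 0.59)]
heater []
wrist 275.6835079776468 275.6835079776468 260.3454757588273 194.92624372864438 [[ 4.04872914e-01  9.14372957e-01  1.35566826e-04]
 [ 8.74909387e-01 -3.87442017e-01  2.90555067e-01]
 [ 2.65728221e-01 -1.17519268e-01 -9.56858262e-01]] [-0.551041   -0.04049788  0.39012371]
tall_white_bottle []
tall_brown_bottle []
clear_vial []
brown_vial []
bottle_rack []
steel_tray [([210.0, 330.6], 0.55)]
heater []
```

View pics/side0.png

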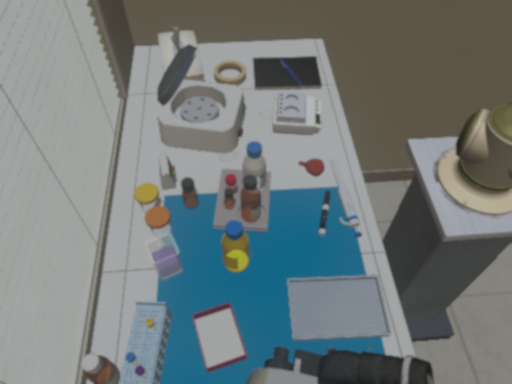

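View pics/top0.png

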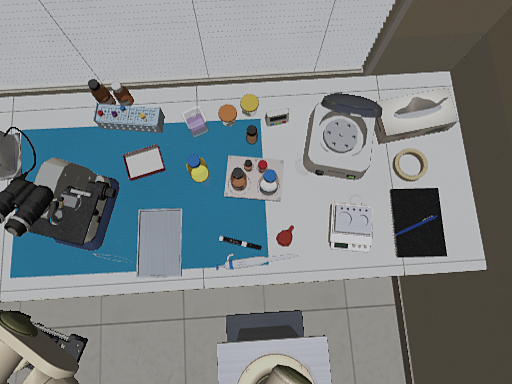

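View pics/wrist0.png

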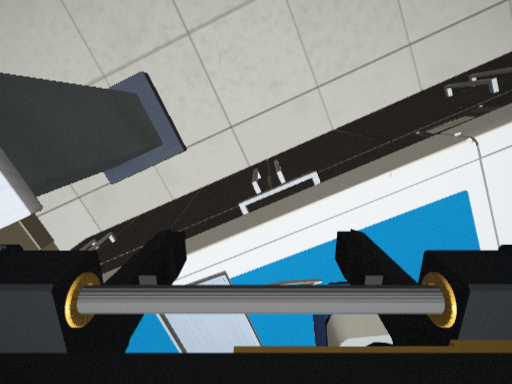

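```bash
python3 - <<'E'
import cv2
a=cv2.imread('pics/side0.png')[110:300,160:320]; cv2.imwrite('pics/side0c.png',cv2.resize(a,None,fx=3.1,fy=3.1,interpolation=cv2.INTER_CUBIC))
a=cv2.imread('pics/top0.png')[90:240,150:350]; cv2.imwrite('pics/top0c.png',cv2.resize(a,None,fx=4,fy=4,interpolation=cv2.INTER_CUBIC))
E
```

```text
(no output)
```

View pics/side0c.png

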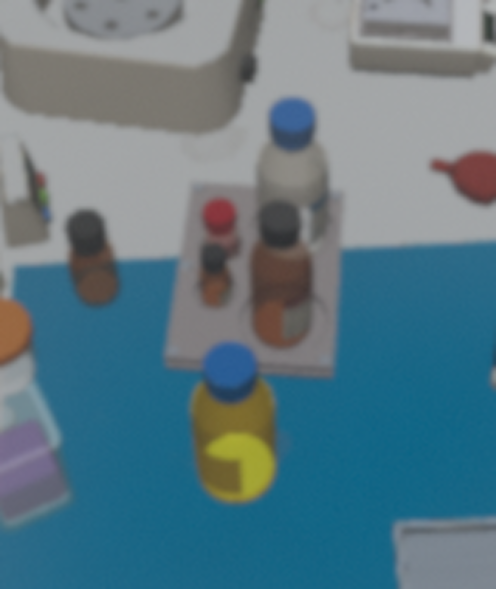

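View pics/top0c.png

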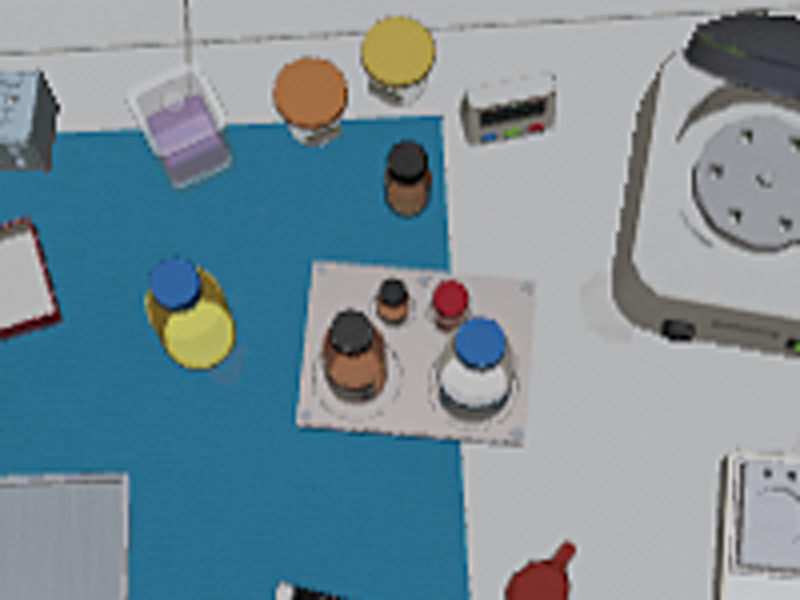

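The decoys are:
- **White bottle:** the yellow bottle with a blue cap at top (197,170) is not meant. The milky one is at top (268,184), in the right rack well.
- **Brown vial:** the larger loose brown bottle at top (251,135) is not meant. The small one is in the rack at (248,165).
- **Brown bottle:** the brown glass bottles by the wall at (100,92) are not meant. The right one is in the rack at (239,180).
- **Heater:** the centrifuge at (340,140) is not the heater. The heater is the block with two wells at (351,227).

Next I'll localise the furniture.

```bash
cat > h.py <<'E'
from cell import arm, viewer, recognise
import cv2, numpy as np
from scipy.optimize import least_squares
from scipy.spatial.transform import Rotation as Rn
def cam(c,name=None):
    d=viewer.read_camera(c)
    if name: cv2.imwrite(f'pics/{name}.png',cv2.cvtColor(d['color'],cv2.COLOR_RGB2BGR))
    return d
def proj(d,X):
    X=np.atleast_2d(X); c=X@d['R'].T+d['t']
    return np.c_[d['fx']*c[:,0]/c[:,2]+d['cx'], d['fy']*c[:,1]/c[:,2]+d['cy']]
def plane(d,uv,z):
    r=np.array([(uv[0]-d['cx'])/d['fx'],(uv[1]-d['cy'])/d['fy'],1.]); w=d['R'].T@r; o=-d['R'].T@d['t']
    return o+w*(z-o[2])/w[2]
def tri(ds,uvs):
    A=[];b=[]
    for d,uv in zip(ds,uvs):
        r=d['R'].T@np.array([(uv[0]-d['cx'])/d['fx'],(uv[1]-d['cy'])/d['fy'],1.]); r/=np.linalg.norm(r); o=-d['R'].T@d['t']
        P=np.eye(3)-np.outer(r,r); A.append(P); b.append(P@o)
    return np.linalg.lstsq(np.vstack(A),np.hstack(b),rcond=None)[0]
def w(pose,p):
    p=np.atleast_2d(p); c,s=np.cos(pose[2]),np.sin(pose[2])
    return np.c_[pose[0]+c*p[:,0]-s*p[:,1],pose[1]+s*p[:,0]+c*p[:,1],p[:,2]]
def fit(obs,x0):  # obs: list of (cam, uv, local xyz)
    f=lambda q: np.concatenate([proj(d,w(q,l))[0]-uv for d,uv,l in obs])
    r=least_squares(f,x0,loss='soft_l1'); return r.x, f(r.x).reshape(-1,2)
def circ(pose,c,r,z,n=60):
    t=np.linspace(0,2*np.pi,n); return w(pose,np.c_[c[0]+r*np.cos(t),c[1]+r*np.sin(t),np.full(n,z)])
def box(pose,x0,x1,y0,y1,z):
    return w(pose,[[x0,y0,z],[x1,y0,z],[x1,y1,z],[x0,y1,z],[x0,y0,z]])
def overlay(d,polys,name,crop=None,k=3):
    im=cv2.cvtColor(d['color'],cv2.COLOR_RGB2BGR)
    x0,y0,x1,y1=crop or (0,0,512,384)
    im=cv2.resize(im[y0:y1,x0:x1],None,fx=k,fy=k,interpolation=cv2.INTER_CUBIC)
    for P in polys:
        p=((proj(d,P)+.5-[x0,y0])*k-.5).round().astype(int); cv2.polylines(im,[p.reshape(-1,1,2)],False,(0,255,0),1,cv2.LINE_AA)
    cv2.imwrite(f'pics/{name}.png',im)
E
python3 - <<'E'
from h import *
T=cam('top');S=cam('side')
L=[[.065,.088,.016],[.065,-.088,.016],[-.065,-.088,.016],[-.065,.088,.016]]
tu=[(228.5,155.5),(283.5,160.5),(280.3,200),(224.5,196)]
su=[(213.5,225.5),(222.3,169.2),(270.6,171.9),(267.4,228.4)]
q,r=fit([(T,np.array(u),l) for u,l in zip(tu,L)]+[(S,np.array(u),l) for u,l in zip(su,L)],[.5,0,0]);print('rack',q,r.round(1).tolist())
ra=q
# tray rim z .017, top img corners
L=[[.1,.065,.017],[.1,-.065,.017],[-.1,-.065,.017],[-.1,.065,.017]]
tu=[(140,209.5),(182,208.5),(181.5,275.5),(136,276)]
for u in tu: print(plane(T,u,.017))
for u in [(288,278),(379,276),(388,337),(291,339)]: print('s',plane(S,u,.017))
for u in [(335,204),(371,207),(370,250),(331,247)]: print('h',plane(T,u,.04))
polys=[box(ra,-.065,.065,-.088,.088,z) for z in (0,.016)]+[circ(ra,(-.024,y),.034,.016) for y in(.045,-.045)]+[circ(ra,(.032,y),.017,.016) for y in(.022,-.022)]
overlay(T,polys,'ovT',(150,90,350,240),4); overlay(S,polys,'ovS',(160,110,320,300),3)
overlay(T,[],'heT',(310,180,400,270),6);overlay(S,[],'heS',(250,70,340,150),6)
overlay(T,[],'trT',(110,190,260,290),5)
E
```

```text
rack [ 0.62888705  0.02000919 -0.14878565] [[-0.7, -0.6], [0.3, -1.0], [0.7, 0.2], [-0.8, -0.6], [0.1, 0.1], [-0.2, -0.6], [0.9, -0.5], [0.7, 0.5]]
[0.55022597 0.37231894 0.017     ]
[0.54508777 0.24500426 0.017     ]
[0.34622558 0.25170599 0.017     ]
[0.35342314 0.38469193 0.017     ]
s [0.5464332  0.24594872 0.017     ]
s [0.34546606 0.25721189 0.017     ]
s [0.36095747 0.38996379 0.017     ]
s [0.55698701 0.37799769 0.017     ]
h [ 0.52504635 -0.21577877  0.04      ]
h [ 0.50905629 -0.32218099  0.04      ]
h [ 0.38280823 -0.30280986  0.04      ]
h [ 0.39881011 -0.19010437  0.04      ]
```

View pics/ovT.png

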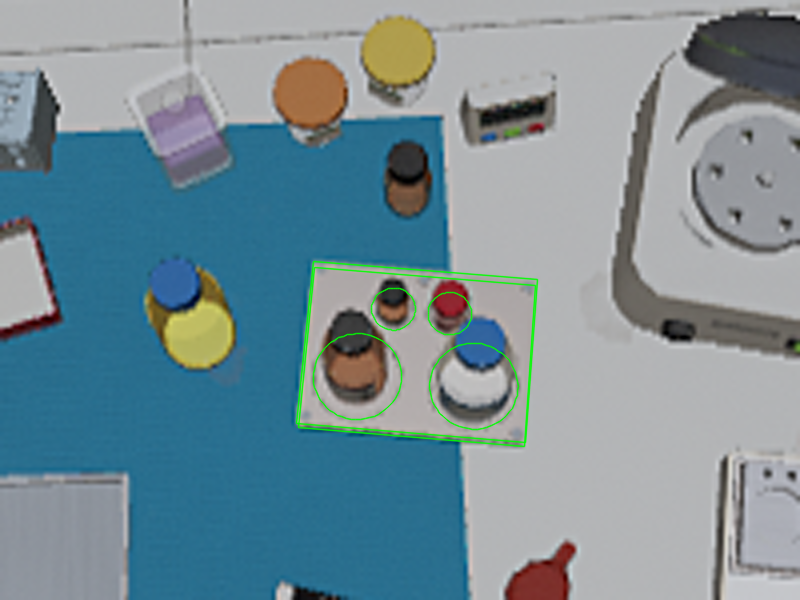

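View pics/ovS.png

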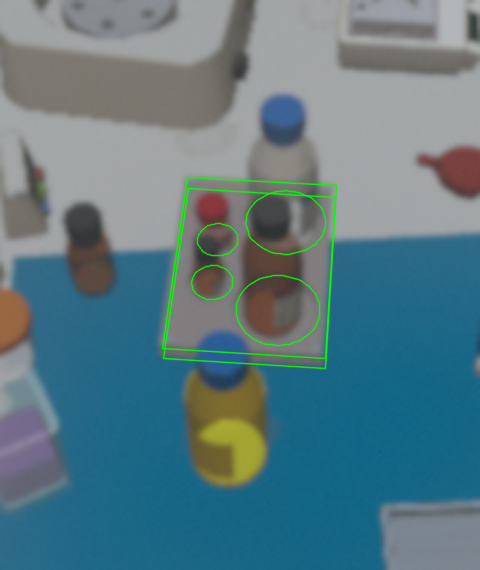

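View pics/heT.png

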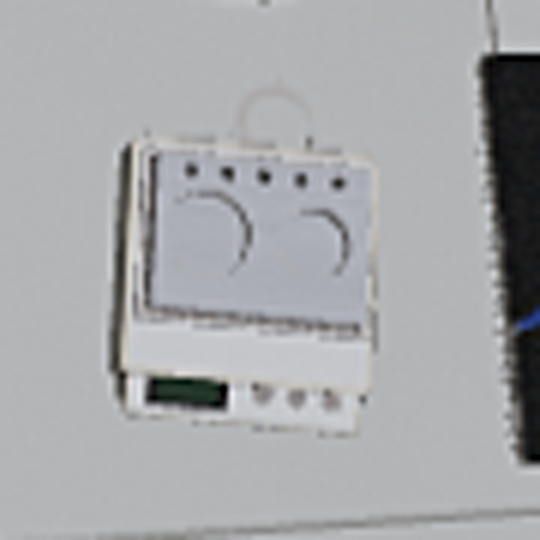

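View pics/heS.png

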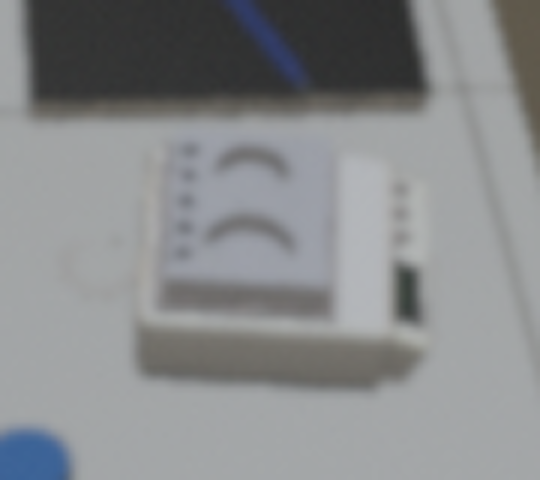

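View pics/trT.png

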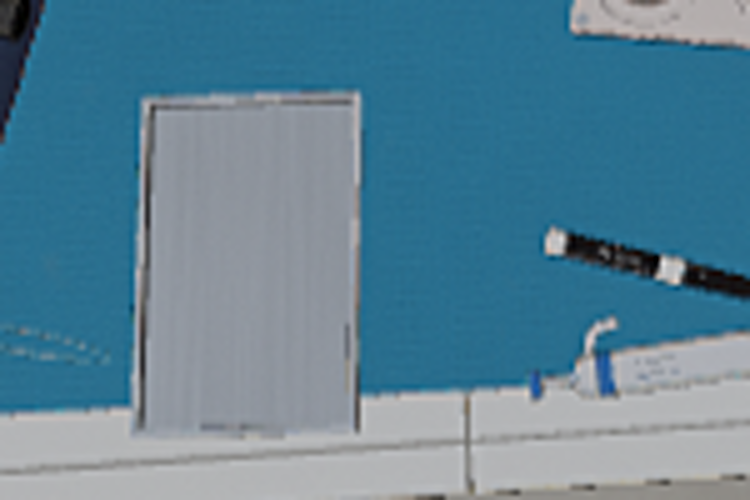

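Both views show the rack overlay fitting well, with holes under the bottles. The brown bottle is in the left well (rack y=+45) and the white one in the right. The clear vial is at back right and the small brown vial at back left. Next I'll get obstacle positions and the wrist camera offset.

```bash
cat >> h.py <<'E'
def goto(p,jaw,n=None,rz_only=True):
    """print rows (turn deg, shift in tool axes) to reach TCP p, pointing down, tool y at world yaw jaw(deg)"""
    s=arm.sense(); R0=Rn.from_quat(s['ee_rot']); p0=s['tcp_pos']
    j=np.deg2rad(jaw); y=np.array([np.cos(j),np.sin(j),0]); z=np.array([0,0,-1.]); x=np.cross(y,z)
    R1=Rn.from_matrix(np.c_[x,y,z]); dv=(R0.inv()*R1).as_rotvec(); d=np.array(p)-p0
    k=max(int(np.ceil(max(np.linalg.norm(d)/.040,np.degrees(np.linalg.norm(dv))/7))),1) if n is None else n
    print('rows',k,'turn',np.degrees(dv).round(2),'dist',np.linalg.norm(d).round(4),'from',p0.round(4))
    for i in range(k):
        Ri=R0*Rn.from_rotvec(dv*i/k)
        print(np.r_[np.degrees(dv/k).round(2),(Ri.inv().apply(d/k)).round(4)].tolist())
E
python3 - <<'E'
from h import *
T=cam('top');S=cam('side');W=cam('wrist')
s=arm.sense(); R=Rn.from_quat(s['ee_rot']).as_matrix(); o=-W['R'].T@W['t']
print('cam in tool',R.T@(o-s['tcp_pos']), 'axes',(R.T@W['R'].T).round(3))
for n,a,b in [('white cap',(270,176),(254,149)),('brown cap',(238,173),(251,182.5)),('yellow cap',(193.5,161),(234,229)),('loose brown cap',(251.5,129.5),(188,182)),('red',(262.5,164.5),(230.8,179.5)),('smallbrown cap',(248,163),(228.5,192))]:
    print(n,tri([T,S],[a,b]).round(3))
ra=[.629,.020,-.149]
print(w(ra,[[-.024,.045,0],[-.024,-.045,0],[.032,.022,0],[.032,-.022,0]]).round(3))
E
```

```text
cam in tool [ 0.07458215  0.00101774 -0.132361  ] axes [[-0.    -0.957 -0.291]
 [ 1.    -0.     0.   ]
 [-0.    -0.291  0.957]]
white cap [ 0.599 -0.022  0.145]
brown cap [0.614 0.067 0.135]
yellow cap [0.656 0.189 0.143]
loose brown cap [0.758 0.02  0.09 ]
red [ 0.658 -0.007  0.055]
smallbrown cap [0.664 0.036 0.062]
[[ 0.612  0.068  0.   ]
 [ 0.599 -0.021  0.   ]
 [ 0.664  0.037  0.   ]
 [ 0.657 -0.007  0.   ]]
```

```bash
python3 -c "
from h import *
goto([.599,-.021,.25],-8)"
```

```text
rows 17 turn [ 0.    0.   74.12] dist 0.6451 from [0.2227 0.5029 0.2528]
[0.0, 0.0, 4.36, -0.0327, -0.0192, 0.0002]
[0.0, 0.0, 4.36, -0.0341, -0.0167, 0.0002]
[0.0, 0.0, 4.36, -0.0353, -0.014, 0.0002]
[0.0, 0.0, 4.36, -0.0362, -0.0113, 0.0002]
[0.0, 0.0, 4.36, -0.037, -0.0085, 0.0002]
[0.0, 0.0, 4.36, -0.0375, -0.0057, 0.0002]
[0.0, 0.0, 4.36, -0.0378, -0.0028, 0.0002]
[0.0, 0.0, 4.36, -0.0379, 0.0001, 0.0002]
[0.0, 0.0, 4.36, -0.0378, 0.0029, 0.0002]
[0.0, 0.0, 4.36, -0.0375, 0.0058, 0.0002]
[0.0, 0.0, 4.36, -0.0369, 0.0086, 0.0002]
[0.0, 0.0, 4.36, -0.0362, 0.0114, 0.0002]
[0.0, 0.0, 4.36, -0.0352, 0.0141, 0.0002]
[0.0, 0.0, 4.36, -0.034, 0.0168, 0.0002]
[0.0, 0.0, 4.36, -0.0327, 0.0193, 0.0002]
[0.0, 0.0, 4.36, -0.0311, 0.0217, 0.0002]
[0.0, 0.0, 4.36, -0.0293, 0.024, 0.0002]
```

>>> drive_tool([
  [0, 0, 4.4, -0.033, -0.019, 0, 1],
  [0, 0, 4.4, -0.034, -0.017, 0, 1],
  [0, 0, 4.4, -0.035, -0.014, 0, 1],
  [0, 0, 4.4, -0.036, -0.011, 0, 1],
  [0, 0, 4.4, -0.037, -0.008, 0, 1],
])

```text
t: 1.87
tcp_pos: [0.3328, 0.3483, 0.252]
ee_rot: [0.391, 0.92, 0.001, -0.0]
ft_force: [0.5, 0.7, 0.6]
width: 0.0881
```

>>> drive_tool([
  [0, 0, 4.4, -0.0375, -0.006, 0, 1],
  [0, 0, 4.4, -0.038, -0.003, 0, 1],
  [0, 0, 4.4, -0.038, 0, 0, 1],
  [0, 0, 4.4, -0.038, 0.003, 0, 1],
  [0, 0, 4.4, -0.0375, 0.006, 0, 1],
])

```text
t: 2.28
tcp_pos: [0.4447, 0.1836, 0.2527]
ee_rot: [0.567, 0.823, 0.002, 0.0]
ft_force: [1.0, 0.2, -0.1]
width: 0.0882
```

>>> drive_tool([
  [0, 0, 4.4, -0.037, 0.009, 0, 1],
  [0, 0, 4.4, -0.036, 0.0115, 0, 1],
  [0, 0, 4.4, -0.035, 0.014, 0, 1],
  [0, 0, 4.4, -0.034, 0.017, 0, 1],
  [0, 0, 4.4, -0.033, 0.019, 0, 1],
])

```text
t: 2.7
tcp_pos: [0.5533, 0.0159, 0.2534]
ee_rot: [0.721, 0.693, 0.002, 0.0]
ft_force: [-0.5, 1.3, -0.5]
width: 0.088
```

```bash
python3 -c "
from h import *
goto([.599,-.021,.25],-8)
cam('wrist','w1')"
```

```text
rows 2 turn [ 0.21 -0.19  5.66] dist 0.0588 from [0.5533 0.0159 0.2534]
[0.11, -0.1, 2.83, -0.0175, 0.0236, 0.0017]
[0.11, -0.1, 2.83, -0.0163, 0.0244, 0.0017]
```

View pics/w1.png

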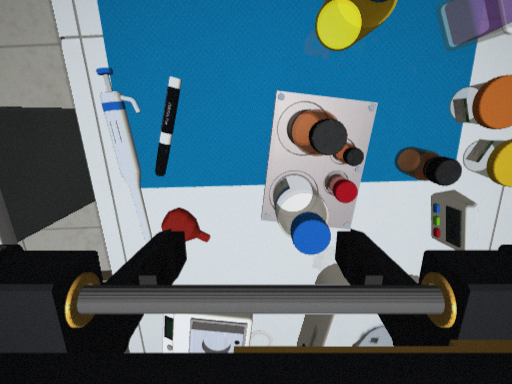

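Wrist view: rack corners are near (278,91), (377,103) and (262,219). The white bottle is at (297,195) with its cap at (311,233), and the brown bottle at (318,133). I'll check the model overlay here.

```bash
python3 -c "
from h import *
W=cam('wrist');ra=[.629,.020,-.149]
polys=[box(ra,-.065,.065,-.088,.088,z) for z in (0,.016)]+[circ(ra,(-.024,y),.034,.016) for y in(.045,-.045)]+[circ(ra,(.032,y),.017,.016) for y in(.022,-.022)]+[circ(ra,(-.024,-.045),.029,.095)]
overlay(W,polys,'ovW',(240,80,440,260),4)"
```

```text
(no output)
```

View pics/ovW.png

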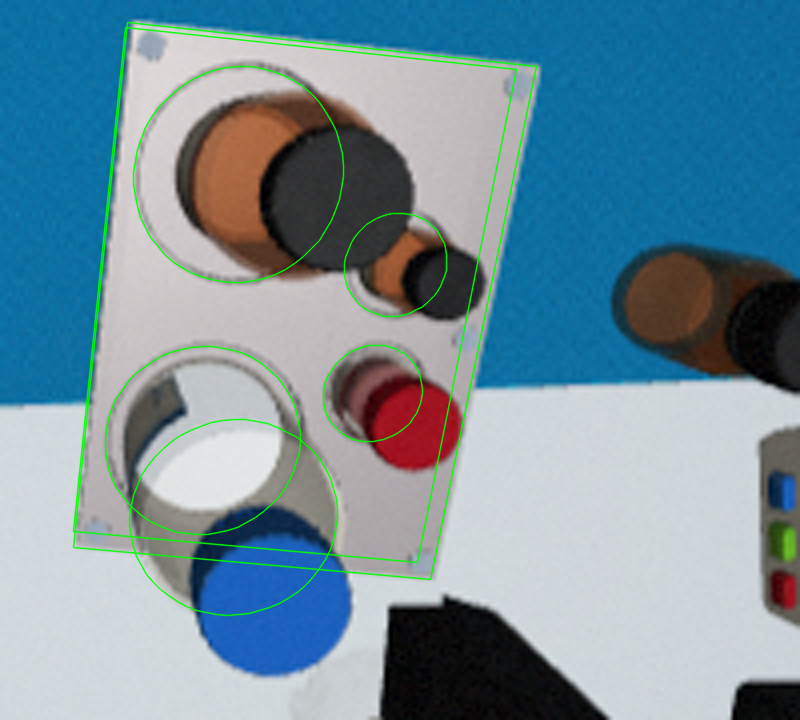

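>>> drive_tool([
  [0.1, -0.1, 2.8, -0.0175, 0.0235, 0.0015, 1],
  [0.1, -0.1, 2.8, -0.0165, 0.0245, 0.0015, 1],
  [0, 0, 0, 0, 0, 0, 1],
])

```text
t: 3.05
tcp_pos: [0.6011, -0.0256, 0.2492]
ee_rot: [0.757, 0.653, -0.001, -0.0]
ft_force: [-0.5, 0.5, 0.4]
width: 0.0882
```

```bash
python3 -c "
from h import *
goto([.599,-.021,.088],-8)"
```

```text
rows 5 turn [-0.07  0.04 -0.41] dist 0.1613 from [ 0.6011 -0.0256  0.2492]
[-0.01, 0.01, -0.08, 0.0009, -0.0005, 0.0322]
[-0.01, 0.01, -0.08, 0.0009, -0.0005, 0.0322]
[-0.01, 0.01, -0.08, 0.0009, -0.0005, 0.0322]
[-0.01, 0.01, -0.08, 0.0009, -0.0005, 0.0322]
[-0.01, 0.01, -0.08, 0.0008, -0.0005, 0.0322]
```

>>> drive_tool([
  [0, 0, 0, 0.002, -0.001, 0.03, 1],
  [0, 0, 0, 0.002, -0.001, 0.03, 1],
  [0, 0, 0, 0.0005, 0, 0.03, 1],
])

```text
t: 3.3
tcp_pos: [0.6027, -0.0207, 0.1629]
ee_rot: [0.756, 0.654, 0.004, 0.005]
ft_force: [0.5, -0.3, -0.9]
width: 0.0883
```

>>> drive_tool([
  [0, 0, 0, 0, 0, 0.03, 1],
  [0, 0, 0, 0, 0, 0.03, 1],
  [0, 0, 0, 0, 0, 0.01, 1],
  [0, 0, 0, 0, 0, 0, 1],
])

```text
t: 3.63
tcp_pos: [0.5989, -0.0166, 0.085]
ee_rot: [0.754, 0.656, 0.001, 0.001]
ft_force: [0.9, 0.5, 0.4]
width: 0.0882
```

>>> drive_tool([
  [0, 0, 0, -0.0045, 0, -0.002, 1],
  [0, 0, 0, 0, 0, 0, 1],
])

```text
t: 3.8
tcp_pos: [0.5977, -0.0201, 0.0878]
ee_rot: [0.754, 0.657, 0.001, 0.001]
ft_force: [-0.0, -0.7, 0.0]
width: 0.0881
```

>>> drive_tool([
  [0, 0, 0, 0, 0, 0, 0.5],
  [0, 0, 0, 0, 0, 0, 0.3],
  [0, 0, 0, 0, 0, 0, 0.3],
  [0, 0, 0, 0, 0, 0, 0.3],
  [0, 0, 0, 0, 0, 0, 0.3],
], squeeze=20)

```text
t: 4.22
tcp_pos: [0.5993, -0.0202, 0.0928]
ee_rot: [0.753, 0.657, 0.004, 0.004]
ft_force: [0.8, -0.3, -1.6]
width: 0.0569
```

>>> drive_tool([
  [0, 0, 0, 0, 0, 0, 0.3],
  [0, 0, 0, 0, 0, 0, 0.3],
  [0, 0, 0, 0, 0, 0, 0.3],
])

```text
t: 4.47
tcp_pos: [0.5991, -0.0202, 0.0928]
ee_rot: [0.753, 0.657, 0.004, 0.004]
ft_force: [-0.1, 0.7, -1.8]
width: 0.0569
```

>>> drive_tool([
  [0, 0, 0, 0, 0, 0, 0.85],
  [0, 0, 0, 0, 0, 0.004, 0.85],
  [-0.5, 0, 0, 0, 0, 0.004, 0.85],
  [0, 0, 0, 0, 0, 0, 0.85],
])

```text
t: 4.8
tcp_pos: [0.5994, -0.0202, 0.0841]
ee_rot: [0.753, 0.657, 0.007, 0.008]
ft_force: [-0.0, 1.2, -0.1]
width: 0.0753
```

```bash
python3 -c "
from h import *
goto([.599,-.021,.085],-8,1)"
```

```text
rows 1 turn [1.2  0.01 0.22] dist 0.0012 from [ 0.5994 -0.0202  0.0841]
[1.2, 0.01, 0.22, -0.0008, -0.0003, -0.0009]
```

>>> drive_tool([
  [1.2, 0, 0.2, -0.0008, 0, 0, 0.85],
  [0, 0, 0, 0, 0, 0, 0.85],
])

```text
t: 4.97
tcp_pos: [0.599, -0.021, 0.0836]
ee_rot: [0.755, 0.656, -0.0, -0.0]
ft_force: [-0.4, -0.4, -0.2]
width: 0.075
```

>>> drive_tool([
  [0, 0, 0, 0, 0, 0, 0.4],
  [0, 0, 0, 0, 0, 0, 0.3],
  [0, 0, 0, 0, 0, 0, 0.3],
  [0, 0, 0, 0, 0, 0, 0.3],
  [0, 0, 0, 0, 0, 0, 0.3],
])

```text
t: 5.38
tcp_pos: [0.599, -0.0209, 0.0834]
ee_rot: [0.755, 0.656, 0.0, 0.0]
ft_force: [-0.3, -0.2, 0.1]
width: 0.0569
```

```bash
python3 -c "
from h import *
s=arm.sense();print(s['tcp_pos'],s['ee_rot'],s['ft_force'])"
```

```text
[ 0.59900718 -0.02089567  0.08339497] [7.54554417e-01 6.56237433e-01 1.23142332e-04 2.19441058e-04] [-0.30551988 -0.15358851  0.06836141]
```

>>> drive_tool([
  [0, 0, 0, 0, 0, -0.01, 0.3],
  [0, 0, 0, 0, 0, -0.02, 0.3],
  [0, 0, 0, 0, 0, -0.03, 0.3],
  [0, 0, 0, 0, 0, -0.02, 0.3],
])

```text
t: 5.72
tcp_pos: [0.5966, -0.0203, 0.1628]
ee_rot: [0.755, 0.656, -0.003, -0.004]
ft_force: [0.0, -0.4, -0.4]
width: 0.0571
```

```bash
python3 -c "
from h import *
cam('side','s2')
goto([.43,.03,.165],-8)"
```

```text
rows 5 turn [-0.3  -0.03  0.03] dist 0.1752 from [ 0.5978 -0.0206  0.1663]
[-0.06, -0.01, 0.01, 0.0054, -0.0346, 0.0004]
[-0.06, -0.01, 0.01, 0.0054, -0.0346, 0.0004]
[-0.06, -0.01, 0.01, 0.0054, -0.0346, 0.0004]
[-0.06, -0.01, 0.01, 0.0053, -0.0346, 0.0003]
[-0.06, -0.01, 0.01, 0.0053, -0.0346, 0.0003]
```

View pics/s2.png

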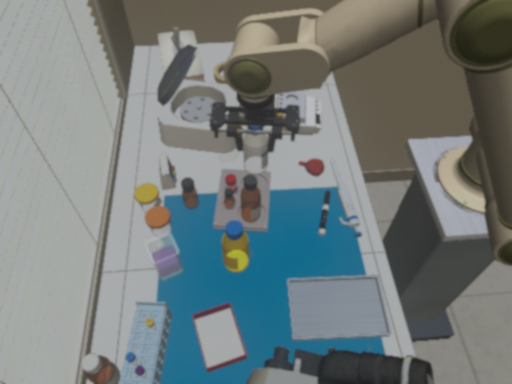

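White bottle is held under the gripper at (255,155), and its rack well is empty. Retreating, then to the tray.

>>> drive_tool([
  [0, 0, 0, 0.003, -0.035, 0, 0.3],
  [0, 0, 0, 0.005, -0.035, 0, 0.3],
  [0, 0, 0, 0.006, -0.035, 0, 0.3],
  [0, 0, 0, 0.006, -0.035, 0, 0.3],
  [0, 0, 0, 0.006, -0.03, 0, 0.3],
])

```text
t: 6.18
tcp_pos: [0.4311, 0.0284, 0.1671]
ee_rot: [0.755, 0.655, 0.001, 0.001]
ft_force: [0.0, -0.6, -1.0]
width: 0.0567
```

```bash
python3 -c "
from h import *
goto([.500,.312,.14],87)"
```

```text
rows 14 turn [  0.13   0.17 -95.1 ] dist 0.2931 from [0.4311 0.0284 0.1671]
[0.01, 0.01, -6.79, 0.0207, 0.002, 0.0019]
[0.01, 0.01, -6.79, 0.0204, 0.0045, 0.0019]
[0.01, 0.01, -6.79, 0.0197, 0.0068, 0.0019]
[0.01, 0.01, -6.79, 0.0187, 0.0091, 0.0019]
[0.01, 0.01, -6.79, 0.0175, 0.0113, 0.002]
[0.01, 0.01, -6.79, 0.0161, 0.0133, 0.002]
[0.01, 0.01, -6.79, 0.0144, 0.0151, 0.002]
[0.01, 0.01, -6.79, 0.0125, 0.0167, 0.002]
[0.01, 0.01, -6.79, 0.0105, 0.018, 0.002]
[0.01, 0.01, -6.79, 0.0082, 0.0191, 0.002]
[0.01, 0.01, -6.79, 0.0059, 0.02, 0.002]
[0.01, 0.01, -6.79, 0.0035, 0.0205, 0.0019]
[0.01, 0.01, -6.79, 0.0011, 0.0208, 0.0019]
[0.01, 0.01, -6.79, -0.0014, 0.0208, 0.0019]
```

>>> drive_tool([
  [0, 0, -6.8, 0.021, 0.002, 0.001, 0.3],
  [0, 0, -6.8, 0.0205, 0.0045, 0.001, 0.3],
  [0, 0, -6.8, 0.02, 0.007, 0.001, 0.3],
  [0, 0, -6.8, 0.019, 0.009, 0.001, 0.3],
  [0, 0, -6.8, 0.0175, 0.0115, 0.001, 0.3],
])

```text
t: 6.6
tcp_pos: [0.4469, 0.1343, 0.1626]
ee_rot: [0.523, 0.853, -0.0, -0.0]
ft_force: [0.0, -0.0, -1.4]
width: 0.0568
```

>>> drive_tool([
  [0, 0, -6.8, 0.016, 0.0135, 0.002, 0.3],
  [0, 0, -6.8, 0.0145, 0.015, 0.002, 0.3],
  [0, 0, -6.8, 0.0125, 0.0165, 0.002, 0.3],
  [0, 0, -6.8, 0.0105, 0.018, 0.002, 0.3],
  [0, 0, -6.8, 0.008, 0.019, 0.002, 0.3],
])

```text
t: 7.02
tcp_pos: [0.4677, 0.2415, 0.1522]
ee_rot: [0.235, 0.972, -0.0, -0.0]
ft_force: [0.1, -0.1, -1.9]
width: 0.0574
```

```bash
python3 -c "
from h import *
goto([.500,.312,.14],87)
T=cam('top')
overlay(T,[],'t3')"
```

```text
rows 4 turn [-5.000e-02 -1.000e-02 -2.422e+01] dist 0.0785 from [0.4677 0.2415 0.1522]
[-0.01, -0.0, -6.05, 0.0009, 0.0194, 0.003]
[-0.01, -0.0, -6.05, -0.0012, 0.0193, 0.003]
[-0.01, -0.0, -6.05, -0.0032, 0.0191, 0.003]
[-0.01, -0.0, -6.05, -0.0052, 0.0187, 0.003]
```

```bash
python3 -c "
import cv2
a=cv2.imread('pics/t3.png');cv2.imwrite('pics/t3s.png',cv2.resize(a,(768,576)))"
```

```text
(no output)
```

View pics/t3s.png

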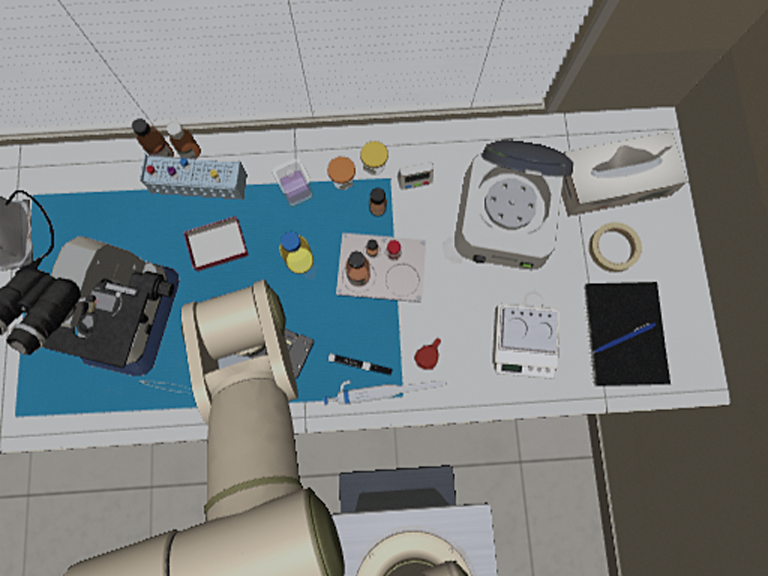

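>>> drive_tool([
  [0, 0, -6, 0.001, 0.015, 0.003, 0.3],
  [0, 0, -6, -0.001, 0.015, 0.003, 0.3],
  [0, 0, -6, -0.003, 0.015, 0.003, 0.3],
  [0, 0, -6, -0.005, 0.015, 0.003, 0.3],
  [0, 0, 0, 0, 0, 0, 0.3],
])

```text
t: 7.48
tcp_pos: [0.4933, 0.3033, 0.1385]
ee_rot: [0.013, 1.0, 0.0, -0.001]
ft_force: [0.6, 0.4, -2.1]
width: 0.0569
```

```bash
python3 -c "
from h import *
goto([.500,.299,.083],87)
W=cam('wrist','w4')"
```

```text
rows 2 turn [ 0.01 -0.09  1.51] dist 0.0561 from [0.4933 0.3033 0.1385]
[0.0, -0.04, 0.76, -0.0035, -0.0021, 0.0278]
[0.0, -0.04, 0.76, -0.0035, -0.002, 0.0278]
```

View pics/w4.png

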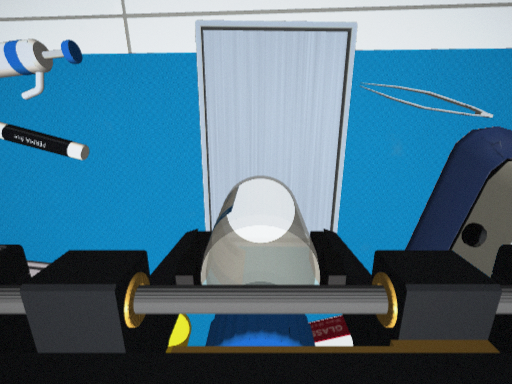

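Bottle is centred over the tray in y, with its base at (263,208) and rails at about 208 and 338. Lowering.

>>> drive_tool([
  [0, 0, 0.75, -0.0035, -0.002, 0.022, 0.3],
  [0, 0, 0.75, -0.0035, -0.002, 0.02, 0.3],
  [0, 0, 0, 0, 0, 0.008, 0.3],
  [0, 0, 0, 0, 0, 0.002, 0.3],
  [0, 0, 0, 0, 0, 0, 0.3],
])

```text
t: 7.95
tcp_pos: [0.4984, 0.295, 0.0867]
ee_rot: [0.037, 0.999, -0.0, -0.001]
ft_force: [-0.0, 0.5, -2.0]
width: 0.0571
```

>>> drive_tool([
  [0, 0, 0, 0, 0, 0.003, 0.3],
  [0, 0, 0, 0, 0, 0.002, 0.3],
  [0, 0, 0, 0, 0, 0.001, 0.3],
  [0, 0, 0, 0, 0, 0, 0.3],
])

```text
t: 8.28
tcp_pos: [0.4988, 0.2948, 0.0831]
ee_rot: [0.038, 0.999, 0.0, 0.001]
ft_force: [0.1, 0.8, -1.3]
width: 0.0573
```

>>> drive_tool([
  [0, 0, 0, 0, 0, 0.002, 0.3],
  [0, 0, 0, 0, 0, 0.001, 0.3],
  [0, 0, 0, 0, 0, 0, 0.3],
])

```text
t: 8.53
tcp_pos: [0.4994, 0.295, 0.0815]
ee_rot: [0.038, 0.999, 0.001, 0.003]
ft_force: [0.1, -0.6, -1.7]
width: 0.0573
```

>>> drive_tool([
  [0, 0, 0, 0, 0, 0.0015, 0.3],
  [0, 0, 0, 0, 0, 0.001, 0.3],
  [0, 0, 0, 0, 0, 0, 0.3],
])

```text
t: 8.78
tcp_pos: [0.5002, 0.2952, 0.0817]
ee_rot: [0.038, 0.999, 0.001, 0.004]
ft_force: [-0.0, 0.2, -1.9]
width: 0.0573
```

>>> drive_tool([
  [0, 0, 0, 0, 0, 0, 0.7],
  [0, 0, 0, 0, 0, 0, 0.9],
  [0, 0, 0, 0, 0, 0, 0.95],
  [0, 0, 0, 0, 0, 0, 0.95],
])

```text
t: 9.12
tcp_pos: [0.5003, 0.2955, 0.0815]
ee_rot: [0.038, 0.999, 0.001, 0.005]
ft_force: [-1.0, -0.4, 0.1]
width: 0.0794
```

```bash
python3 -c "
from h import *
goto([.500,.295,.2],87)
W=cam('wrist','w5')"
```

```text
rows 3 turn [ 0.15  0.53 -1.3 ] dist 0.1185 from [0.5003 0.2955 0.0815]
[0.05, 0.18, -0.43, -0.0003, -0.0001, -0.0395]
[0.05, 0.18, -0.43, -0.0001, -0.0001, -0.0395]
[0.05, 0.18, -0.43, -0.0, -0.0001, -0.0395]
```

View pics/w5.png

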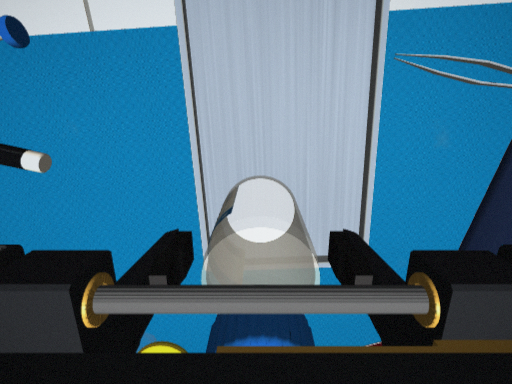

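White bottle stands free in the tray. Rising, then to the brown bottle.

>>> drive_tool([
  [0, 0.3, -0.4, 0, 0, -0.03, 1],
  [0, 0.2, -0.4, 0, 0, -0.04, 1],
  [0, 0, -0.4, 0, 0, -0.04, 1],
  [0, 0, 0, 0, 0, -0.03, 1],
])

```text
t: 9.5
tcp_pos: [0.4975, 0.2942, 0.2189]
ee_rot: [0.027, 1.0, -0.002, -0.008]
ft_force: [0.4, 0.9, 0.8]
width: 0.0878
```

```bash
python3 -c "
from h import *
goto([.611,.068,.22],-8)"
```

```text
rows 14 turn [-0.93 -0.53 94.94] dist 0.2531 from [0.4975 0.2942 0.2189]
[-0.07, -0.04, 6.78, -0.009, -0.0157, -0.0002]
[-0.07, -0.04, 6.78, -0.0107, -0.0145, -0.0002]
[-0.07, -0.04, 6.78, -0.0124, -0.0132, -0.0002]
[-0.07, -0.04, 6.78, -0.0139, -0.0116, -0.0002]
[-0.07, -0.04, 6.78, -0.0151, -0.0099, -0.0002]
[-0.07, -0.04, 6.78, -0.0162, -0.008, -0.0002]
[-0.07, -0.04, 6.78, -0.017, -0.0061, -0.0002]
[-0.07, -0.04, 6.78, -0.0176, -0.004, -0.0002]
[-0.07, -0.04, 6.78, -0.018, -0.0019, -0.0002]
[-0.07, -0.04, 6.78, -0.0181, 0.0002, -0.0002]
[-0.07, -0.04, 6.78, -0.0179, 0.0024, -0.0002]
[-0.07, -0.04, 6.78, -0.0175, 0.0045, -0.0001]
[-0.07, -0.04, 6.78, -0.0169, 0.0065, -0.0001]
[-0.07, -0.04, 6.78, -0.016, 0.0085, -0.0001]
```

>>> drive_tool([
  [0, -0.9, 6.8, -0.009, -0.0155, 0, 1],
  [0, 0, 6.8, -0.0105, -0.0145, 0, 1],
  [0, 0, 6.8, -0.0125, -0.013, 0, 1],
  [0, 0, 6.8, -0.014, -0.0115, 0, 1],
  [0, 0, 6.8, -0.015, -0.01, 0, 1],
])

```text
t: 9.92
tcp_pos: [0.5396, 0.2145, 0.2287]
ee_rot: [0.326, 0.945, 0.003, 0.007]
ft_force: [-0.2, 0.3, 0.6]
width: 0.0886
```

>>> drive_tool([
  [0, 0, 6.8, -0.016, -0.008, 0, 1],
  [0, 0, 6.8, -0.017, -0.006, 0, 1],
  [0, 0, 6.8, -0.0175, -0.004, 0, 1],
  [0, 0, 6.8, -0.018, -0.002, 0, 1],
  [0, 0, 6.8, -0.018, 0, 0, 1],
])

```text
t: 10.33
tcp_pos: [0.5785, 0.1285, 0.2289]
ee_rot: [0.6, 0.8, 0.005, 0.006]
ft_force: [0.0, -0.2, -0.2]
width: 0.088
```

>>> drive_tool([
  [0, 0, 6.8, -0.018, 0.0025, 0, 1],
  [0, 0, 6.8, -0.0175, 0.0045, 0, 1],
  [0, 0, 6.8, -0.017, 0.0065, 0, 1],
  [0, 0, 6.8, -0.016, 0.0085, 0, 1],
  [0, 0, 0, 0, 0, 0, 1],
])

```text
t: 10.75
tcp_pos: [0.6092, 0.0557, 0.2282]
ee_rot: [0.782, 0.623, 0.006, 0.004]
ft_force: [0.2, -0.3, -0.1]
width: 0.0886
```

```bash
python3 -c "
from h import *
goto([.6115,.068,.2],-8)
goto([.6115,.068,.084],-8)
cam('wrist','w6')"
```

```text
rows 1 turn [ 0.78 -0.17 -4.86] dist 0.0309 from [0.6092 0.0557 0.2282]
[0.78, -0.17, -4.86, 0.0124, -0.0009, 0.0282]
rows 4 turn [ 0.78 -0.17 -4.86] dist 0.1447 from [0.6092 0.0557 0.2282]
[0.19, -0.04, -1.21, 0.003, -0.0006, 0.0361]
[0.19, -0.04, -1.21, 0.003, -0.0004, 0.0361]
[0.19, -0.04, -1.21, 0.0031, -0.0002, 0.0361]
[0.19, -0.04, -1.21, 0.0031, -0.0001, 0.0361]
```

View pics/w6.png

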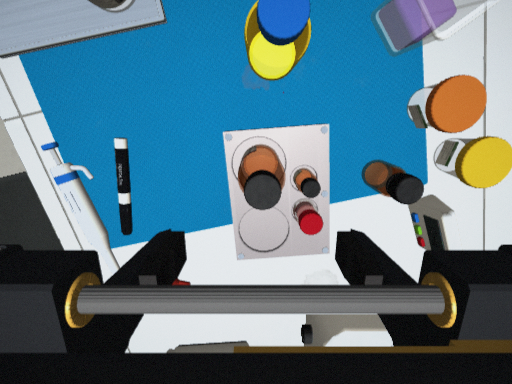

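>>> drive_tool([
  [0.8, -0.2, -4.8, 0.012, -0.001, 0.01, 1],
  [0, 0, 0, 0, 0, 0, 1],
])

```text
t: 10.97
tcp_pos: [0.6098, 0.0699, 0.218]
ee_rot: [0.75, 0.661, -0.0, -0.001]
ft_force: [0.8, -0.1, -0.8]
width: 0.0881
```

```bash
python3 -c "
from h import *
goto([.6115,.068,.084],-8)"
```

```text
rows 4 turn [-0.1  -0.03  0.76] dist 0.134 from [0.6098 0.0699 0.218 ]
[-0.03, -0.01, 0.19, -0.0004, 0.0005, 0.0335]
[-0.03, -0.01, 0.19, -0.0004, 0.0005, 0.0335]
[-0.03, -0.01, 0.19, -0.0004, 0.0005, 0.0335]
[-0.03, -0.01, 0.19, -0.0004, 0.0005, 0.0335]
```

>>> drive_tool([
  [0, 0, 0.4, -0.001, 0.001, 0.03, 1],
  [0, 0, 0.3, 0, 0.001, 0.03, 1],
  [0, 0, 0, 0, 0, 0.03, 1],
  [0, 0, 0, 0, 0, 0.025, 1],
  [0, 0, 0, 0, 0, 0.008, 1],
])

```text
t: 11.38
tcp_pos: [0.6122, 0.0728, 0.0958]
ee_rot: [0.752, 0.659, 0.004, 0.003]
ft_force: [0.1, -0.7, -0.2]
width: 0.0884
```

>>> drive_tool([
  [0, 0, 0, 0, 0, 0, 1],
  [0, 0, 0, 0, 0, 0, 1],
])

```text
t: 11.55
tcp_pos: [0.6114, 0.0737, 0.0953]
ee_rot: [0.751, 0.66, 0.003, 0.002]
ft_force: [0.0, -0.8, 0.7]
width: 0.0882
```

```bash
python3 -c "
from h import *
goto([.6115,.068,.083],-8,1)"
```

```text
rows 1 turn [ 0.36 -0.1   0.59] dist 0.0136 from [0.6114 0.0737 0.0953]
[0.36, -0.1, 0.59, -0.0057, 0.0008, 0.0123]
```

>>> drive_tool([
  [0.3, 0, 0.5, -0.005, 0.001, 0.01, 1],
  [0, 0, 0, 0, 0, 0.0, 1],
  [0, 0, 0, 0, 0, 0.0, 1],
])

```text
t: 11.8
tcp_pos: [0.6134, 0.0685, 0.0886]
ee_rot: [0.754, 0.657, 0.003, 0.002]
ft_force: [-0.5, -0.3, 0.7]
width: 0.088
```

```bash
python3 -c "
from h import *
goto([.6115,.068,.083],-8,1)"
```

```text
rows 1 turn [ 0.41 -0.12  0.1 ] dist 0.006 from [0.6134 0.0685 0.0886]
[0.41, -0.12, 0.1, -0.0008, -0.0019, 0.0056]
```

>>> drive_tool([
  [0.4, -0.1, 0.1, -0.001, -0.001, 0.006, 0.9],
  [0, 0, 0, 0, 0, 0, 0.8],
  [0, 0, 0, 0, 0, 0, 0.8],
])

```text
t: 12.05
tcp_pos: [0.6131, 0.0672, 0.0839]
ee_rot: [0.755, 0.656, 0.001, 0.001]
ft_force: [-0.4, -0.7, -0.1]
width: 0.0713
```

>>> drive_tool([
  [0, 0, 0, 0, 0, 0, 0.3],
  [0, 0, 0, 0, 0, 0, 0.3],
  [0, 0, 0, 0, 0, 0, 0.3],
  [0, 0, 0, 0, 0, 0, 0.3],
  [0, 0, 0, 0, 0, 0, 0.3],
])

```text
t: 12.47
tcp_pos: [0.6134, 0.0672, 0.0845]
ee_rot: [0.755, 0.656, 0.002, 0.001]
ft_force: [-0.2, 0.7, -1.8]
width: 0.0467
```

>>> drive_tool([
  [0, 0, 0, 0, 0, 0, 0.3],
  [0, 0, 0, 0, 0, 0, 0.3],
])

```text
t: 12.63
tcp_pos: [0.6134, 0.0672, 0.0844]
ee_rot: [0.755, 0.656, 0.002, 0.001]
ft_force: [0.5, 0.4, 0.1]
width: 0.0468
```

```bash
python3 -c "
from h import *
s=arm.sense();print(s['tcp_pos'],s['ee_rot'],s['ft_force'])"
```

```text
[0.61341026 0.06719772 0.08440245] [0.75489824 0.65583871 0.00151951 0.00138782] [0.51366843 0.35443243 0.06183594]
```

Gripped at TCP (0.6134, 0.0672, 0.0844). Lift and retreat.

>>> drive_tool([
  [0, 0, 0, 0, 0, -0.01, 0.3],
  [0, 0, 0, 0, 0, -0.02, 0.3],
  [0, 0, 0, 0, 0, -0.03, 0.3],
  [0, 0, 0, 0, 0, -0.02, 0.3],
])

```text
t: 12.97
tcp_pos: [0.6105, 0.0674, 0.1631]
ee_rot: [0.755, 0.656, -0.003, -0.003]
ft_force: [-0.2, 0.6, -2.1]
width: 0.0468
```

>>> drive_tool([
  [0, 0, 0, 0, -0.03, 0, 0.3],
  [0, 0, 0, 0, -0.04, 0, 0.3],
  [0, 0, 0, 0, -0.04, 0, 0.3],
  [0, 0, 0, 0, -0.04, 0, 0.3],
  [0, 0, 0, 0, -0.04, 0, 0.3],
])

```text
t: 13.38
tcp_pos: [0.4228, 0.0932, 0.1697]
ee_rot: [0.756, 0.655, 0.003, 0.002]
ft_force: [0.1, 0.4, -1.9]
width: 0.0471
```

```bash
python3 -c "
from h import *
goto([.398,.303,.14],87)"
```

```text
rows 14 turn [  0.34   0.3  -95.19] dist 0.2133 from [0.4228 0.0932 0.1697]
[0.02, 0.02, -6.8, 0.0146, -0.0039, 0.0021]
[0.02, 0.02, -6.8, 0.0149, -0.0021, 0.0021]
[0.02, 0.02, -6.8, 0.0151, -0.0004, 0.0021]
[0.02, 0.02, -6.8, 0.015, 0.0014, 0.0021]
[0.02, 0.02, -6.8, 0.0147, 0.0032, 0.0021]
[0.02, 0.02, -6.8, 0.0143, 0.0049, 0.0021]
[0.02, 0.02, -6.8, 0.0136, 0.0066, 0.0021]
[0.02, 0.02, -6.8, 0.0127, 0.0081, 0.0021]
[0.02, 0.02, -6.8, 0.0117, 0.0096, 0.0021]
[0.02, 0.02, -6.8, 0.0104, 0.0109, 0.0021]
[0.02, 0.02, -6.8, 0.0091, 0.0121, 0.0021]
[0.02, 0.02, -6.8, 0.0076, 0.013, 0.0021]
[0.02, 0.02, -6.8, 0.006, 0.0139, 0.0021]
[0.02, 0.02, -6.8, 0.0043, 0.0145, 0.0021]
```

>>> drive_tool([
  [0, 0, -6.8, 0.0145, -0.004, 0.001, 0.3],
  [0, 0, -6.8, 0.015, -0.002, 0.001, 0.3],
  [0, 0, -6.8, 0.015, 0, 0.001, 0.3],
  [0, 0, -6.8, 0.015, 0.0015, 0.001, 0.3],
  [0, 0, -6.8, 0.0145, 0.003, 0.001, 0.3],
])

```text
t: 13.8
tcp_pos: [0.4023, 0.1698, 0.1674]
ee_rot: [0.522, 0.853, 0.0, 0.001]
ft_force: [0.1, 0.6, -1.8]
width: 0.0472
```

>>> drive_tool([
  [0, 0, -6.8, 0.0145, 0.005, 0.001, 0.3],
  [0, 0, -6.8, 0.0135, 0.0065, 0.001, 0.3],
  [0, 0, -6.8, 0.0125, 0.008, 0.001, 0.3],
  [0, 0, -6.8, 0.0115, 0.0095, 0.001, 0.3],
  [0, 0, -6.8, 0.0105, 0.011, 0.001, 0.3],
])

```text
t: 14.22
tcp_pos: [0.3894, 0.2481, 0.1653]
ee_rot: [0.235, 0.972, 0.001, 0.002]
ft_force: [0.7, 0.0, -2.3]
width: 0.0471
```

>>> drive_tool([
  [0, 0, -6.8, 0.009, 0.012, 0.001, 0.3],
  [0, 0, -6.8, 0.0075, 0.013, 0.001, 0.3],
  [0, 0, -6.8, 0.006, 0.014, 0.001, 0.3],
  [0, 0, -6, 0.004, 0.0145, 0.001, 0.3],
  [0, 0, 0, 0, 0, 0, 0.3],
])

```text
t: 14.63
tcp_pos: [0.3771, 0.3122, 0.164]
ee_rot: [-0.009, 1.0, 0.001, 0.002]
ft_force: [0.5, -0.1, -2.9]
width: 0.0465
```

```bash
python3 -c "
from h import *
goto([.398,.303,.14],87)
goto([.398,.303,.085],87)
cam('wrist','w7')"
```

```text
rows 1 turn [0.08 0.26 4.  ] dist 0.0331 from [0.3771 0.3122 0.164 ]
[0.08, 0.26, 4.0, -0.0207, -0.0096, 0.024]
rows 3 turn [0.08 0.26 4.  ] dist 0.0822 from [0.3771 0.3122 0.164 ]
[0.03, 0.09, 1.33, -0.0068, -0.0032, 0.0263]
[0.03, 0.09, 1.33, -0.0069, -0.0031, 0.0263]
[0.03, 0.09, 1.33, -0.007, -0.0029, 0.0263]
```

View pics/w7.png

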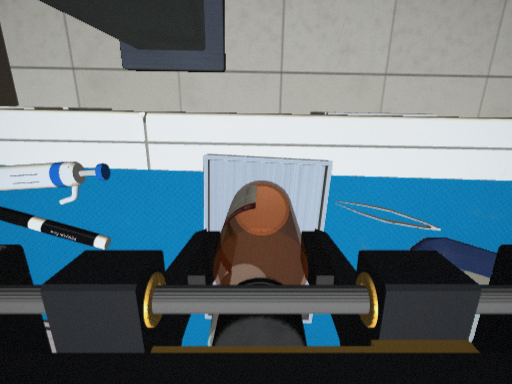

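>>> drive_tool([
  [0, 0.2, 3.5, -0.018, -0.008, 0.01, 0.3],
  [0, 0, 0, 0, 0, 0.005, 0.3],
  [0, 0, 0, 0, 0, 0, 0.3],
])

```text
t: 14.93
tcp_pos: [0.3957, 0.3022, 0.1499]
ee_rot: [0.029, 1.0, 0.0, 0.001]
ft_force: [0.2, -1.1, -2.3]
width: 0.0468
```

```bash
python3 -c "
from h import *
goto([.400,.303,.085],87)"
```

```text
rows 2 turn [ 0.05  0.11 -0.31] dist 0.065 from [0.3957 0.3022 0.1499]
[0.02, 0.05, -0.16, -0.0021, 0.0005, 0.0325]
[0.02, 0.05, -0.16, -0.0021, 0.0005, 0.0325]
```

>>> drive_tool([
  [0, 0, 0, -0.001, 0, 0.022, 0.3],
  [0, 0, 0, -0.001, 0, 0.022, 0.3],
  [0, 0, 0, -0.001, 0, 0.012, 0.3],
  [0, 0, 0, 0, 0, 0.003, 0.3],
  [0, 0, 0, 0, 0, 0, 0.3],
])

```text
t: 15.35
tcp_pos: [0.3995, 0.2999, 0.0916]
ee_rot: [0.033, 0.999, 0.001, 0.002]
ft_force: [1.0, -0.0, -1.8]
width: 0.047
```

>>> drive_tool([
  [0, 0, 0, 0, 0, 0.004, 0.3],
  [0, 0, 0, 0, 0, 0.003, 0.3],
  [0, 0, 0, 0, 0, 0.002, 0.3],
  [0, 0, 0, 0, 0, 0.001, 0.3],
  [0, 0, 0, 0, 0, 0, 0.3],
])

```text
t: 15.77
tcp_pos: [0.4003, 0.3, 0.0838]
ee_rot: [0.034, 0.999, 0.002, 0.004]
ft_force: [-0.1, -0.6, -2.4]
width: 0.0467
```

>>> drive_tool([
  [0, 0.3, 0, 0, 0, 0.0015, 0.3],
  [0, 0, 0, 0, 0, 0.0005, 0.3],
  [0, 0, 0, 0, 0, 0, 0.3],
])

```text
t: 16.02
tcp_pos: [0.4006, 0.3002, 0.0824]
ee_rot: [0.034, 0.999, 0.002, 0.002]
ft_force: [0.3, -0.0, -2.1]
width: 0.047
```

>>> drive_tool([
  [0, 0, 0, 0, 0, 0, 0.6],
  [0, 0, 0, 0, 0, 0, 0.8],
  [0, 0, 0, 0, 0, 0, 0.8],
  [0, 0, 0, 0, 0, 0, 0.8],
])

```text
t: 16.35
tcp_pos: [0.4011, 0.3005, 0.0831]
ee_rot: [0.034, 0.999, 0.003, 0.003]
ft_force: [-0.4, 0.3, 0.7]
width: 0.0702
```

>>> drive_tool([
  [0, 0, 0, 0, 0, -0.02, 0.8],
  [0, 0, 0, 0, 0, -0.03, 0.8],
  [0, 0, 0, 0, 0, -0.04, 0.8],
  [0, 0, 0, 0, 0, -0.04, 0.8],
  [0, 0, 0, 0, 0, -0.02, 0.8],
])

```text
t: 16.77
tcp_pos: [0.3985, 0.2989, 0.2347]
ee_rot: [0.034, 0.999, 0.0, -0.002]
ft_force: [0.4, 0.5, 0.2]
width: 0.0703
```

```bash
python3 -c "
from h import *
cam('wrist','w8');S=cam('side')
overlay(S,[],'s8',(250,200,420,384),3)
s=arm.sense();print(s['tcp_pos'],s['ee_rot'])"
```

```text
[0.39897105 0.29912496 0.23413704] [ 3.42506984e-02  9.99412203e-01  5.49660985e-04 -1.35510707e-03]
```

View pics/w8.png

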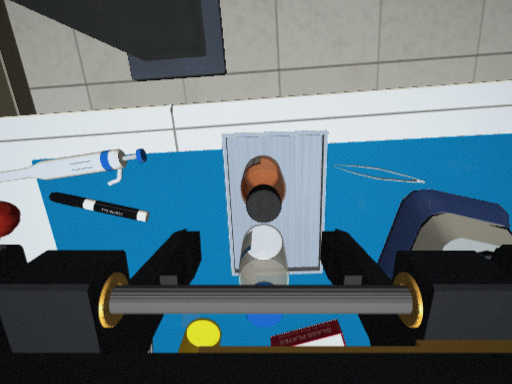

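View pics/s8.png

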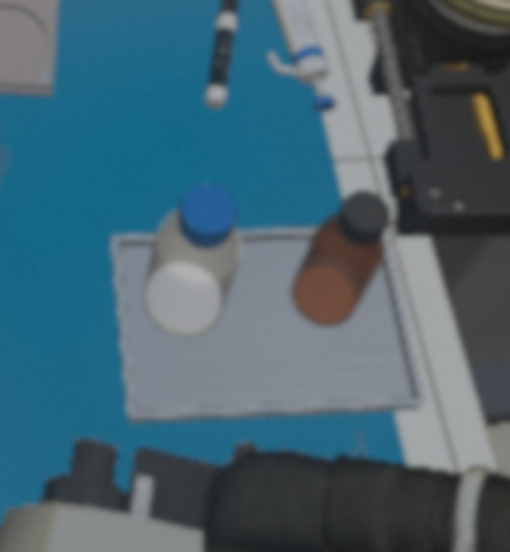

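Both tall bottles stand upright in the tray (brown at x≈0.40, white at x≈0.50), so stage 1 is met. Now a wrist view of the heater.

```bash
python3 -c "
from h import *
goto([.45,-.20,.25],-8)"
```

```text
rows 14 turn [-9.000e-02 -1.700e-01  9.407e+01] dist 0.502 from [0.399  0.2991 0.2341]
[-0.01, -0.01, 6.72, -0.0061, -0.0353, -0.0012]
[-0.01, -0.01, 6.72, -0.0102, -0.0344, -0.0012]
[-0.01, -0.01, 6.72, -0.0141, -0.0329, -0.0012]
[-0.01, -0.01, 6.72, -0.0179, -0.0311, -0.0012]
[-0.01, -0.01, 6.72, -0.0214, -0.0288, -0.0012]
[-0.01, -0.01, 6.72, -0.0246, -0.0261, -0.0012]
[-0.01, -0.01, 6.72, -0.0275, -0.023, -0.0012]
[-0.01, -0.01, 6.72, -0.03, -0.0196, -0.0012]
[-0.01, -0.01, 6.72, -0.0321, -0.016, -0.0012]
[-0.01, -0.01, 6.72, -0.0337, -0.0121, -0.0012]
[-0.01, -0.01, 6.72, -0.0349, -0.0081, -0.0012]
[-0.01, -0.01, 6.72, -0.0356, -0.0039, -0.0012]
[-0.01, -0.01, 6.72, -0.0358, 0.0002, -0.0011]
[-0.01, -0.01, 6.72, -0.0356, 0.0044, -0.0011]
```

>>> drive_tool([
  [0, 0, 6.7, -0.006, -0.035, -0.001, 0.8],
  [0, 0, 6.7, -0.01, -0.034, -0.001, 0.8],
  [0, 0, 6.7, -0.014, -0.033, -0.001, 0.8],
  [0, 0, 6.7, -0.018, -0.031, -0.001, 0.8],
  [0, 0, 6.7, -0.0215, -0.029, -0.001, 0.8],
])

```text
t: 17.28
tcp_pos: [0.4142, 0.1201, 0.2344]
ee_rot: [0.326, 0.945, -0.0, -0.004]
ft_force: [-0.1, -0.5, -0.4]
width: 0.0706
```

>>> drive_tool([
  [0, 0, 6.7, -0.0245, -0.026, -0.001, 0.8],
  [0, 0, 6.7, -0.0275, -0.023, -0.001, 0.8],
  [0, 0, 6.7, -0.03, -0.0195, -0.001, 0.8],
  [0, 0, 6.7, -0.032, -0.016, -0.001, 0.8],
  [0, 0, 6.7, -0.034, -0.012, -0.001, 0.8],
])

```text
t: 17.7
tcp_pos: [0.4256, -0.0666, 0.2332]
ee_rot: [0.597, 0.802, -0.003, -0.008]
ft_force: [0.7, 0.1, -0.2]
width: 0.0704
```

>>> drive_tool([
  [0, 0, 6.7, -0.035, -0.008, -0.001, 0.8],
  [0, 0, 6.7, -0.0355, -0.004, -0.001, 0.8],
  [0, 0, 6.7, -0.036, 0, -0.001, 0.8],
  [0, 0, 4, -0.02, 0.004, -0.001, 0.8],
  [0, 0, 0, 0, 0, 0, 0.8],
])

```text
t: 18.12
tcp_pos: [0.4314, -0.2058, 0.2299]
ee_rot: [0.762, 0.647, -0.006, -0.011]
ft_force: [-0.0, 0.7, -0.0]
width: 0.0705
```

```bash
python3 -c "
from h import *
cam('wrist','w9')
goto([.45,-.20,.25],-8)"
```

```text
rows 1 turn [-1.45 -0.4  -1.13] dist 0.0281 from [ 0.4311 -0.2042  0.2296]
[-1.45, -0.4, -1.13, 0.0072, 0.0175, -0.0208]
```

View pics/w9.png

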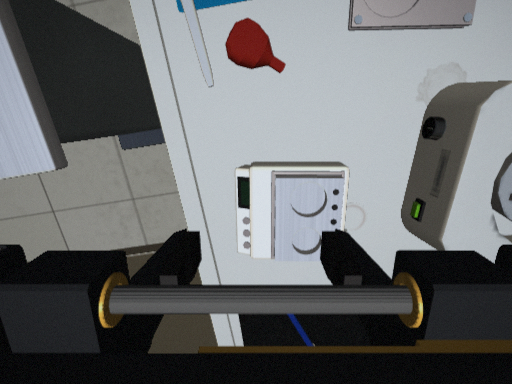

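```bash
python3 -c "
from h import *
W=cam('wrist'); overlay(W,[],'w9c',(225,150,365,270),5)"
```

```text
(no output)
```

View pics/w9c.png

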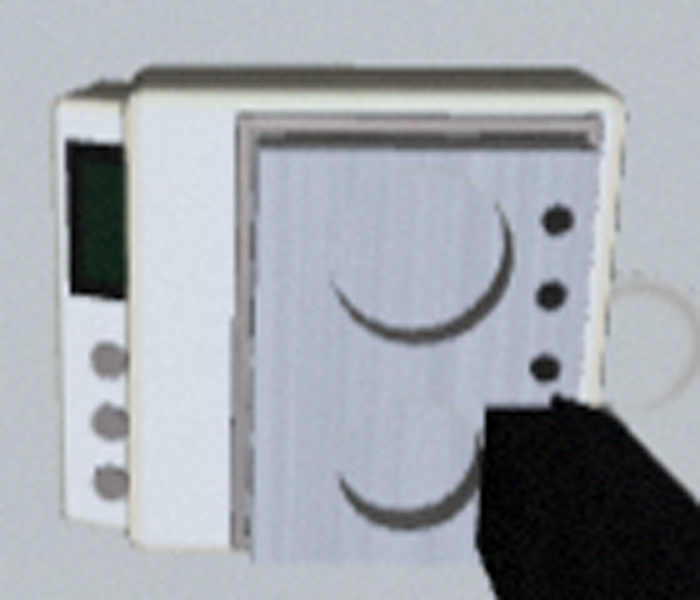

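```bash
cat > hf.py <<'E'
from h import *
W=cam('wrist');T=cam('top')
a=plane(W,(225+420/5-.4,150+253/5-.4),.061);b=plane(W,(225+408/5-.4,150+464/5-.4),.061)
print(a,b,np.linalg.norm(a-b)); d=b-a; yaw=np.arctan2(-d[1],-d[0])-np.pi/2; print('yaw',yaw)
m=(a+b)/2; q=[m[0]-.02*np.cos(yaw),m[1]-.02*np.sin(yaw),yaw];print('heater',q)
P=[circ(q,(.02,.026),.021,.061),circ(q,(.02,-.026),.0175,.061),box(q,-.07,.07,-.062,.062,0),box(q,-.07,.07,-.062,.062,.04)]
overlay(W,P,'w9o',(225,150,365,270),5); overlay(T,P,'t9o',(310,180,400,270),6)
E
python3 hf.py
```

```text
[ 0.47898806 -0.23051968  0.061     ] [ 0.47050476 -0.28283278  0.061     ] 0.05299647406499
yaw -0.16076465717790112
heater [np.float64(0.45500430781909185), np.float64(-0.25347477048935113), np.float64(-0.16076465717790112)]
```

View pics/w9o.png

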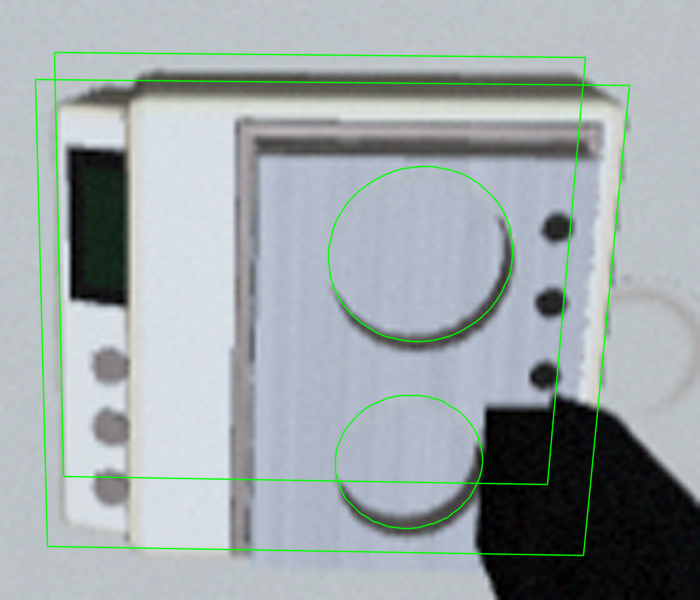

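View pics/t9o.png

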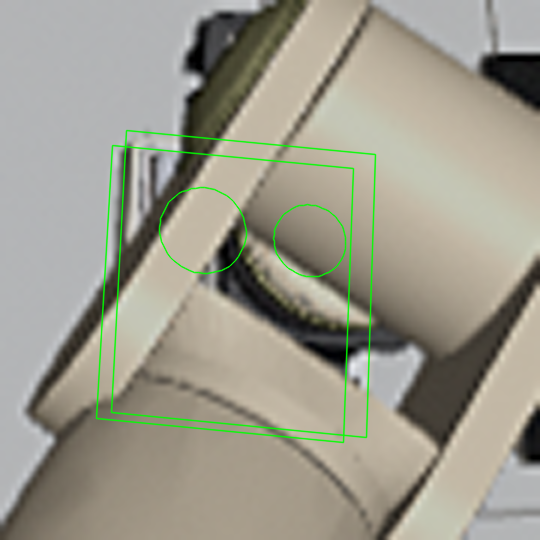

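```bash
cat > hf2.py <<'E'
from h import *
import sys
q=[float(x) for x in sys.argv[1:4]]
P=[circ(q,(.02,.026),.021,.061),circ(q,(.02,-.026),.0175,.061)]
ims=[]
for n,c,crop,k in (('wrist','wrist',(225,150,365,270),5),('top','top',(310,180,400,270),6),('side','side',(250,70,340,150),6)):
    d=cam(c)
    if c!='wrist': d['color']=cv2.cvtColor(cv2.imread(f'pics/{c}0.png'),cv2.COLOR_BGR2RGB)
    overlay(d,P,'z_'+c,crop,k); ims.append(cv2.resize(cv2.imread(f'pics/z_{c}.png'),(400,400)))
cv2.imwrite('pics/'+sys.argv[4]+'.png',cv2.resize(np.hstack(ims),(800,267)) if 0 else np.vstack([np.hstack(ims[:2])]))
print(arm.sense()['tcp_pos'])
E
python3 hf2.py .455 -.2548 -.161 z1
```

```text
[ 0.43162141 -0.20127587  0.23140215]
```

View pics/z1.png

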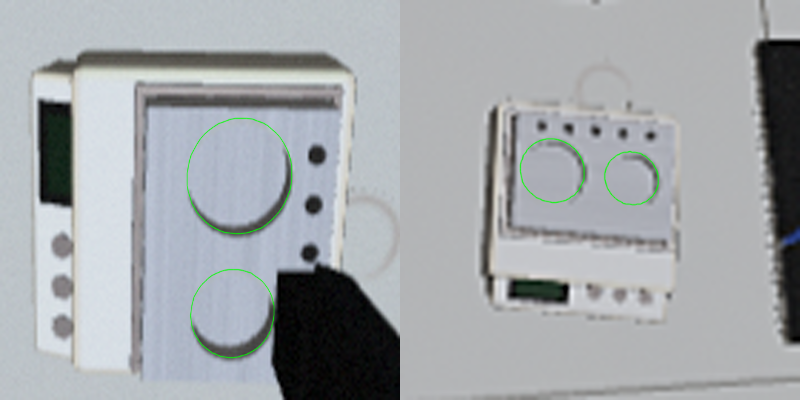

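View pics/z_side.png

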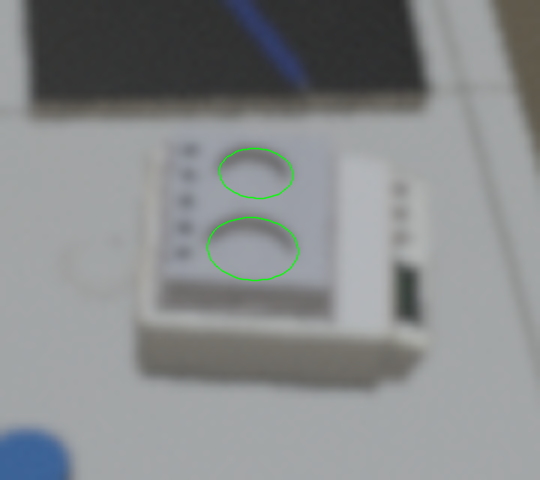

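The heater circles match in all three views: heater pose (0.455, -0.2548, yaw -0.161), wide well (0.479, -0.232), narrow well (0.4706, -0.2837). Next, the brown vial.

```bash
python3 -c "
from h import *
goto([.640,.06,.18],30)"
```

```text
rows 9 turn [ -1.16  -0.75 -38.8 ] dist 0.3381 from [ 0.4316 -0.2013  0.2314]
[-0.13, -0.08, -4.31, 0.0322, 0.0186, 0.0055]
[-0.13, -0.08, -4.31, 0.0307, 0.0209, 0.0055]
[-0.13, -0.08, -4.31, 0.0291, 0.0232, 0.0055]
[-0.13, -0.08, -4.31, 0.0273, 0.0253, 0.0055]
[-0.13, -0.08, -4.31, 0.0253, 0.0272, 0.0055]
[-0.13, -0.08, -4.31, 0.0232, 0.029, 0.0055]
[-0.13, -0.08, -4.31, 0.0209, 0.0307, 0.0056]
[-0.13, -0.08, -4.31, 0.0186, 0.0322, 0.0056]
[-0.13, -0.08, -4.31, 0.0161, 0.0335, 0.0057]
```

>>> drive_tool([
  [-0.6, -0.4, -4.3, 0.032, 0.019, 0.004, 0.8],
  [-0.5, -0.3, -4.3, 0.031, 0.021, 0.004, 0.8],
  [0, 0, -4.3, 0.029, 0.023, 0.004, 0.8],
  [0, 0, -4.3, 0.027, 0.025, 0.004, 0.8],
  [0, 0, -4.3, 0.025, 0.027, 0.004, 0.8],
])

```text
t: 18.88
tcp_pos: [0.5487, -0.0519, 0.2116]
ee_rot: [0.62, 0.785, -0.003, 0.003]
ft_force: [0.8, -0.2, 0.7]
width: 0.0705
```

>>> drive_tool([
  [0, 0, -4.3, 0.023, 0.029, 0.005, 0.8],
  [0, 0, -4.3, 0.021, 0.03, 0.005, 0.8],
  [0, 0, -4.3, 0.018, 0.031, 0.005, 0.8],
  [0, 0, -2, 0.008, 0.015, 0.003, 0.8],
  [0, 0, 0, 0, 0, 0, 0.8],
])

```text
t: 19.3
tcp_pos: [0.6285, 0.0658, 0.1913]
ee_rot: [0.498, 0.867, -0.003, 0.003]
ft_force: [-0.3, -0.3, 0.3]
width: 0.0704
```

```bash
cat > rk.py <<'E'
from h import *
import sys
W=cam('wrist',sys.argv[1]);ra=[.629,.020,-.149]
P=[box(ra,-.065,.065,-.088,.088,.016)]+[circ(ra,(-.024,y),.034,.016) for y in(.045,-.045)]+[circ(ra,(.032,y),.017,.016) for y in(.022,-.022)]
overlay(W,P,sys.argv[1]+'o',(100,30,420,260),2.5)
goto([.640,.06,.18],30)
E
python3 rk.py w10
```

```text
rows 1 turn [-0.14  0.44  0.09] dist 0.0174 from [0.6279 0.0648 0.1916]
[-0.14, 0.44, 0.09, -0.0102, 0.0081, 0.0116]
```

View pics/w10o.png

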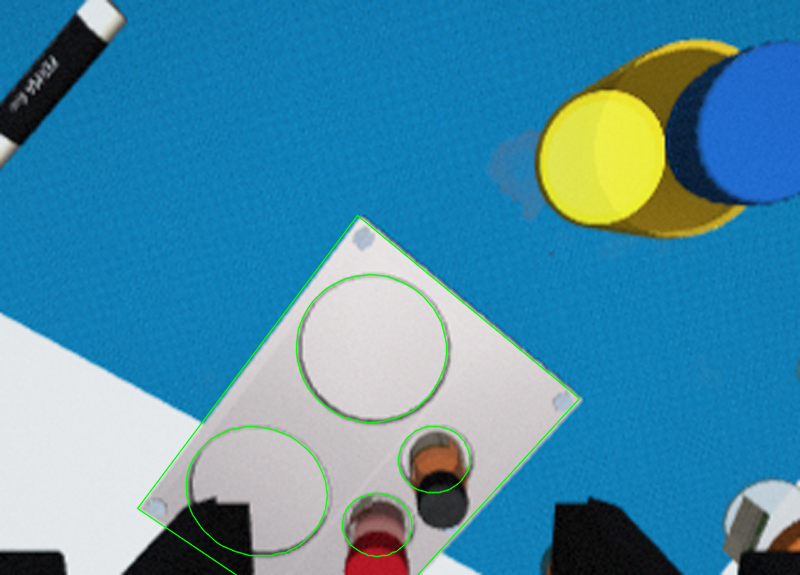

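```bash
python3 -c "
from h import *
W=cam('wrist','w11')
print(plane(W,(100+441/2.5-.3,30+500/2.5-.3),.067), w([.629,.020,-.149],[[.032,.022,0],[.032,-.022,0]]))
overlay(W,[],'w11c',(230,180,310,260),8)
goto([.663,.0365,.10],30)"
```

```text
[0.66276568 0.03811833 0.067     ] [[ 0.66391133  0.03700586  0.        ]
 [ 0.65737956 -0.00650662  0.        ]]
rows 3 turn [-0.14  0.47 -0.08] dist 0.1022 from [0.6275 0.0632 0.1921]
[-0.05, 0.16, -0.03, -0.0134, 0.0059, 0.0308]
[-0.05, 0.16, -0.03, -0.0134, 0.0059, 0.0308]
[-0.05, 0.16, -0.03, -0.0135, 0.0058, 0.0307]
```

View pics/w11c.png

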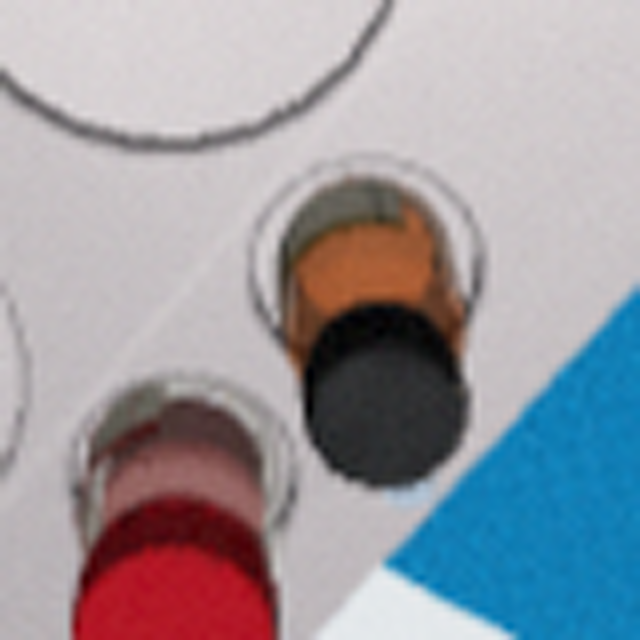

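>>> drive_tool([
  [0, 0.4, 0, -0.0135, 0.006, 0.025, 0.6],
  [0, 0, 0, -0.0135, 0.006, 0.025, 0.55],
  [0, 0, 0, -0.0135, 0.006, 0.025, 0.52],
  [0, 0, 0, 0, 0, 0, 0.52],
  [0, 0, 0, 0, 0, 0, 0.52],
])

```text
t: 19.82
tcp_pos: [0.6622, 0.0317, 0.1202]
ee_rot: [0.504, 0.864, -0.001, 0.003]
ft_force: [-0.3, 1.1, 0.6]
width: 0.046
```

```bash
python3 -c "
from h import *
W=cam('wrist','w12')
goto([.663,.0375,.10],30)
goto([.663,.0375,.034],30)"
```

```text
rows 1 turn [ 0.09  0.31 -0.46] dist 0.021 from [0.662  0.0316 0.1201]
[0.09, 0.31, -0.46, 0.0047, 0.0038, 0.0201]
rows 3 turn [ 0.09  0.31 -0.46] dist 0.0864 from [0.662  0.0316 0.1201]
[0.03, 0.1, -0.15, 0.0017, 0.0012, 0.0287]
[0.03, 0.1, -0.15, 0.0016, 0.0012, 0.0287]
[0.03, 0.1, -0.15, 0.0016, 0.0013, 0.0287]
```

View pics/w12.png

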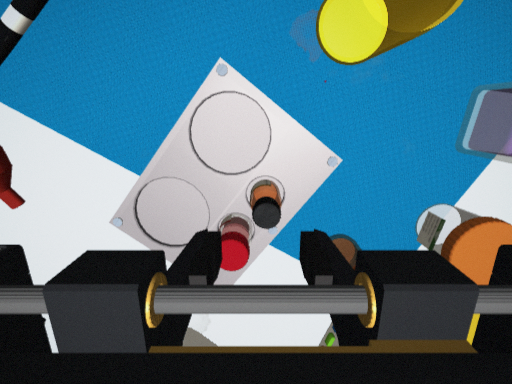

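>>> drive_tool([
  [0, 0.3, -6.8, 0.0045, 0.004, 0.01, 0.5],
  [0, 0, 0, 0, 0, 0, 0.5],
  [0, 0, 0, 0, 0, 0, 0.5],
])

```text
t: 20.12
tcp_pos: [0.6626, 0.0369, 0.1155]
ee_rot: [0.452, 0.892, 0.001, 0.003]
ft_force: [0.7, -0.1, 0.2]
width: 0.0442
```

```bash
python3 -c "
from h import *
goto([.663,.0375,.035],37)"
```

```text
rows 3 turn [ 0.3   0.24 -0.72] dist 0.0805 from [0.6626 0.0369 0.1155]
[0.1, 0.08, -0.24, 0.0002, 0.0001, 0.0268]
[0.1, 0.08, -0.24, 0.0002, 0.0001, 0.0268]
[0.1, 0.08, -0.24, 0.0001, 0.0002, 0.0268]
```

>>> drive_tool([
  [0.2, 0.2, -0.5, 0, 0, 0.012, 0.5],
  [0, 0, 0, 0, 0, 0.006, 0.5],
  [0, 0, 0, 0, 0, 0, 0.5],
])

```text
t: 20.37
tcp_pos: [0.6629, 0.0369, 0.0999]
ee_rot: [0.45, 0.893, 0.001, 0.003]
ft_force: [-1.0, 0.6, 0.3]
width: 0.0442
```

```bash
python3 -c "
from h import *
cam('wrist','w13')
goto([.663,.0375,.035],37)"
```

```text
rows 2 turn [ 0.29  0.25 -0.5 ] dist 0.0652 from [0.6629 0.0369 0.1002]
[0.15, 0.12, -0.25, 0.0004, 0.0, 0.0326]
[0.15, 0.12, -0.25, 0.0003, 0.0001, 0.0326]
```

View pics/w13.png

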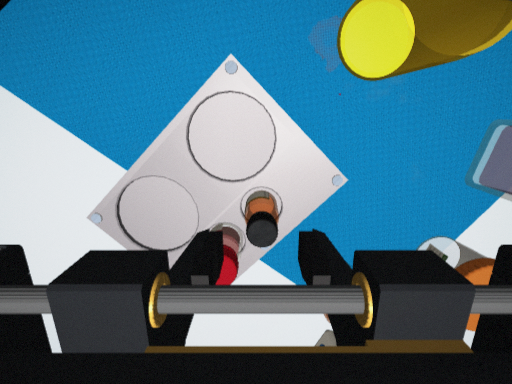

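>>> drive_tool([
  [0.2, 0.2, -0.4, 0.0015, 0, 0.02, 0.5],
  [0, 0, 0, 0, 0, 0.02, 0.5],
  [0, 0, 0, 0, 0, 0.01, 0.5],
  [0, 0, 0, 0, 0, 0, 0.5],
])

```text
t: 20.75
tcp_pos: [0.6631, 0.038, 0.0503]
ee_rot: [0.448, 0.894, 0.001, 0.002]
ft_force: [0.2, 0.4, -0.5]
width: 0.0442
```

```bash
python3 -c "
from h import *
cam('wrist','w14')
goto([.6625,.038,.035],37)"
```

```text
rows 1 turn [ 0.29  0.24 -0.25] dist 0.0164 from [0.6635 0.0379 0.0513]
[0.29, 0.24, -0.25, 0.0007, -0.0008, 0.0163]
```

View pics/w14.png

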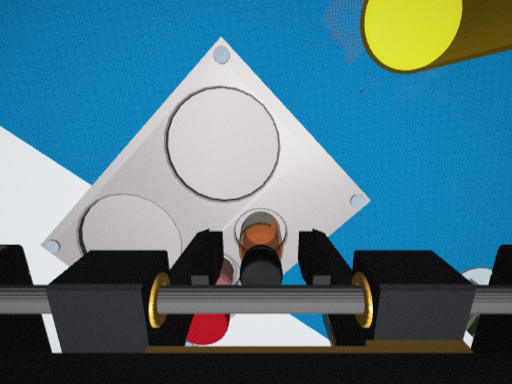

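>>> drive_tool([
  [0.2, 0.2, -0.2, 0.0005, -0.0005, 0.01, 0.5],
  [0, 0, 0, 0, 0, 0.004, 0.5],
  [0, 0, 0, 0, 0, 0.001, 0.5],
  [0, 0, 0, 0, 0, 0, 0.5],
])

```text
t: 21.13
tcp_pos: [0.6641, 0.0379, 0.0377]
ee_rot: [0.447, 0.895, 0.001, 0.002]
ft_force: [-0.1, -0.1, 0.5]
width: 0.0443
```

```bash
python3 -c "
from h import *
goto([.6625,.038,.034],37)"
```

```text
rows 1 turn [ 0.23  0.18 -0.06] dist 0.004 from [0.6641 0.0379 0.0377]
[0.23, 0.18, -0.06, 0.0011, -0.0012, 0.0036]
```

>>> drive_tool([
  [0.2, 0.2, 0, 0.001, -0.001, 0.003, 0.5],
  [0, 0, 0, 0, 0, 0.001, 0.5],
  [0, 0, 0, 0, 0, 0, 0.5],
])

```text
t: 21.38
tcp_pos: [0.6631, 0.038, 0.0344]
ee_rot: [0.447, 0.895, 0.001, 0.001]
ft_force: [-0.1, 0.7, 0.5]
width: 0.0444
```

>>> drive_tool([
  [0, 0, 0, 0, 0, 0, 0.1],
  [0, 0, 0, 0, 0, 0, 0.1],
  [0, 0, 0, 0, 0, 0, 0.1],
  [0, 0, 0, 0, 0, 0, 0.1],
  [0, 0, 0, 0, 0, 0, 0.1],
], squeeze=10)

```text
t: 21.8
tcp_pos: [0.6632, 0.038, 0.0349]
ee_rot: [0.447, 0.895, 0.001, 0.001]
ft_force: [0.4, 0.8, -0.9]
width: 0.0253
```

>>> drive_tool([
  [0, 0, 0, 0, 0, 0, 0.1],
  [0, 0, 0, 0, 0, 0, 0.1],
])

```text
t: 21.97
tcp_pos: [0.6632, 0.038, 0.0349]
ee_rot: [0.447, 0.895, 0.001, 0.001]
ft_force: [0.1, -0.2, -1.1]
width: 0.0248
```

```bash
python3 -c "
from h import *
cam('wrist','w15');s=arm.sense();print(s['tcp_pos'],s['ee_rot'],s['ft_force'])"
```

```text
[0.66323913 0.0380284  0.0348998 ] [4.46727414e-01 8.94669355e-01 6.70249707e-04 9.56437181e-04] [ 0.66001292  0.25140551 -1.02037853]
```

View pics/w15.png

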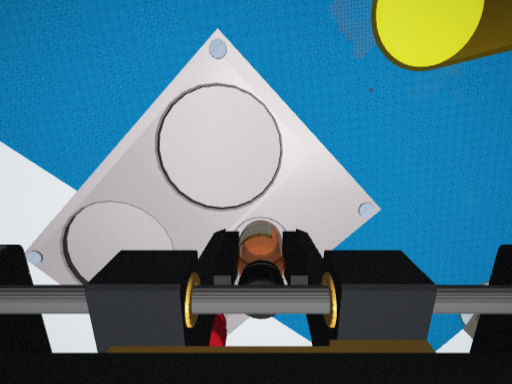

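>>> drive_tool([
  [0, 0, 0, 0, 0, -0.008, 0.1],
  [0, 0, 0, 0, 0, -0.012, 0.1],
  [0, 0, 0, 0, 0, -0.02, 0.1],
  [0, 0, 0, 0, 0, -0.03, 0.1],
  [0, 0, 0, 0, 0, -0.03, 0.1],
])

```text
t: 22.43
tcp_pos: [0.6605, 0.0382, 0.1351]
ee_rot: [0.447, 0.895, -0.001, -0.005]
ft_force: [-0.4, -0.1, -0.2]
width: 0.0255
```

```bash
python3 -c "
from h import *
cam('wrist','w16');T=cam('top')
for z in (0,.1): print(z,plane(T,(307,170),z),plane(T,(345,178),z),plane(T,(367,172),z))
goto([.50,-.10,.18],-9)
goto([.4706,-.2837,.14],-9)"
```

```text
0 [ 0.64570026 -0.14827495  0.        ] [ 0.61218275 -0.26477919  0.        ] [ 0.62708044 -0.33614353  0.        ]
0.1 [ 0.61974156 -0.13278066  0.1       ] [ 0.58887847 -0.24005832  0.1       ] [ 0.60259634 -0.30577094  0.1       ]
rows 7 turn [ 8.000e-02 -1.000e-02  4.593e+01] dist 0.2172 from [0.6629 0.038  0.1398]
[0.01, -0.0, 6.56, -0.0018, -0.0304, -0.0058]
[0.01, -0.0, 6.56, -0.0052, -0.03, -0.0058]
[0.01, -0.0, 6.56, -0.0086, -0.0292, -0.0058]
[0.01, -0.0, 6.56, -0.0119, -0.0281, -0.0058]
[0.01, -0.0, 6.56, -0.0151, -0.0265, -0.0058]
[0.01, -0.0, 6.56, -0.018, -0.0246, -0.0058]
[0.01, -0.0, 6.56, -0.0207, -0.0224, -0.0057]
rows 10 turn [ 8.000e-02 -1.000e-02  4.593e+01] dist 0.3748 from [0.6629 0.038  0.1398]
[0.01, -0.0, 4.59, -0.0142, -0.0347, -0.0001]
[0.01, -0.0, 4.59, -0.0169, -0.0335, -0.0001]
[0.01, -0.0, 4.59, -0.0195, -0.032, -0.0]
[0.01, -0.0, 4.59, -0.022, -0.0303, -0.0]
[0.01, -0.0, 4.59, -0.0244, -0.0285, -0.0]
[0.01, -0.0, 4.59, -0.0266, -0.0264, -0.0]
[0.01, -0.0, 4.59, -0.0286, -0.0242, -0.0]
[0.01, -0.0, 4.59, -0.0305, -0.0218, -0.0]
[0.01, -0.0, 4.59, -0.0321, -0.0193, -0.0]
[0.01, -0.0, 4.59, -0.0336, -0.0167, -0.0]
```

View pics/w16.png

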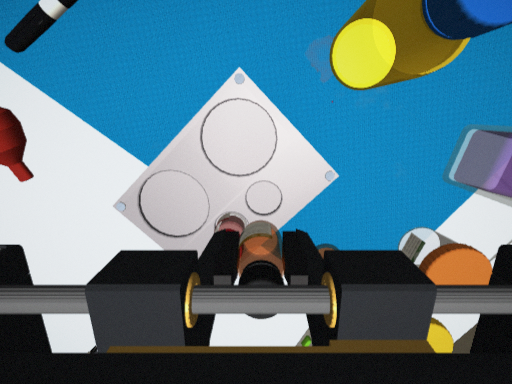

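Brown vial is held at (260,245) and its rack well is empty. Moving to the narrow well.

>>> drive_tool([
  [0, 0, 4.6, -0.014, -0.0345, -0.001, 0.1],
  [0, 0, 4.6, -0.017, -0.0335, -0.001, 0.1],
  [0, 0, 4.6, -0.0195, -0.032, -0.001, 0.1],
  [0, 0, 4.6, -0.022, -0.0305, 0, 0.1],
  [0, 0, 4.6, -0.0245, -0.0285, 0, 0.1],
])

```text
t: 22.95
tcp_pos: [0.5654, -0.1216, 0.1464]
ee_rot: [0.618, 0.786, 0.003, 0.004]
ft_force: [0.4, -0.4, -0.3]
width: 0.0253
```

>>> drive_tool([
  [0, 0, 4.6, -0.0265, -0.0265, 0, 0.1],
  [0, 0, 4.6, -0.0285, -0.024, 0, 0.1],
  [0, 0, 4.6, -0.0305, -0.022, 0, 0.1],
  [0, 0, 4, -0.02, -0.012, 0, 0.1],
  [0, 0, 0, 0, 0, 0, 0.1],
])

```text
t: 23.37
tcp_pos: [0.487, -0.2468, 0.1485]
ee_rot: [0.741, 0.672, 0.003, 0.005]
ft_force: [0.9, 0.0, -1.0]
width: 0.0251
```

```bash
python3 -c "
from h import *
cam('wrist','w17')
goto([.4706,-.2837,.13],-9)"
```

```text
rows 2 turn [0.69 0.07 3.64] dist 0.0459 from [ 0.4878 -0.2454  0.1485]
[0.34, 0.03, 1.82, -0.0198, -0.0069, 0.0092]
[0.34, 0.03, 1.82, -0.02, -0.0062, 0.0093]
```

View pics/w17.png

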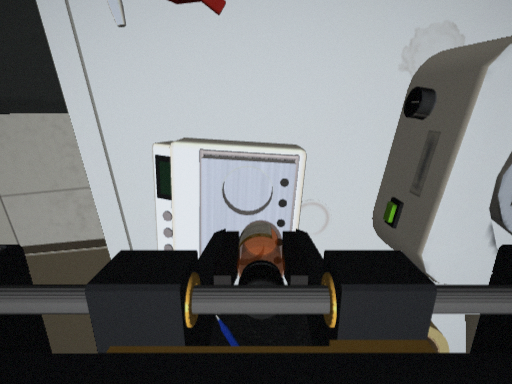

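>>> drive_tool([
  [0.4, 0, 1.8, -0.02, -0.007, 0.009, 0.1],
  [0.3, 0, 1.8, -0.016, -0.005, 0.009, 0.1],
  [0, 0, 0, 0, 0, 0, 0.1],
  [0, 0, 0, 0, 0, 0, 0.1],
])

```text
t: 23.75
tcp_pos: [0.4737, -0.278, 0.1315]
ee_rot: [0.758, 0.652, 0.0, 0.001]
ft_force: [-0.1, 0.2, -0.1]
width: 0.0251
```

```bash
cat > hw.py <<'E'
from h import *
import sys
W=cam('wrist'); q=[.455,-.2548,-.161]
P=[circ(q,(.02,.026),.021,.061),circ(q,(.02,-.026),.0175,.061)]
overlay(W,P,sys.argv[1],(160,80,380,330),2.4)
goto([.4706,-.2837,float(sys.argv[2])],-9)
E
python3 hw.py w18 .1
```

```text
rows 1 turn [0.1  0.06 0.38] dist 0.0322 from [ 0.4738 -0.2778  0.1315]
[0.1, 0.06, 0.38, -0.0063, -0.0023, 0.0315]
```

View pics/w18.png

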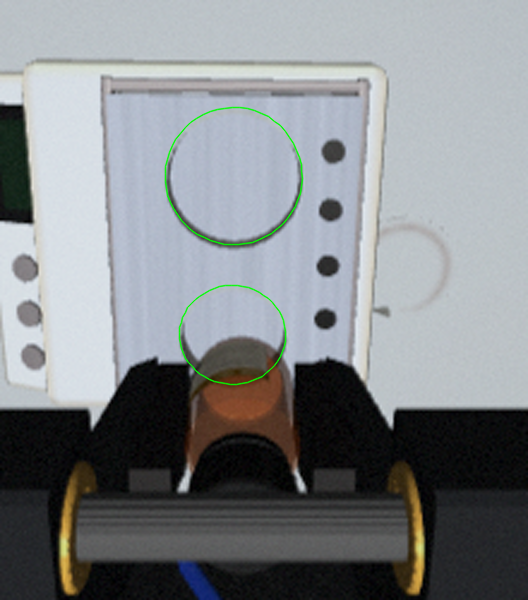

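>>> drive_tool([
  [0.1, 0, 0.4, -0.006, -0.002, 0.012, 0.1],
  [0, 0, 0, 0, 0, 0.005, 0.1],
  [0, 0, 0, 0, 0, 0, 0.1],
])

```text
t: 24.05
tcp_pos: [0.4732, -0.2803, 0.1156]
ee_rot: [0.758, 0.652, 0.0, 0.001]
ft_force: [-0.3, 0.8, -1.4]
width: 0.0251
```

```bash
cat > hw.py <<'E'
from h import *
import sys
W=cam('wrist'); q=[.455,-.2548,-.161]; s=arm.sense()
p=s['tcp_pos']; r=float(sys.argv[5]);h=float(sys.argv[6])
P=[circ(q,(.02,.026),.021,.061),circ(q,(.02,-.026),.0175,.061),circ([p[0],p[1],0],(0,0),r,p[2]-h)]
overlay(W,P,sys.argv[1],(160,80,380,330),2.4)
goto([float(sys.argv[2]),float(sys.argv[3]),float(sys.argv[4])],-9)
E
python3 hw.py w19 .4706 -.2837 .0789 .013 .03
```

```text
rows 1 turn [0.15 0.11 0.39] dist 0.0373 from [ 0.4733 -0.2803  0.116 ]
[0.15, 0.11, 0.39, -0.0037, -0.0022, 0.0371]
```

View pics/w19.png

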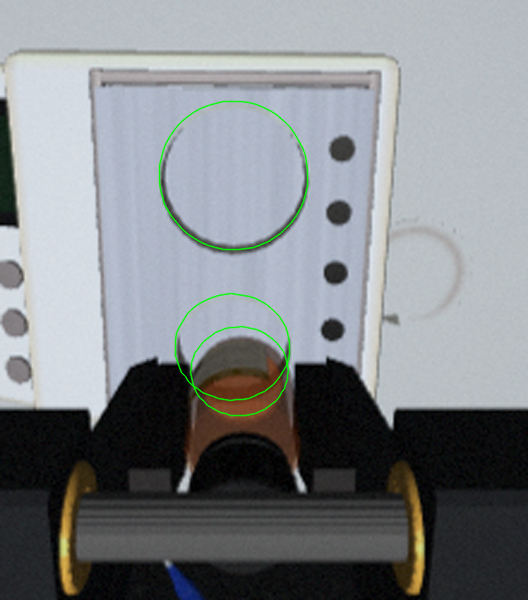

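>>> drive_tool([
  [0.1, 0.1, 0.4, -0.002, -0.002, 0.012, 0.1],
  [0, 0, 0, 0, 0, 0.006, 0.1],
  [0, 0, 0, 0, 0, 0, 0.1],
])

```text
t: 24.35
tcp_pos: [0.4726, -0.2805, 0.0993]
ee_rot: [0.759, 0.651, 0.001, 0.002]
ft_force: [0.1, 1.0, -1.1]
width: 0.0253
```

```bash
python3 hw.py w20 .4706 -.2827 .0789 .013 .03
```

```text
rows 1 turn [0.22 0.09 0.2 ] dist 0.021 from [ 0.4727 -0.2806  0.0997]
[0.22, 0.09, 0.2, -0.0024, -0.0018, 0.0208]
```

View pics/w20.png

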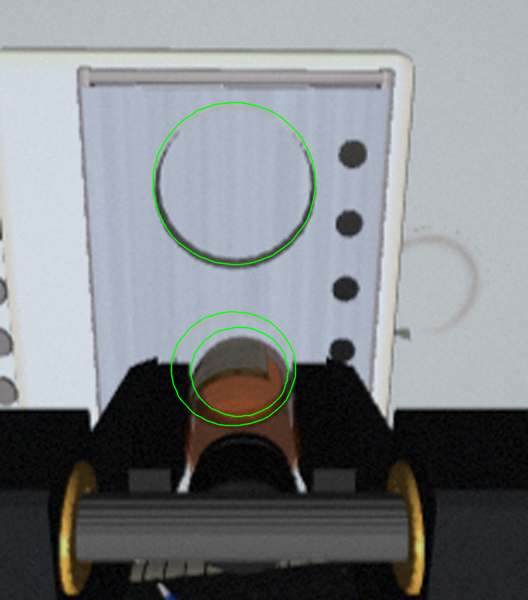

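>>> drive_tool([
  [0.2, 0.1, 0.2, -0.0008, -0.0018, 0.007, 0.1],
  [0, 0, 0, 0, 0, 0.006, 0.1],
  [0, 0, 0, 0, 0, 0.002, 0.1],
  [0, 0, 0, 0, 0, 0, 0.1],
])

```text
t: 24.73
tcp_pos: [0.4715, -0.281, 0.0847]
ee_rot: [0.76, 0.65, 0.0, 0.001]
ft_force: [-0.0, 0.4, -1.0]
width: 0.0254
```

```bash
python3 hw.py w21 .4706 -.2817 .0789 .013 .03
```

```text
rows 1 turn [0.11 0.06 0.05] dist 0.0061 from [ 0.4715 -0.281   0.0849]
[0.11, 0.06, 0.05, -0.0008, -0.0008, 0.006]
```

View pics/w21.png

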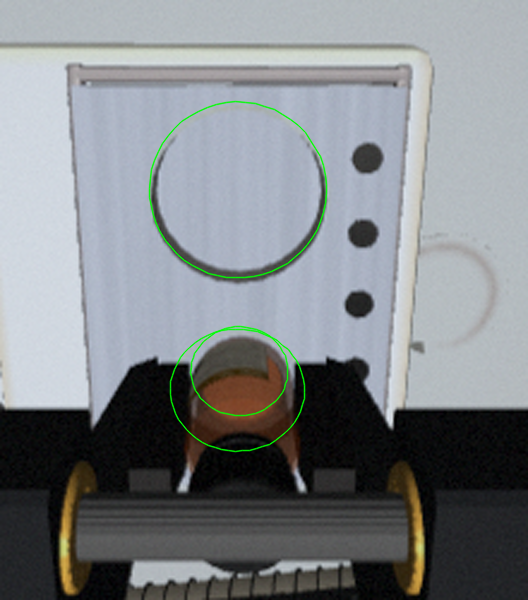

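>>> drive_tool([
  [0.1, 0, 0, -0.0006, -0.0006, 0.003, 0.1],
  [0, 0, 0, 0, 0, 0.002, 0.1],
  [0, 0, 0, 0, 0, 0.001, 0.1],
  [0, 0, 0, 0, 0, 0, 0.1],
])

```text
t: 25.12
tcp_pos: [0.4709, -0.2819, 0.0788]
ee_rot: [0.76, 0.65, -0.0, 0.001]
ft_force: [-0.4, -0.3, -0.3]
width: 0.0251
```

>>> drive_tool([
  [0, 0, 0, 0, 0, 0, 0.35],
  [0, 0, 0, 0, 0, 0, 0.45],
  [0, 0, 0, 0, 0, 0, 0.5],
  [0, 0, 0, 0, 0, 0, 0.5],
])

```text
t: 25.45
tcp_pos: [0.4711, -0.282, 0.079]
ee_rot: [0.76, 0.65, -0.0, 0.001]
ft_force: [0.5, -0.7, 0.4]
width: 0.0441
```

>>> drive_tool([
  [0, 0, 0, 0, 0, -0.01, 0.5],
  [0, 0, 0, 0, 0, -0.02, 0.5],
  [0, 0, 0, 0, 0, -0.03, 0.5],
  [0, 0, 0, 0, 0, -0.03, 0.5],
  [0, 0, 0, 0, 0, -0.02, 0.5],
])

```text
t: 25.87
tcp_pos: [0.4695, -0.2805, 0.1916]
ee_rot: [0.76, 0.65, -0.001, -0.004]
ft_force: [0.7, -1.0, 0.0]
width: 0.0441
```

>>> drive_tool([
  [0, 0, 0, 0.03, 0, 0, 0.5],
  [0, 0, 0, 0.03, 0, 0, 0.5],
  [0, 0, 0, 0.01, 0, 0, 0.5],
])

```text
t: 26.12
tcp_pos: [0.4818, -0.2129, 0.1998]
ee_rot: [0.762, 0.648, 0.0, 0.003]
ft_force: [0.7, 0.8, -0.9]
width: 0.0442
```

```bash
python3 hw.py w22 .4706 -.2817 .0789 .013 .03
```

```text
rows 4 turn [ 0.27  0.19 -0.16] dist 0.1397 from [ 0.4819 -0.2125  0.1998]
[0.07, 0.05, -0.04, -0.0174, -0.0002, 0.0303]
[0.07, 0.05, -0.04, -0.0175, -0.0001, 0.0303]
[0.07, 0.05, -0.04, -0.0175, -0.0001, 0.0302]
[0.07, 0.05, -0.04, -0.0175, -0.0001, 0.0302]
```

View pics/w22.png

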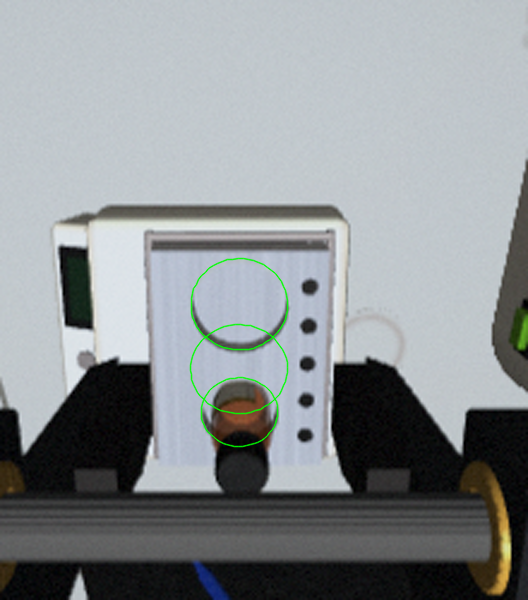

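```bash
python3 -c "
from h import *
W=cam('wrist')
X=plane(W,(160+241/2.4-.3,80+470/2.4-.3),.111);q=[.455,-.2548,-.161];c,s=np.cos(q[2]),np.sin(q[2]);d=X[:2]-q[:2];print(X,[c*d[0]+s*d[1],-s*d[0]+c*d[1]])
goto([.630,.02,.16],-30)"
```

```text
[ 0.471779   -0.28081127  0.111     ] [np.float64(0.020731752703158055), np.float64(-0.02298511773109449)]
rows 7 turn [ 0.27  0.17 20.84] dist 0.2798 from [ 0.4817 -0.2141  0.1992]
[0.04, 0.02, 2.98, 0.0364, 0.0156, 0.0055]
[0.04, 0.02, 2.98, 0.0372, 0.0137, 0.0055]
[0.04, 0.02, 2.98, 0.0378, 0.0117, 0.0055]
[0.04, 0.02, 2.98, 0.0384, 0.0097, 0.0056]
[0.04, 0.02, 2.98, 0.0388, 0.0077, 0.0056]
[0.04, 0.02, 2.98, 0.0392, 0.0057, 0.0056]
[0.04, 0.02, 2.98, 0.0394, 0.0037, 0.0056]
```

Brown vial seated at heater (0.021, -0.023), within tolerance. Now the clear vial.

>>> drive_tool([
  [0.2, 0.1, 3, 0.036, 0.0155, 0.004, 0.6],
  [0, 0, 3, 0.037, 0.0135, 0.004, 0.6],
  [0, 0, 3, 0.038, 0.0115, 0.004, 0.6],
  [0, 0, 3, 0.0385, 0.0095, 0.005, 0.6],
  [0, 0, 3, 0.039, 0.0075, 0.005, 0.6],
])

```text
t: 26.63
tcp_pos: [0.5902, -0.0538, 0.1769]
ee_rot: [0.846, 0.533, -0.001, 0.003]
ft_force: [0.2, -0.3, -0.1]
width: 0.0528
```

>>> drive_tool([
  [0, 0, 3, 0.039, 0.0055, 0.005, 0.6],
  [0, 0, 2, 0.02, 0.002, 0.003, 0.6],
  [0, 0, 0, 0, 0, 0, 0.6],
])

```text
t: 26.88
tcp_pos: [0.6276, 0.0001, 0.1656]
ee_rot: [0.869, 0.495, -0.002, 0.002]
ft_force: [1.1, -0.0, 0.2]
width: 0.0528
```

```bash
python3 -c "
from h import *
W=cam('wrist');ra=[.629,.020,-.149]
P=[circ(ra,(.032,y),.017,.016) for y in(.022,-.022)]+[circ(ra,(.032,-.022),.015,.063)]
overlay(W,P,'w23',(180,100,380,280),4)
goto([.657,-.007,.10],-30)"
```

```text
rows 2 turn [ 0.08  0.37 -0.67] dist 0.0725 from [ 0.6269 -0.0013  0.1657]
[0.04, 0.18, -0.33, 0.0054, 0.0144, 0.0329]
[0.04, 0.18, -0.33, 0.0053, 0.0144, 0.0329]
```

View pics/w23.png

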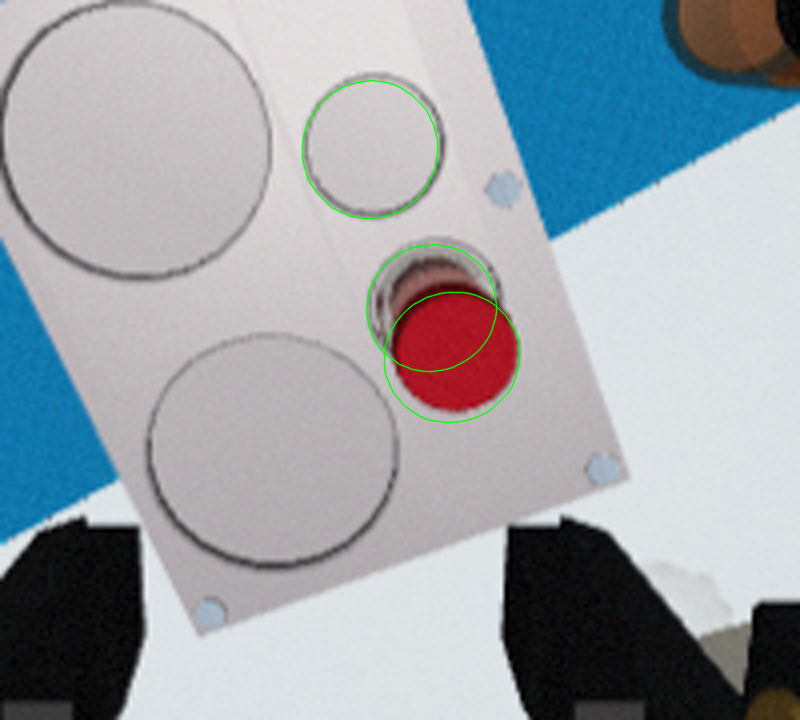

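```bash
python3 -c "
from h import *
W=cam('wrist')
print(plane(W,(180+456/4-.4,100+350/4-.4),.063),plane(W,(180+436/4-.4,100+303/4-.4),.016))
goto([.658,-.0055,.09],-30)"
```

```text
[ 0.65834178 -0.00678661  0.063     ] [ 0.6584303  -0.00723264  0.016     ]
rows 3 turn [ 0.1   0.38 -0.71] dist 0.0826 from [ 0.6262 -0.0026  0.1662]
[0.03, 0.13, -0.24, 0.0047, 0.0096, 0.0254]
[0.03, 0.13, -0.24, 0.0046, 0.0096, 0.0254]
[0.03, 0.13, -0.24, 0.0045, 0.0096, 0.0254]
```

>>> drive_tool([
  [0, 0.3, -0.7, 0.004, 0.0095, 0.02, 0.55],
  [0, 0, 0, 0.004, 0.0095, 0.02, 0.55],
  [0, 0, 0, 0.004, 0.0095, 0.015, 0.55],
  [0, 0, 0, 0, 0, 0, 0.55],
  [0, 0, 0, 0, 0, 0, 0.55],
])

```text
t: 27.4
tcp_pos: [0.6564, -0.0175, 0.1121]
ee_rot: [0.867, 0.498, 0.0, 0.003]
ft_force: [-0.1, -0.4, -0.2]
width: 0.0485
```

```bash
python3 -c "
from h import *
W=cam('wrist','w24')
goto([.6583,-.0068,.05],-30)"
```

```text
rows 2 turn [ 0.27  0.15 -0.23] dist 0.0631 from [ 0.6563 -0.0175  0.1122]
[0.14, 0.07, -0.11, 0.0052, -0.002, 0.0311]
[0.14, 0.07, -0.11, 0.0052, -0.0019, 0.0311]
```

View pics/w24.png

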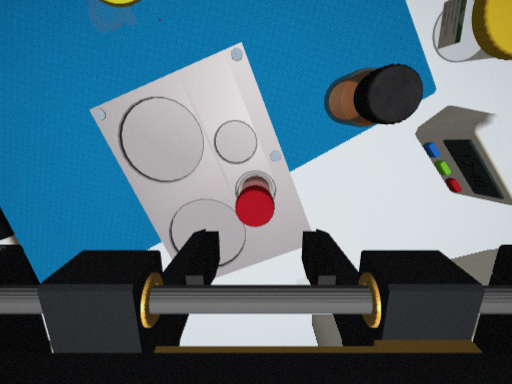

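>>> drive_tool([
  [0.2, 0.1, -0.2, 0.0095, -0.0035, 0.01, 0.5],
  [0, 0, 0, 0, 0, 0.003, 0.5],
  [0, 0, 0, 0, 0, 0, 0.5],
])

```text
t: 27.7
tcp_pos: [0.6577, -0.0085, 0.1011]
ee_rot: [0.866, 0.499, 0.001, 0.002]
ft_force: [-0.1, 0.8, 0.7]
width: 0.0444
```

```bash
python3 -c "
from h import *
W=cam('wrist','w25');T=cam('top')
print(plane(T,(268,126.5),.0),plane(T,(288,123),.0))
overlay(W,[],'w25',(150,100,370,300),3.5)
goto([.6583,-.0068,.05],-30)"
```

```text
[ 0.79854524 -0.03632188  0.        ] [ 0.80638662 -0.10177805  0.        ]
rows 2 turn [ 0.25 -0.02 -0.09] dist 0.0514 from [ 0.6578 -0.0084  0.1014]
[0.13, -0.01, -0.05, 0.0008, -0.0003, 0.0257]
[0.13, -0.01, -0.05, 0.0008, -0.0002, 0.0257]
```

View pics/w25.png

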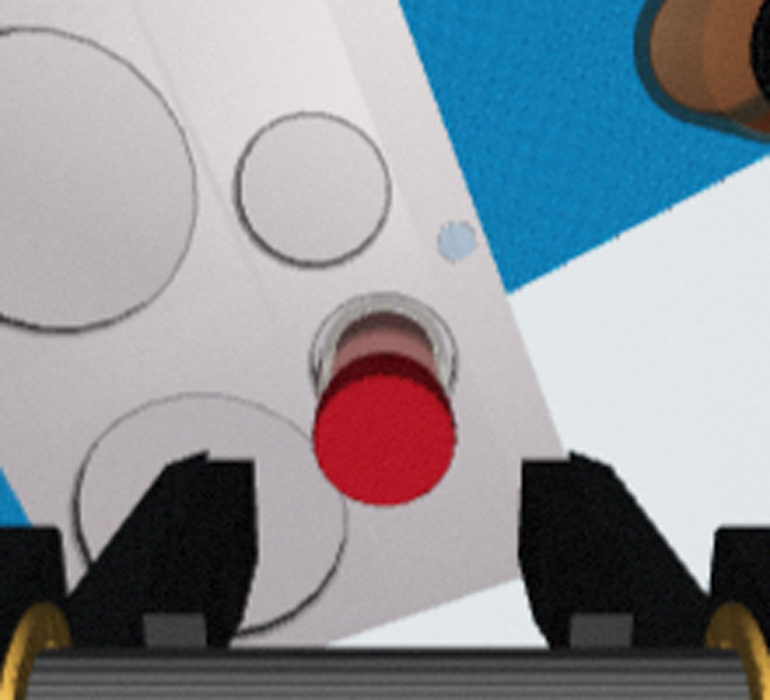

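>>> drive_tool([
  [0.2, 0, 0, 0.0005, -0.0005, 0.02, 0.55],
  [0, 0, 0, 0, 0, 0.02, 0.55],
  [0, 0, 0, 0, 0, 0.01, 0.55],
  [0, 0, 0, 0, 0, 0, 0.55],
])

```text
t: 28.13
tcp_pos: [0.6588, -0.0074, 0.0529]
ee_rot: [0.866, 0.5, 0.003, 0.002]
ft_force: [0.7, 0.8, -0.3]
width: 0.0483
```

```bash
python3 -c "
from h import *
W=cam('wrist','w26')
goto([.6583,-.0068,.034],-30)"
```

```text
rows 1 turn [ 0.43 -0.15 -0.01] dist 0.0199 from [ 0.6592 -0.0075  0.0539]
[0.43, -0.15, -0.01, 0.0001, -0.0012, 0.0198]
```

View pics/w26.png

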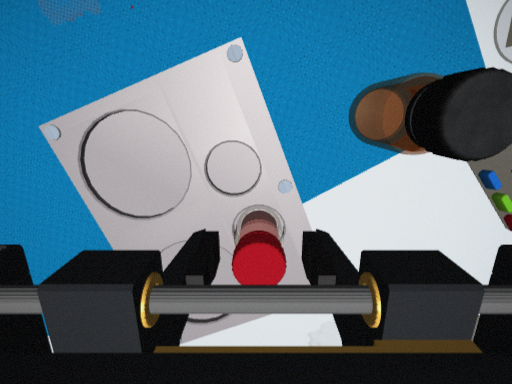

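>>> drive_tool([
  [0.4, -0.1, 0, 0, -0.001, 0.01, 0.5],
  [0, 0, 0, 0, 0, 0.006, 0.5],
  [0, 0, 0, 0, 0, 0.002, 0.5],
  [0, 0, 0, 0, 0, 0, 0.5],
])

```text
t: 28.52
tcp_pos: [0.6596, -0.0071, 0.0371]
ee_rot: [0.866, 0.5, 0.002, 0.001]
ft_force: [0.3, 0.4, -0.2]
width: 0.0442
```

```bash
python3 -c "
from h import *
goto([.6583,-.0068,.034],-30)"
```

```text
rows 1 turn [ 0.22 -0.12  0.  ] dist 0.0033 from [ 0.6596 -0.0071  0.0371]
[0.22, -0.12, 0.0, -0.0004, -0.0012, 0.0031]
```

>>> drive_tool([
  [0.2, -0.1, 0, 0, -0.001, 0.003, 0.5],
  [0, 0, 0, 0, 0, 0.001, 0.5],
  [0, 0, 0, 0, 0, 0, 0.5],
])

```text
t: 28.77
tcp_pos: [0.659, -0.0066, 0.0334]
ee_rot: [0.866, 0.5, 0.001, 0.0]
ft_force: [-0.5, 0.0, -0.5]
width: 0.0439
```

>>> drive_tool([
  [0, 0, 0, 0, 0, 0, 0.15],
  [0, 0, 0, 0, 0, 0, 0.15],
  [0, 0, 0, 0, 0, 0, 0.15],
  [0, 0, 0, 0, 0, 0, 0.15],
  [0, 0, 0, 0, 0, 0, 0.15],
], squeeze=10)

```text
t: 29.18
tcp_pos: [0.6593, -0.0066, 0.0341]
ee_rot: [0.866, 0.5, 0.001, 0.001]
ft_force: [-0.8, 0.5, 0.1]
width: 0.0286
```

>>> drive_tool([
  [0, 0, 0, 0, 0, 0, 0.15],
  [0, 0, 0, 0, 0, 0, 0.15],
])

```text
t: 29.35
tcp_pos: [0.6593, -0.0066, 0.0341]
ee_rot: [0.866, 0.5, 0.001, 0.001]
ft_force: [0.0, -0.7, -0.0]
width: 0.0291
```

>>> drive_tool([
  [0, 0, 0, 0, 0, -0.008, 0.15],
  [0, 0, 0, 0, 0, -0.012, 0.15],
  [0, 0, 0, 0, 0, -0.02, 0.15],
  [0, 0, 0, 0, 0, -0.03, 0.15],
  [0, 0, 0, 0, 0, -0.025, 0.15],
])

```text
t: 29.77
tcp_pos: [0.6569, -0.0063, 0.1302]
ee_rot: [0.866, 0.5, -0.003, -0.003]
ft_force: [0.1, 0.5, -0.4]
width: 0.0286
```

```bash
python3 -c "
from h import *
W=cam('wrist','w27')
goto([.4789,-.2323,.14],-9)"
```

```text
rows 8 turn [ 3.0e-02 -1.0e-02 -2.1e+01] dist 0.2886 from [ 0.6588 -0.0066  0.1357]
[0.0, -0.0, -2.63, -0.0357, -0.0054, -0.0006]
[0.0, -0.0, -2.63, -0.0354, -0.007, -0.0005]
[0.0, -0.0, -2.63, -0.035, -0.0086, -0.0005]
[0.0, -0.0, -2.63, -0.0346, -0.0102, -0.0005]
[0.0, -0.0, -2.63, -0.0341, -0.0118, -0.0005]
[0.0, -0.0, -2.63, -0.0335, -0.0133, -0.0005]
[0.0, -0.0, -2.63, -0.0329, -0.0148, -0.0005]
[0.0, -0.0, -2.63, -0.0322, -0.0163, -0.0005]
```

View pics/w27.png

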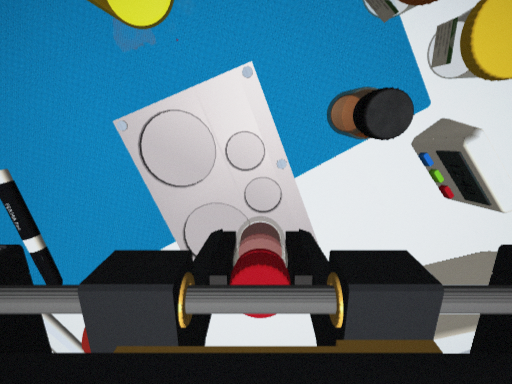

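>>> drive_tool([
  [0, 0, -2.6, -0.0355, -0.0055, -0.001, 0.15],
  [0, 0, -2.6, -0.0355, -0.007, -0.001, 0.15],
  [0, 0, -2.6, -0.035, -0.0085, -0.001, 0.15],
  [0, 0, -2.6, -0.0345, -0.01, -0.001, 0.15],
  [0, 0, -2.6, -0.034, -0.012, 0, 0.15],
])

```text
t: 30.23
tcp_pos: [0.5476, -0.1473, 0.1479]
ee_rot: [0.798, 0.602, 0.005, 0.006]
ft_force: [0.6, -0.4, -1.5]
width: 0.0287
```

>>> drive_tool([
  [0, 0, -2.6, -0.0335, -0.0135, 0, 0.15],
  [0, 0, -2.6, -0.025, -0.012, 0, 0.15],
  [0, 0, -1, -0.008, -0.004, 0, 0.15],
  [0, 0, 0, 0, 0, 0, 0.15],
])

```text
t: 30.57
tcp_pos: [0.497, -0.2118, 0.1522]
ee_rot: [0.764, 0.645, 0.005, 0.01]
ft_force: [-0.1, -0.2, 0.0]
width: 0.0288
```

```bash
python3 hw.py w28 .4789 -.2315 .12 .015 .029
```

```text
rows 2 turn [ 1.26  0.28 -0.61] dist 0.0425 from [ 0.4976 -0.2112  0.1523]
[0.63, 0.14, -0.31, -0.0115, -0.0079, 0.016]
[0.63, 0.14, -0.31, -0.0115, -0.0078, 0.0161]
```

View pics/w28.png

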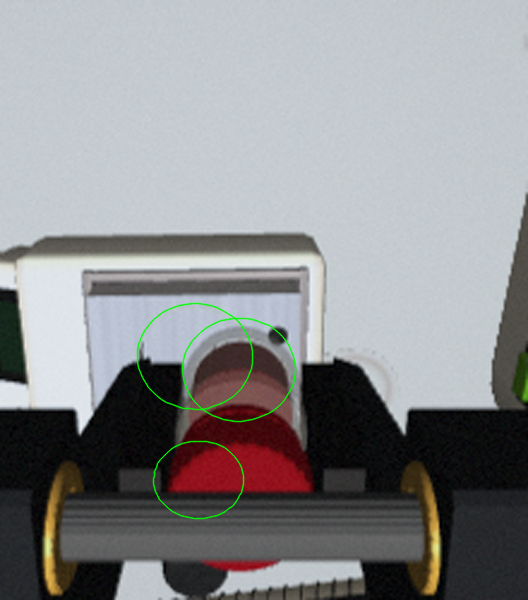

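>>> drive_tool([
  [0.7, 0.1, -0.3, -0.0115, -0.008, 0.008, 0.15],
  [0.5, 0.1, -0.3, -0.009, -0.006, 0.008, 0.15],
  [0, 0, 0, 0, 0, 0, 0.15],
  [0, 0, 0, 0, 0, 0, 0.15],
])

```text
t: 30.95
tcp_pos: [0.4824, -0.2279, 0.1373]
ee_rot: [0.76, 0.65, 0.0, 0.002]
ft_force: [-0.8, -0.4, -0.5]
width: 0.0287
```

```bash
python3 hw.py w29 .4789 -.2315 .1 .015 .029
```

```text
rows 1 turn [0.21 0.11 0.03] dist 0.0376 from [ 0.4824 -0.2277  0.1373]
[0.21, 0.11, 0.03, -0.0042, -0.003, 0.0373]
```

View pics/w29.png

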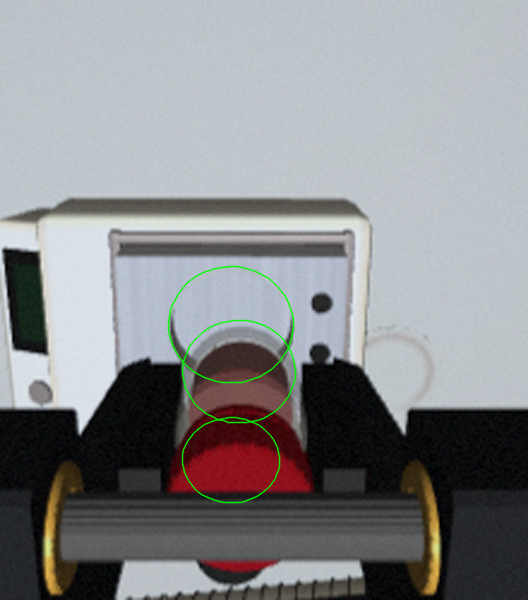

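>>> drive_tool([
  [0.2, 0.1, 0, -0.003, -0.003, 0.014, 0.15],
  [0, 0, 0, 0, 0, 0.012, 0.15],
  [0, 0, 0, 0, 0, 0.006, 0.15],
  [0, 0, 0, 0, 0, 0, 0.15],
])

```text
t: 31.33
tcp_pos: [0.4815, -0.2283, 0.1056]
ee_rot: [0.759, 0.651, 0.001, 0.002]
ft_force: [1.1, -0.3, -0.5]
width: 0.0285
```

```bash
python3 hw.py w30 .4789 -.2315 .0785 .015 .029
```

```text
rows 1 turn [0.24 0.09 0.17] dist 0.028 from [ 0.4817 -0.2284  0.1061]
[0.24, 0.09, 0.17, -0.0034, -0.0024, 0.0276]
```

View pics/w30.png

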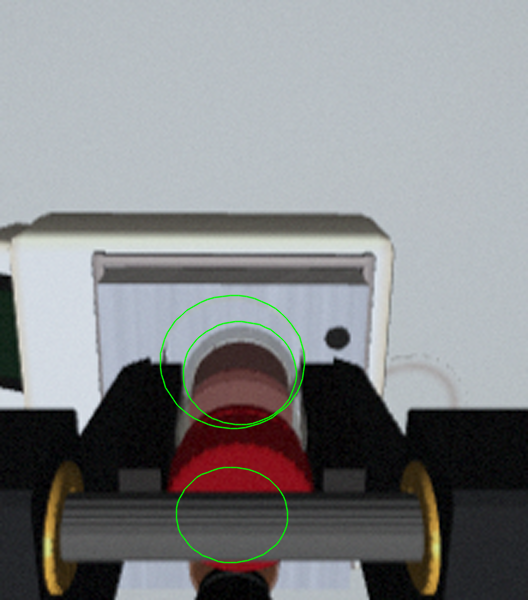

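>>> drive_tool([
  [0.2, 0.1, 0.1, -0.0028, -0.0024, 0.008, 0.15],
  [0, 0, 0, 0, 0, 0.006, 0.15],
  [0, 0, 0, 0, 0, 0.003, 0.15],
  [0, 0, 0, 0, 0, 0, 0.15],
])

```text
t: 31.72
tcp_pos: [0.4798, -0.2309, 0.0891]
ee_rot: [0.76, 0.65, 0.001, 0.001]
ft_force: [-0.2, 0.1, -0.2]
width: 0.0284
```

```bash
python3 hw.py w31 .4789 -.2315 .0785 .015 .029
```

```text
rows 1 turn [0.18 0.06 0.11] dist 0.0109 from [ 0.4798 -0.231   0.0894]
[0.18, 0.06, 0.11, -0.0006, -0.0009, 0.0109]
```

View pics/w31.png

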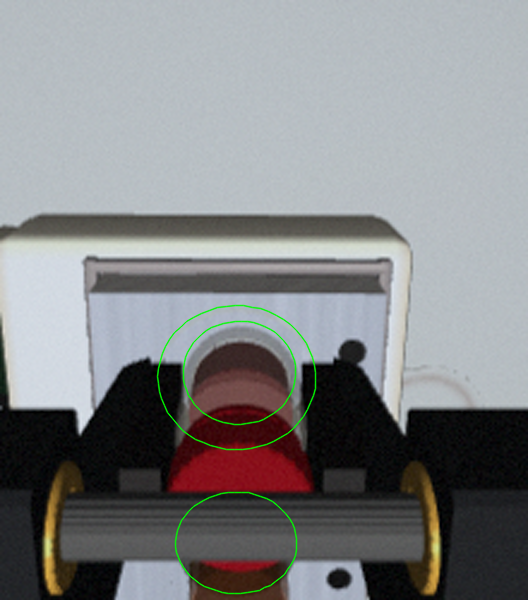

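Base is at 0.060, just below the block top, and centred in the well. Going down the rest.

>>> drive_tool([
  [0.2, 0, 0.1, -0.0003, -0.0008, 0.006, 0.15],
  [0, 0, 0, 0, 0, 0.003, 0.15],
  [0, 0, 0, 0, 0, 0.001, 0.15],
  [0, 0, 0, 0, 0, 0, 0.15],
])

```text
t: 32.1
tcp_pos: [0.4791, -0.2314, 0.0788]
ee_rot: [0.76, 0.649, -0.001, 0.001]
ft_force: [0.5, -0.5, -0.9]
width: 0.0283
```

>>> drive_tool([
  [0, 0, 0, 0, 0, 0.0005, 0.15],
  [0, 0, 0, 0, 0, 0, 0.35],
  [0, 0, 0, 0, 0, 0, 0.5],
  [0, 0, 0, 0, 0, 0, 0.53],
  [0, 0, 0, 0, 0, 0, 0.53],
])

```text
t: 32.52
tcp_pos: [0.4793, -0.2315, 0.0786]
ee_rot: [0.76, 0.649, -0.0, 0.001]
ft_force: [-0.0, -0.3, -0.2]
width: 0.0463
```

>>> drive_tool([
  [0, 0, 0, 0, 0, -0.01, 0.53],
  [0, 0, 0, 0, 0, -0.02, 0.53],
  [0, 0, 0, 0, 0, -0.03, 0.53],
  [0, 0, 0, 0, 0, -0.03, 0.53],
  [0, 0, 0, 0, 0, -0.02, 0.53],
])

```text
t: 32.93
tcp_pos: [0.4777, -0.2302, 0.1915]
ee_rot: [0.761, 0.649, -0.001, -0.004]
ft_force: [0.5, -0.0, 0.5]
width: 0.0466
```

>>> drive_tool([
  [0, 0, 0, 0.02, 0, 0, 0.53],
  [0, 0, 0, 0.03, 0, 0, 0.53],
  [0, 0, 0, 0.01, 0, 0, 0.53],
  [0, 0, 0, 0, 0, 0, 0.53],
])

```text
t: 33.27
tcp_pos: [0.4888, -0.171, 0.2008]
ee_rot: [0.761, 0.649, 0.0, 0.003]
ft_force: [0.8, -0.3, -0.1]
width: 0.0469
```

```bash
python3 hw.py w32 .4789 -.2315 .0785 .015 .029
```

```text
rows 4 turn [ 0.33  0.24 -0.15] dist 0.1364 from [ 0.4888 -0.1717  0.2007]
[0.08, 0.06, -0.04, -0.015, -0.0002, 0.0306]
[0.08, 0.06, -0.04, -0.0151, -0.0002, 0.0306]
[0.08, 0.06, -0.04, -0.0151, -0.0002, 0.0306]
[0.08, 0.06, -0.04, -0.0151, -0.0001, 0.0306]
```

View pics/w32.png

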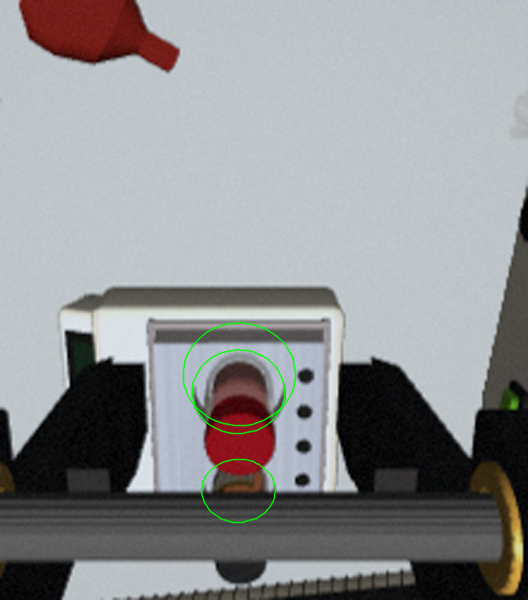

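```bash
python3 -c "
from h import *
W=cam('wrist')
q=[.455,-.2548,-.161];c,s=np.cos(q[2]),np.sin(q[2])
for u,v,z in ((240,438,.107),(240,560,.111)):
    X=plane(W,(160+u/2.4-.3,80+v/2.4-.3),z);d=X[:2]-q[:2];print(X,[c*d[0]+s*d[1],-s*d[0]+c*d[1]])
goto([.45,.15,.22],-3);goto([.402,.30,.22],87)"
```

```text
[ 0.48017956 -0.22934695  0.107     ] [np.float64(0.020773665529202942), np.float64(0.029160300442722328)]
[ 0.47164347 -0.28200036  0.111     ] [np.float64(0.02078859313089632), np.float64(-0.02418055483481956)]
rows 9 turn [ 0.29  0.25 -6.2 ] dist 0.3254 from [ 0.4887 -0.1725  0.2003]
[0.03, 0.03, -0.69, 0.0347, -0.01, -0.0024]
[0.03, 0.03, -0.69, 0.0348, -0.0095, -0.0024]
[0.03, 0.03, -0.69, 0.0349, -0.0091, -0.0023]
[0.03, 0.03, -0.69, 0.035, -0.0087, -0.0023]
[0.03, 0.03, -0.69, 0.0351, -0.0083, -0.0023]
[0.03, 0.03, -0.69, 0.0352, -0.0079, -0.0023]
[0.03, 0.03, -0.69, 0.0353, -0.0074, -0.0023]
[0.03, 0.03, -0.69, 0.0354, -0.007, -0.0022]
[0.03, 0.03, -0.69, 0.0355, -0.0066, -0.0022]
rows 14 turn [ 3.00e-02  4.30e-01 -9.62e+01] dist 0.4808 from [ 0.4887 -0.1725  0.2003]
[0.0, 0.03, -6.87, 0.0323, -0.0115, -0.0016]
[0.0, 0.03, -6.87, 0.0335, -0.0076, -0.0016]
[0.0, 0.03, -6.87, 0.0341, -0.0035, -0.0016]
[0.0, 0.03, -6.87, 0.0343, 0.0006, -0.0015]
[0.0, 0.03, -6.87, 0.034, 0.0047, -0.0015]
[0.0, 0.03, -6.87, 0.0332, 0.0087, -0.0015]
[0.0, 0.03, -6.87, 0.0319, 0.0127, -0.0015]
[0.0, 0.03, -6.87, 0.0302, 0.0164, -0.0015]
[0.0, 0.03, -6.87, 0.028, 0.0199, -0.0015]
[0.0, 0.03, -6.87, 0.0254, 0.0231, -0.0014]
[0.0, 0.03, -6.87, 0.0225, 0.0259, -0.0014]
[0.0, 0.03, -6.87, 0.0192, 0.0284, -0.0014]
[0.0, 0.03, -6.87, 0.0157, 0.0305, -0.0014]
[0.0, 0.03, -6.87, 0.0119, 0.0322, -0.0014]
```

Both vials are within tolerance, clear at (0.021, 0.029) and brown at (0.021, -0.024). Back to the tray for the brown bottle.

>>> drive_tool([
  [0, 0.4, -6.9, 0.032, -0.0115, -0.003, 0.7],
  [0, 0, -6.9, 0.0335, -0.0075, -0.003, 0.8],
  [0, 0, -6.9, 0.034, -0.0035, -0.003, 0.85],
  [0, 0, -6.9, 0.034, 0.0005, -0.003, 0.9],
  [0, 0, -6.9, 0.034, 0.0045, -0.003, 0.9],
])

```text
t: 33.78
tcp_pos: [0.4569, -0.0097, 0.2134]
ee_rot: [0.531, 0.847, 0.001, 0.001]
ft_force: [1.2, -0.3, -0.4]
width: 0.0776
```

>>> drive_tool([
  [0, 0, -6.9, 0.033, 0.0085, -0.002, 0.9],
  [0, 0, -6.9, 0.032, 0.0125, -0.002, 0.9],
  [0, 0, -6.9, 0.03, 0.0165, -0.002, 0.9],
  [0, 0, -6.9, 0.028, 0.02, -0.002, 0.9],
  [0, 0, -6.9, 0.0255, 0.023, -0.002, 0.9],
])

```text
t: 34.2
tcp_pos: [0.4211, 0.1603, 0.2235]
ee_rot: [0.244, 0.97, -0.0, 0.0]
ft_force: [0.9, -0.2, -0.3]
width: 0.0792
```

>>> drive_tool([
  [0, 0, -6.9, 0.0225, 0.026, -0.002, 0.9],
  [0, 0, -6.9, 0.019, 0.028, 0, 0.9],
  [0, 0, -6, 0.0155, 0.028, 0, 0.9],
  [0, 0, -4, 0.006, 0.012, 0, 0.9],
  [0, 0, 0, 0, 0, 0, 0.9],
])

```text
t: 34.62
tcp_pos: [0.3933, 0.2764, 0.225]
ee_rot: [0.026, 1.0, -0.0, -0.0]
ft_force: [-0.5, 0.2, -0.1]
width: 0.0792
```

```bash
python3 -c "
from h import *
W=cam('wrist','w33')
goto([.4005,.3004,.2],87)"
```

```text
rows 1 turn [-0.07 -0.01 -0.18] dist 0.036 from [0.3936 0.2754 0.225 ]
[-0.07, -0.01, -0.18, -0.0055, 0.0254, 0.0249]
```

View pics/w33.png

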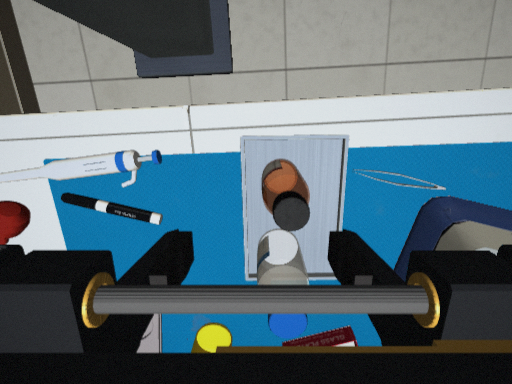

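Both bottles are still upright in the tray. Aligning over brown.

>>> drive_tool([
  [0, 0, 0, -0.0055, 0.0215, 0.01, 0.9],
  [0, 0, 0, 0, 0.002, 0.005, 0.9],
  [0, 0, 0, 0, 0, 0, 0.9],
])

```text
t: 34.92
tcp_pos: [0.4032, 0.2956, 0.2092]
ee_rot: [0.033, 0.999, -0.001, -0.0]
ft_force: [0.9, 0.6, 0.6]
width: 0.0795
```

```bash
python3 -c "
from h import *
goto([.4005,.3004,.083],87)"
```

```text
rows 4 turn [-0.15  0.   -0.77] dist 0.1263 from [0.4032 0.2956 0.2092]
[-0.04, 0.0, -0.19, 0.0008, 0.0013, 0.0316]
[-0.04, 0.0, -0.19, 0.0007, 0.0012, 0.0316]
[-0.04, 0.0, -0.19, 0.0007, 0.0012, 0.0316]
[-0.04, 0.0, -0.19, 0.0007, 0.0012, 0.0316]
```

>>> drive_tool([
  [0, 0, -0.5, 0.002, 0.003, 0.025, 0.9],
  [0, 0, 0, 0.001, 0.001, 0.03, 0.9],
  [0, 0, 0, 0, 0, 0.03, 0.9],
  [0, 0, 0, 0, 0, 0.02, 0.9],
  [0, 0, 0, 0, 0, 0, 0.9],
])

```text
t: 35.33
tcp_pos: [0.4049, 0.2928, 0.1027]
ee_rot: [0.036, 0.999, -0.001, 0.002]
ft_force: [-0.0, -0.1, 0.5]
width: 0.0793
```

```bash
python3 -c "
from h import *
goto([.4005,.3004,.0825],87)"
```

```text
rows 1 turn [-0.13  0.28 -1.09] dist 0.022 from [0.4049 0.2928 0.1027]
[-0.13, 0.28, -1.09, 0.005, 0.0073, 0.0201]
```

>>> drive_tool([
  [0, 0.3, -1, 0.0045, 0.007, 0.005, 0.9],
  [0, 0, 0, 0, 0, 0.004, 0.9],
  [0, 0, 0, 0, 0, 0, 0.9],
])

```text
t: 35.58
tcp_pos: [0.4024, 0.2985, 0.095]
ee_rot: [0.029, 1.0, -0.001, 0.0]
ft_force: [0.5, -0.9, -0.3]
width: 0.0792
```

```bash
python3 -c "
from h import *
goto([.4005,.3004,.0825],87)"
```

```text
rows 1 turn [-0.12  0.01 -0.3 ] dist 0.0128 from [0.4024 0.2985 0.095 ]
[-0.12, 0.01, -0.3, 0.0021, 0.0018, 0.0125]
```

>>> drive_tool([
  [0, 0, -0.3, 0.002, 0.0018, 0.008, 0.9],
  [0, 0, 0, 0, 0, 0.004, 0.9],
  [0, 0, 0, 0, 0, 0.001, 0.9],
  [0, 0, 0, 0, 0, 0, 0.9],
])

```text
t: 35.92
tcp_pos: [0.4016, 0.301, 0.0834]
ee_rot: [0.026, 1.0, 0.0, 0.003]
ft_force: [0.4, -0.5, -1.3]
width: 0.0793
```

```bash
python3 -c "
from h import *
goto([.4005,.3004,.0825],87)"
```

```text
rows 1 turn [0.01 0.29 0.03] dist 0.0016 from [0.4016 0.301  0.0834]
[0.01, 0.29, 0.03, 0.0011, -0.0007, 0.0009]
```

>>> drive_tool([
  [0, 0.3, 0, 0.001, -0.0005, 0.001, 0.8],
  [0, 0, 0, 0, 0, 0, 0.6],
  [0, 0, 0, 0, 0, 0, 0.3],
  [0, 0, 0, 0, 0, 0, 0.3],
  [0, 0, 0, 0, 0, 0, 0.3],
], squeeze=20)

```text
t: 36.33
tcp_pos: [0.4008, 0.3007, 0.083]
ee_rot: [0.026, 1.0, 0.0, 0.0]
ft_force: [-0.2, 0.4, -0.6]
width: 0.0478
```

>>> drive_tool([
  [0, 0, 0, 0, 0, 0, 0.3],
  [0, 0, 0, 0, 0, 0, 0.3],
  [0, 0, 0, 0, 0, 0, 0.3],
])

```text
t: 36.58
tcp_pos: [0.4007, 0.3008, 0.0831]
ee_rot: [0.026, 1.0, 0.001, 0.0]
ft_force: [1.0, 0.5, -0.6]
width: 0.0468
```

>>> drive_tool([
  [0, 0, 0, 0, 0, -0.01, 0.3],
  [0, 0, 0, 0, 0, -0.02, 0.3],
  [0, 0, 0, 0, 0, -0.03, 0.3],
  [0, 0, 0, 0, 0, -0.02, 0.3],
])

```text
t: 36.92
tcp_pos: [0.3984, 0.2995, 0.1609]
ee_rot: [0.026, 1.0, -0.002, -0.006]
ft_force: [-0.0, 0.8, -1.8]
width: 0.0471
```

```bash
python3 -c "
from h import *
goto([.43,.094,.17],-8.04)"
```

```text
rows 14 turn [-0.75 -0.25 95.07] dist 0.2081 from [0.3984 0.2995 0.1609]
[-0.05, -0.02, 6.79, -0.003, -0.0145, -0.0006]
[-0.05, -0.02, 6.79, -0.0047, -0.0141, -0.0006]
[-0.05, -0.02, 6.79, -0.0063, -0.0134, -0.0006]
[-0.05, -0.02, 6.79, -0.0079, -0.0126, -0.0006]
[-0.05, -0.02, 6.79, -0.0093, -0.0116, -0.0007]
[-0.05, -0.02, 6.79, -0.0106, -0.0104, -0.0007]
[-0.05, -0.02, 6.79, -0.0118, -0.0091, -0.0007]
[-0.05, -0.02, 6.79, -0.0128, -0.0076, -0.0007]
[-0.05, -0.02, 6.79, -0.0136, -0.006, -0.0007]
[-0.05, -0.02, 6.79, -0.0142, -0.0044, -0.0007]
[-0.05, -0.02, 6.79, -0.0146, -0.0027, -0.0007]
[-0.05, -0.02, 6.79, -0.0148, -0.0009, -0.0007]
[-0.05, -0.02, 6.79, -0.0148, 0.0008, -0.0007]
[-0.05, -0.02, 6.79, -0.0146, 0.0026, -0.0007]
```

>>> drive_tool([
  [0, -0.7, 6.8, -0.003, -0.0145, -0.001, 0.3],
  [0, 0, 6.8, -0.0045, -0.014, -0.001, 0.3],
  [0, 0, 6.8, -0.0065, -0.0135, -0.001, 0.3],
  [0, 0, 6.8, -0.008, -0.0125, -0.001, 0.3],
  [0, 0, 6.8, -0.0095, -0.0115, -0.001, 0.3],
])

```text
t: 37.33
tcp_pos: [0.4098, 0.2258, 0.1704]
ee_rot: [0.326, 0.945, -0.0, 0.004]
ft_force: [0.3, 0.2, -1.7]
width: 0.047
```

>>> drive_tool([
  [0, 0, 6.8, -0.0105, -0.0105, 0, 0.3],
  [0, 0, 6.8, -0.012, -0.009, 0, 0.3],
  [0, 0, 6.8, -0.013, -0.0075, 0, 0.3],
  [0, 0, 6.8, -0.0135, -0.006, 0, 0.3],
  [0, 0, 6.8, -0.014, -0.0045, 0, 0.3],
])

```text
t: 37.75
tcp_pos: [0.4178, 0.1481, 0.17]
ee_rot: [0.6, 0.8, -0.0, 0.003]
ft_force: [-0.2, 0.6, -2.8]
width: 0.0469
```

>>> drive_tool([
  [0, 0, 6.8, -0.0145, -0.0025, 0, 0.3],
  [0, 0, 6.8, -0.015, -0.001, 0, 0.3],
  [0, 0, 6.8, -0.0125, 0.001, 0, 0.3],
  [0, 0, 4, -0.006, 0.001, 0, 0.3],
  [0, 0, 0, 0, 0, 0, 0.3],
])

```text
t: 38.17
tcp_pos: [0.4218, 0.0953, 0.1694]
ee_rot: [0.766, 0.643, -0.001, 0.002]
ft_force: [-0.8, -0.4, -1.8]
width: 0.047
```

```bash
python3 -c "
from h import *
goto([.612,.067,.165],-8.04)"
```

```text
rows 5 turn [ 0.13  0.25 -1.86] dist 0.1924 from [0.4218 0.0953 0.1694]
[0.03, 0.05, -0.37, 0.001, 0.0384, 0.001]
[0.03, 0.05, -0.37, 0.0007, 0.0385, 0.0009]
[0.03, 0.05, -0.37, 0.0005, 0.0385, 0.0009]
[0.03, 0.05, -0.37, 0.0002, 0.0385, 0.0009]
[0.03, 0.05, -0.37, -0.0, 0.0385, 0.0009]
```

>>> drive_tool([
  [0, 0.2, -0.4, 0.001, 0.0385, 0, 0.3],
  [0, 0, -0.4, 0.0005, 0.0385, 0, 0.3],
  [0, 0, -0.4, 0.0005, 0.0385, 0, 0.3],
  [0, 0, -0.4, 0, 0.0385, 0, 0.3],
  [0, 0, -0.3, 0, 0.03, 0, 0.3],
])

```text
t: 38.58
tcp_pos: [0.6028, 0.0707, 0.1674]
ee_rot: [0.75, 0.662, -0.003, -0.002]
ft_force: [0.6, -0.0, -2.2]
width: 0.047
```

>>> drive_tool([
  [0, 0, 0, 0, 0, 0, 0.3],
  [0, 0, 0, 0, 0, 0, 0.3],
])

```text
t: 38.75
tcp_pos: [0.6072, 0.0704, 0.1651]
ee_rot: [0.748, 0.664, -0.003, -0.002]
ft_force: [0.1, -0.1, -2.3]
width: 0.0465
```

```bash
cat > rw.py <<'E'
from h import *
import sys
W=cam('wrist');ra=[.629,.020,-.149];s=arm.sense();p=s['tcp_pos'];a=[float(v) for v in sys.argv[2:]]
P=[circ(ra,(-.024,y),.034,.016) for y in(.045,-.045)]+[circ([p[0],p[1],0],(0,0),a[3],p[2]-.079)]
overlay(W,P,sys.argv[1],(140,80,380,330),2.4)
goto(a[:3],-8.04)
E
python3 rw.py w34 .6134 .0672 .12 .024
```

```text
rows 2 turn [-0.41  0.06  1.17] dist 0.0457 from [0.6069 0.0704 0.1651]
[-0.21, 0.03, 0.58, -0.0012, 0.0036, 0.0225]
[-0.21, 0.03, 0.58, -0.0012, 0.0035, 0.0225]
```

View pics/w34.png

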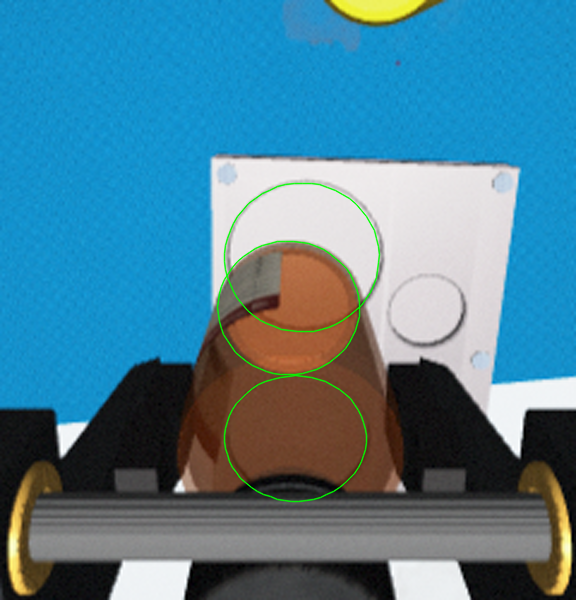

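>>> drive_tool([
  [-0.3, 0, 0.9, -0.002, 0.005, 0.018, 0.3],
  [0, 0, 0, -0.001, 0.001, 0.015, 0.3],
  [0, 0, 0, 0, 0, 0.005, 0.3],
  [0, 0, 0, 0, 0, 0, 0.3],
])

```text
t: 39.13
tcp_pos: [0.6091, 0.0688, 0.1268]
ee_rot: [0.752, 0.66, -0.001, -0.001]
ft_force: [-0.1, 0.4, -2.1]
width: 0.0469
```

```bash
python3 rw.py w35 .6132 .0674 .085 .024
```

```text
rows 2 turn [-0.15  0.06  0.59] dist 0.0425 from [0.6092 0.0689 0.1273]
[-0.07, 0.03, 0.3, -0.0004, 0.0021, 0.0212]
[-0.07, 0.03, 0.3, -0.0004, 0.0021, 0.0212]
```

View pics/w35.png

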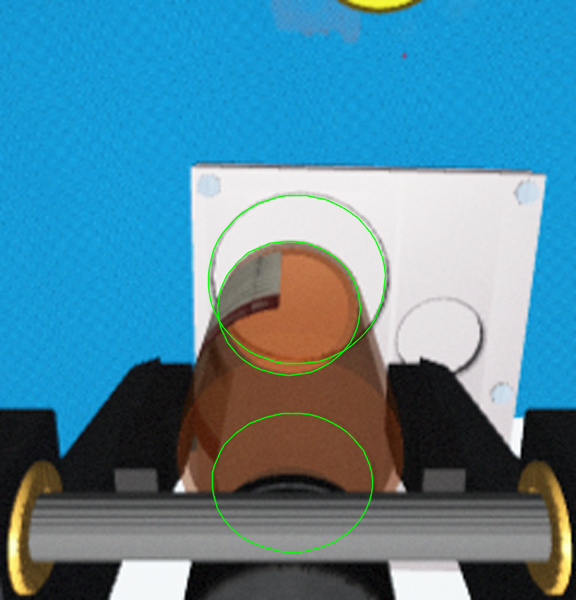

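>>> drive_tool([
  [-0.1, 0, 0.5, -0.0005, 0.004, 0.012, 0.3],
  [0, 0, 0, 0, 0, 0.01, 0.3],
  [0, 0, 0, 0, 0, 0.006, 0.3],
  [0, 0, 0, 0, 0, 0.002, 0.3],
  [0, 0, 0, 0, 0, 0, 0.3],
])

```text
t: 39.6
tcp_pos: [0.6132, 0.0684, 0.0968]
ee_rot: [0.754, 0.657, 0.0, 0.001]
ft_force: [0.4, -1.2, -1.5]
width: 0.0467
```

```bash
python3 rw.py w36 .6132 .0674 .085 .024
```

```text
rows 1 turn [0.14 0.04 0.13] dist 0.012 from [0.6132 0.0684 0.097 ]
[0.14, 0.04, 0.13, -0.001, 0.0002, 0.012]
```

View pics/w36.png

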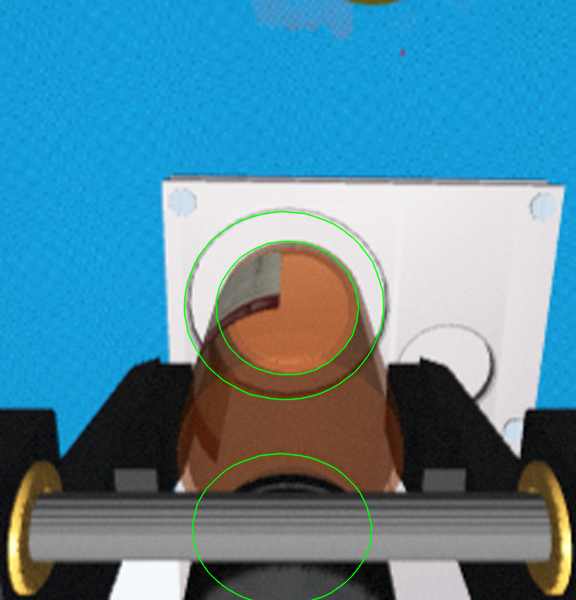

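Concentric with the hole. Lowering to the floor.

>>> drive_tool([
  [0.1, 0, 0.1, -0.0005, 0, 0.006, 0.3],
  [0, 0, 0, 0, 0, 0.004, 0.3],
  [0, 0, 0, 0, 0, 0.001, 0.3],
  [0, 0, 0, 0, 0, 0, 0.3],
])

```text
t: 39.98
tcp_pos: [0.6135, 0.0678, 0.0856]
ee_rot: [0.755, 0.656, 0.0, 0.001]
ft_force: [0.3, 0.4, -2.8]
width: 0.0468
```

>>> drive_tool([
  [0, 0, 0, 0, 0, 0.0008, 0.3],
  [0, 0, 0, 0, 0, 0, 0.6],
  [0, 0, 0, 0, 0, 0, 0.8],
  [0, 0, 0, 0, 0, 0, 0.85],
  [0, 0, 0, 0, 0, 0, 0.85],
])

```text
t: 40.4
tcp_pos: [0.6145, 0.0677, 0.0864]
ee_rot: [0.755, 0.656, 0.002, 0.002]
ft_force: [-0.6, -0.6, 0.0]
width: 0.0705
```

>>> drive_tool([
  [0, 0, 0, 0, 0, -0.02, 0.85],
  [0, 0, 0, 0, 0, -0.03, 0.85],
  [0, 0, 0, 0, 0, -0.035, 0.85],
  [0, 0, 0, 0, 0, -0.035, 0.9],
  [0, 0, 0, 0, 0, -0.02, 0.95],
])

```text
t: 40.82
tcp_pos: [0.6119, 0.0679, 0.227]
ee_rot: [0.755, 0.656, -0.002, -0.002]
ft_force: [-0.2, 0.8, 0.5]
width: 0.083
```

```bash
python3 -c "
from h import *
W=cam('wrist','w37')
goto([.500,.2952,.22],87)"
```

```text
rows 14 turn [-5.000e-02  2.000e-02 -9.502e+01] dist 0.254 from [0.6129 0.0679 0.2303]
[-0.0, 0.0, -6.79, 0.015, -0.0103, 0.0007]
[-0.0, 0.0, -6.79, 0.0161, -0.0084, 0.0007]
[-0.0, 0.0, -6.79, 0.0169, -0.0065, 0.0007]
[-0.0, 0.0, -6.79, 0.0176, -0.0044, 0.0007]
[-0.0, 0.0, -6.79, 0.018, -0.0023, 0.0007]
[-0.0, 0.0, -6.79, 0.0181, -0.0002, 0.0007]
[-0.0, 0.0, -6.79, 0.018, 0.002, 0.0007]
[-0.0, 0.0, -6.79, 0.0177, 0.0041, 0.0007]
[-0.0, 0.0, -6.79, 0.017, 0.0062, 0.0007]
[-0.0, 0.0, -6.79, 0.0162, 0.0081, 0.0007]
[-0.0, 0.0, -6.79, 0.0151, 0.01, 0.0007]
[-0.0, 0.0, -6.79, 0.0138, 0.0117, 0.0007]
[-0.0, 0.0, -6.79, 0.0124, 0.0133, 0.0007]
[-0.0, 0.0, -6.79, 0.0107, 0.0146, 0.0007]
```

View pics/w37.png

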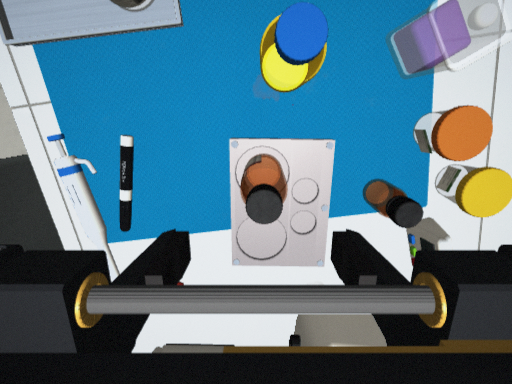

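Brown bottle is upright in its left well. Now for white.

>>> drive_tool([
  [0, 0, -6.8, 0.015, -0.0105, 0, 1],
  [0, 0, -6.8, 0.016, -0.0085, 0, 1],
  [0, 0, -6.8, 0.017, -0.0065, 0, 1],
  [0, 0, -6.8, 0.0175, -0.0045, 0, 1],
  [0, 0, -6.8, 0.018, -0.0025, 0, 1],
])

```text
t: 41.28
tcp_pos: [0.5721, 0.1484, 0.233]
ee_rot: [0.523, 0.853, 0.001, 0.004]
ft_force: [0.9, 0.0, -0.2]
width: 0.0881
```

>>> drive_tool([
  [0, 0, -6.8, 0.018, 0, 0, 1],
  [0, 0, -6.8, 0.018, 0.002, 0, 1],
  [0, 0, -6.8, 0.0175, 0.004, 0, 1],
  [0, 0, -6.8, 0.017, 0.006, 0, 1],
  [0, 0, -6.8, 0.016, 0.008, 0, 1],
])

```text
t: 41.7
tcp_pos: [0.5267, 0.2314, 0.232]
ee_rot: [0.236, 0.972, 0.0, 0.004]
ft_force: [0.1, 0.0, -0.5]
width: 0.0882
```

>>> drive_tool([
  [0, 0, -6.8, 0.015, 0.01, 0, 1],
  [0, 0, -6.8, 0.014, 0.0115, 0, 1],
  [0, 0, -6, 0.012, 0.012, 0, 1],
  [0, 0, -4, 0.005, 0.005, 0, 1],
  [0, 0, 0, 0, 0, 0, 1],
])

```text
t: 42.12
tcp_pos: [0.4915, 0.2878, 0.2312]
ee_rot: [0.017, 1.0, -0.0, 0.004]
ft_force: [0.3, -0.3, -0.5]
width: 0.088
```

```bash
python3 -c "
from h import *
W=cam('wrist','w38')
goto([.500,.2952,.2],87)"
```

```text
rows 1 turn [-0.03  0.46  0.86] dist 0.0332 from [0.4919 0.2874 0.2312]
[-0.03, 0.46, 0.86, -0.0076, 0.0082, 0.0313]
```

View pics/w38.png

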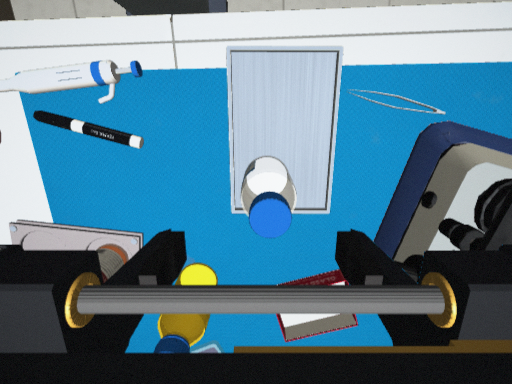

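>>> drive_tool([
  [0, 0.4, 0.8, -0.008, 0.008, 0.015, 1],
  [0, 0, 0, 0, 0, 0.005, 1],
  [0, 0, 0, 0, 0, 0, 1],
])

```text
t: 42.42
tcp_pos: [0.5013, 0.294, 0.2112]
ee_rot: [0.03, 1.0, -0.0, 0.001]
ft_force: [1.6, -0.4, 0.7]
width: 0.0883
```

```bash
python3 -c "
from h import *
goto([.500,.2952,.11],87)"
```

```text
rows 3 turn [-0.02  0.14 -0.4 ] dist 0.1012 from [0.5013 0.294  0.2112]
[-0.01, 0.05, -0.13, 0.0005, 0.0004, 0.0337]
[-0.01, 0.05, -0.13, 0.0005, 0.0004, 0.0337]
[-0.01, 0.05, -0.13, 0.0005, 0.0004, 0.0337]
```

>>> drive_tool([
  [0, 0, -0.4, 0.001, 0.003, 0.025, 1],
  [0, 0, 0, 0, 0.002, 0.03, 1],
  [0, 0, 0, 0, 0.001, 0.025, 1],
  [0, 0, 0, 0, 0, 0.015, 1],
  [0, 0, 0, 0, 0, 0, 1],
])

```text
t: 42.83
tcp_pos: [0.503, 0.297, 0.1156]
ee_rot: [0.031, 1.0, 0.0, 0.004]
ft_force: [-0.9, -0.1, -0.3]
width: 0.0877
```

```bash
python3 -c "
from h import *
goto([.500,.2952,.082],87)"
```

```text
rows 1 turn [ 0.05  0.47 -0.5 ] dist 0.0338 from [0.503  0.297  0.1156]
[0.05, 0.47, -0.5, 0.0032, -0.0021, 0.0336]
```

>>> drive_tool([
  [0, 0.4, -0.5, 0.003, -0.002, 0.012, 1],
  [0, 0, 0, 0, 0, 0.012, 1],
  [0, 0, 0, 0, 0, 0.006, 1],
  [0, 0, 0, 0, 0, 0, 1],
])

```text
t: 43.17
tcp_pos: [0.5018, 0.2935, 0.0883]
ee_rot: [0.028, 1.0, 0.001, 0.002]
ft_force: [-0.4, 0.9, 0.8]
width: 0.0882
```

```bash
python3 -c "
from h import *
goto([.500,.2952,.0815],87)"
```

```text
rows 1 turn [ 0.11  0.27 -0.25] dist 0.0072 from [0.5018 0.2935 0.0883]
[0.11, 0.27, -0.25, 0.0019, 0.0015, 0.0067]
```

>>> drive_tool([
  [0.1, 0.3, -0.2, 0.002, 0.0015, 0.004, 0.9],
  [0, 0, 0, 0, 0, 0.002, 0.8],
  [0, 0, 0, 0, 0, 0, 0.8],
])

```text
t: 43.42
tcp_pos: [0.501, 0.2952, 0.0846]
ee_rot: [0.027, 1.0, 0.001, 0.001]
ft_force: [-0.5, -0.3, -0.2]
width: 0.0716
```

>>> drive_tool([
  [0, 0, 0, 0, 0, 0, 0.4],
  [0, 0, 0, 0, 0, 0, 0.4],
  [0, 0, 0, 0, 0, 0, 0.4],
  [0, 0, 0, 0, 0, 0, 0.4],
  [0, 0, 0, 0, 0, 0, 0.4],
], squeeze=20)

```text
t: 43.83
tcp_pos: [0.5013, 0.2955, 0.0858]
ee_rot: [0.027, 1.0, 0.001, 0.002]
ft_force: [-1.1, 0.3, -1.9]
width: 0.0572
```

>>> drive_tool([
  [0, 0, 0, 0, 0, 0, 0.4],
  [0, 0, 0, 0, 0, 0, 0.4],
])

```text
t: 44.0
tcp_pos: [0.5011, 0.2954, 0.0857]
ee_rot: [0.027, 1.0, 0.001, 0.002]
ft_force: [-0.3, -0.0, -2.8]
width: 0.0573
```

>>> drive_tool([
  [0, 0, 0, 0, 0, -0.01, 0.4],
  [0, 0, 0, 0, 0, -0.02, 0.4],
  [0, 0, 0, 0, 0, -0.03, 0.4],
  [0, 0, 0, 0, 0, -0.02, 0.4],
])

```text
t: 44.33
tcp_pos: [0.4989, 0.2946, 0.1655]
ee_rot: [0.027, 1.0, -0.001, -0.003]
ft_force: [0.4, 0.6, -0.8]
width: 0.0573
```

```bash
python3 -c "
from h import *
goto([.425,.01,.17],-8.04)"
```

```text
rows 14 turn [-0.39 -0.16 94.93] dist 0.294 from [0.4989 0.2946 0.1655]
[-0.03, -0.01, 6.78, 0.0042, -0.0206, -0.0002]
[-0.03, -0.01, 6.78, 0.0017, -0.0209, -0.0003]
[-0.03, -0.01, 6.78, -0.0008, -0.021, -0.0003]
[-0.03, -0.01, 6.78, -0.0032, -0.0207, -0.0003]
[-0.03, -0.01, 6.78, -0.0057, -0.0202, -0.0003]
[-0.03, -0.01, 6.78, -0.008, -0.0194, -0.0003]
[-0.03, -0.01, 6.78, -0.0103, -0.0183, -0.0003]
[-0.03, -0.01, 6.78, -0.0123, -0.017, -0.0003]
[-0.03, -0.01, 6.78, -0.0143, -0.0154, -0.0003]
[-0.03, -0.01, 6.78, -0.016, -0.0136, -0.0003]
[-0.03, -0.01, 6.78, -0.0175, -0.0116, -0.0003]
[-0.03, -0.01, 6.78, -0.0187, -0.0095, -0.0003]
[-0.03, -0.01, 6.78, -0.0197, -0.0072, -0.0003]
[-0.03, -0.01, 6.78, -0.0204, -0.0048, -0.0003]
```

>>> drive_tool([
  [0, -0.3, 6.8, 0.004, -0.0205, 0, 0.4],
  [0, 0, 6.8, 0.0015, -0.021, 0, 0.4],
  [0, 0, 6.8, -0.001, -0.021, 0, 0.4],
  [0, 0, 6.8, -0.003, -0.0205, 0, 0.4],
  [0, 0, 6.8, -0.0055, -0.02, 0, 0.4],
])

```text
t: 44.75
tcp_pos: [0.4736, 0.1938, 0.1747]
ee_rot: [0.326, 0.945, 0.003, 0.006]
ft_force: [-0.0, 0.0, -1.3]
width: 0.0571
```

>>> drive_tool([
  [0, 0, 6.8, -0.008, -0.0195, 0, 0.4],
  [0, 0, 6.8, -0.0105, -0.0185, 0, 0.4],
  [0, 0, 6.8, -0.0125, -0.017, 0, 0.4],
  [0, 0, 6.8, -0.0145, -0.0155, 0, 0.4],
  [0, 0, 6.8, -0.016, -0.0135, 0, 0.4],
])

```text
t: 45.17
tcp_pos: [0.4422, 0.0879, 0.1781]
ee_rot: [0.601, 0.8, 0.006, 0.007]
ft_force: [-0.1, -0.9, -1.4]
width: 0.057
```

>>> drive_tool([
  [0, 0, 6.8, -0.0175, -0.0115, 0, 0.4],
  [0, 0, 6.8, -0.0185, -0.0095, 0, 0.4],
  [0, 0, 6.8, -0.0195, -0.007, 0, 0.4],
  [0, 0, 4, -0.008, -0.003, 0, 0.4],
  [0, 0, 0, 0, 0, 0, 0.4],
])

```text
t: 45.58
tcp_pos: [0.4174, 0.015, 0.1814]
ee_rot: [0.766, 0.643, 0.009, 0.007]
ft_force: [-0.6, 0.0, -2.2]
width: 0.0573
```

```bash
python3 -c "
from h import *
goto([.599,-.021,.165],-8.04)"
```

```text
rows 5 turn [ 1.27 -0.22 -1.95] dist 0.1859 from [0.4174 0.015  0.1814]
[0.25, -0.04, -0.39, -0.0008, 0.0369, 0.0041]
[0.25, -0.04, -0.39, -0.0011, 0.037, 0.0039]
[0.25, -0.04, -0.39, -0.0013, 0.037, 0.0038]
[0.25, -0.04, -0.39, -0.0016, 0.037, 0.0036]
[0.25, -0.04, -0.39, -0.0018, 0.037, 0.0034]
```

>>> drive_tool([
  [0.5, -0.1, -0.4, -0.001, 0.037, 0.003, 0.4],
  [0.5, -0.1, -0.4, -0.001, 0.037, 0.003, 0.4],
  [0.3, 0, -0.4, -0.0015, 0.037, 0.003, 0.4],
  [0, 0, -0.4, -0.0015, 0.037, 0.003, 0.4],
  [0, 0, -0.3, -0.0015, 0.03, 0.003, 0.4],
])

```text
t: 46.0
tcp_pos: [0.5938, -0.0168, 0.1706]
ee_rot: [0.751, 0.661, -0.0, -0.001]
ft_force: [-0.1, -0.7, -2.1]
width: 0.0574
```

>>> drive_tool([
  [0, 0, 0, 0, 0, 0, 0.4],
  [0, 0, 0, 0, 0, 0, 0.4],
])

```text
t: 46.17
tcp_pos: [0.5987, -0.0166, 0.1694]
ee_rot: [0.749, 0.663, 0.0, -0.0]
ft_force: [-0.8, -0.3, -1.4]
width: 0.0568
```

```bash
sed -i 's/p\[2\]-.079/p[2]-.0825/' rw.py; python3 rw.py w40 .599 -.021 .12 .029
```

```text
rows 2 turn [-0.01 -0.06  1.04] dist 0.0495 from [ 0.5984 -0.0166  0.1693]
[-0.01, -0.03, 0.52, -0.0022, 0.0006, 0.0247]
[-0.01, -0.03, 0.52, -0.0022, 0.0006, 0.0247]
```

View pics/w40.png

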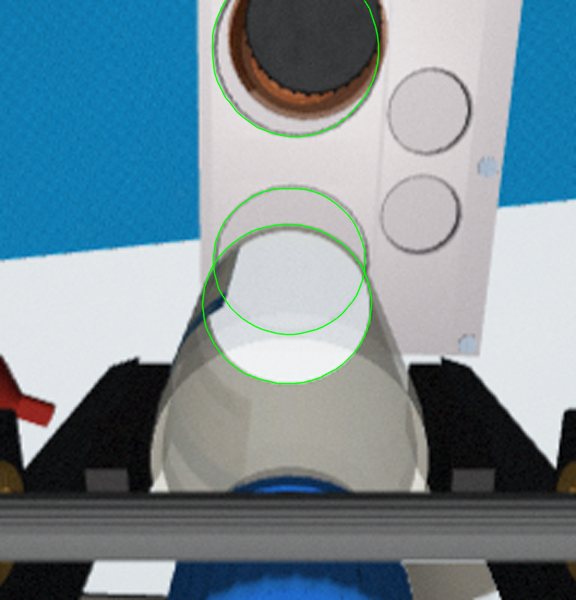

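>>> drive_tool([
  [0, 0, 0.9, -0.0045, 0.001, 0.015, 0.4],
  [0, 0, 0, -0.001, 0, 0.015, 0.4],
  [0, 0, 0, 0, 0, 0.01, 0.4],
  [0, 0, 0, 0, 0, 0, 0.4],
])

```text
t: 46.55
tcp_pos: [0.5965, -0.0197, 0.1305]
ee_rot: [0.752, 0.659, 0.001, 0.0]
ft_force: [0.0, 0.4, -1.5]
width: 0.0573
```

```bash
python3 rw.py w41 .599 -.021 .105 .029
```

```text
rows 1 turn [ 0.16 -0.06  0.45] dist 0.0267 from [ 0.5969 -0.0197  0.1316]
[0.16, -0.06, 0.45, -0.001, 0.0022, 0.0266]
```

View pics/w41.png

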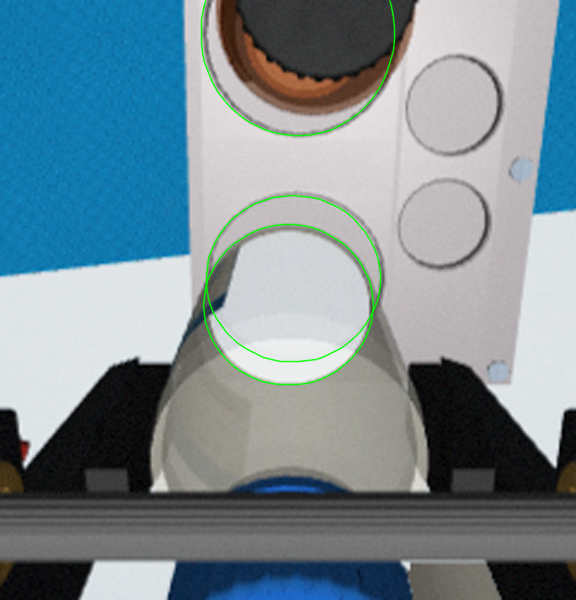

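>>> drive_tool([
  [0.1, 0, 0.4, -0.001, 0.0022, 0.01, 0.4],
  [0, 0, 0, 0, 0, 0.01, 0.4],
  [0, 0, 0, 0, 0, 0.004, 0.4],
  [0, 0, 0, 0, 0, 0, 0.4],
])

```text
t: 46.93
tcp_pos: [0.5994, -0.0206, 0.108]
ee_rot: [0.754, 0.656, 0.002, 0.001]
ft_force: [0.1, -0.5, -1.1]
width: 0.0569
```

```bash
python3 rw.py w42 .599 -.021 .088 .029
```

```text
rows 1 turn [ 0.27 -0.04  0.1 ] dist 0.0203 from [ 0.5994 -0.0206  0.1083]
[0.27, -0.04, 0.1, -0.0005, -0.0005, 0.0203]
```

View pics/w42.png

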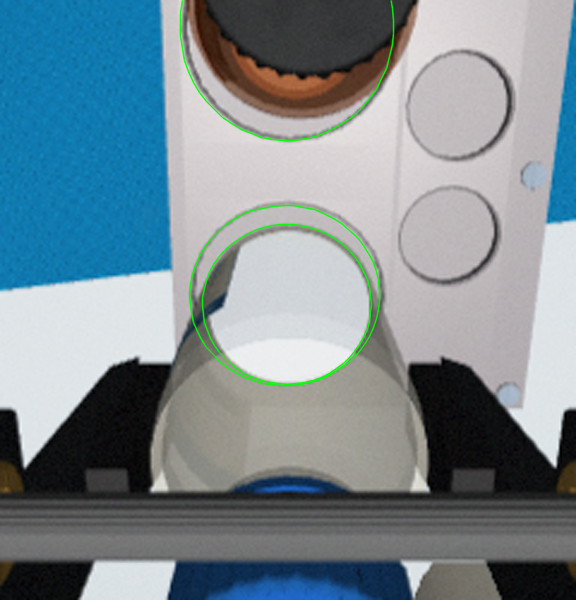

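>>> drive_tool([
  [0.2, 0, 0.1, -0.0003, -0.0003, 0.006, 0.4],
  [0, 0, 0, 0, 0, 0.006, 0.4],
  [0, 0, 0, 0, 0, 0.003, 0.4],
  [0, 0, 0, 0, 0, 0, 0.4],
])

```text
t: 47.32
tcp_pos: [0.5995, -0.0209, 0.0924]
ee_rot: [0.755, 0.656, 0.001, 0.001]
ft_force: [0.2, -0.1, -2.1]
width: 0.0569
```

```bash
python3 rw.py w43 .599 -.021 .088 .029
```

```text
rows 1 turn [ 0.13 -0.04 -0.01] dist 0.0047 from [ 0.5995 -0.0209  0.0927]
[0.13, -0.04, -0.01, -0.0001, -0.0005, 0.0047]
```

View pics/w43.png

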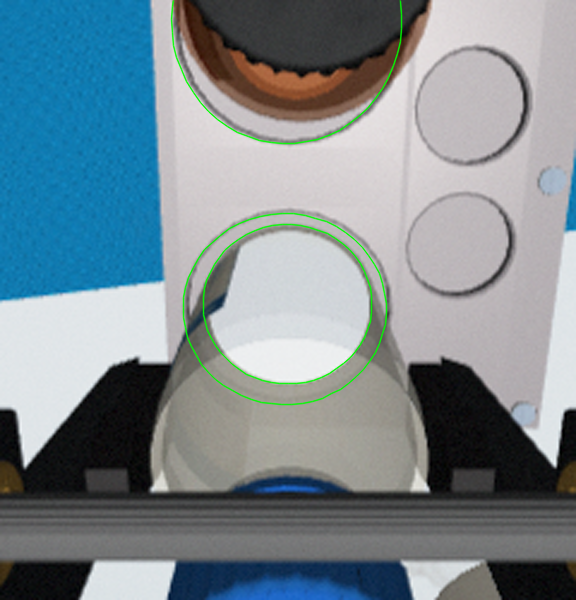

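It's in the hole and centred. Final few millimetres, then release.

>>> drive_tool([
  [0.1, 0, 0, 0, -0.0004, 0.003, 0.4],
  [0, 0, 0, 0, 0, 0.0015, 0.4],
  [0, 0, 0, 0, 0, 0.0005, 0.4],
  [0, 0, 0, 0, 0, 0, 0.4],
])

```text
t: 47.7
tcp_pos: [0.5995, -0.0209, 0.0877]
ee_rot: [0.755, 0.656, 0.001, 0.0]
ft_force: [-0.1, 0.2, -1.0]
width: 0.0569
```

>>> drive_tool([
  [0, 0, 0, 0, 0, 0.0005, 0.4],
  [0, 0, 0, 0, 0, 0, 0.4],
])

```text
t: 47.87
tcp_pos: [0.5996, -0.0208, 0.0878]
ee_rot: [0.755, 0.656, 0.001, 0.001]
ft_force: [-0.2, 0.1, -2.0]
width: 0.0569
```

>>> drive_tool([
  [0, 0, 0, 0, 0, 0, 0.75],
  [0, 0, 0, 0, 0, 0, 0.95],
  [0, 0, 0, 0, 0, 0, 0.95],
  [0, 0, 0, 0, 0, 0, 0.95],
])

```text
t: 48.2
tcp_pos: [0.6, -0.021, 0.0883]
ee_rot: [0.755, 0.656, 0.001, 0.001]
ft_force: [1.0, 0.2, 0.6]
width: 0.082
```

>>> drive_tool([
  [0, 0, 0, 0, 0, -0.02, 0.95],
  [0, 0, 0, 0, 0, -0.03, 0.95],
  [0, 0, 0, 0, 0, -0.035, 0.95],
  [0, 0, 0, 0, 0, -0.035, 0.95],
  [0, 0, 0, 0, 0, -0.02, 0.95],
])

```text
t: 48.62
tcp_pos: [0.5976, -0.0208, 0.2284]
ee_rot: [0.755, 0.656, -0.002, -0.004]
ft_force: [0.6, -1.0, 0.0]
width: 0.0833
```

>>> drive_tool([
  [0, 0, 0, 0, -0.02, -0.01, 0.95],
  [0, 0, 0, 0, -0.04, 0, 0.95],
  [0, 0, 0, 0, -0.04, 0, 0.95],
  [0, 0, 0, 0, -0.03, 0, 0.95],
  [0, 0, 0, 0, -0.01, 0, 0.95],
])

```text
t: 49.03
tcp_pos: [0.457, -0.0014, 0.2439]
ee_rot: [0.755, 0.656, 0.002, 0.002]
ft_force: [1.3, -0.4, 0.7]
width: 0.0837
```

>>> drive_tool([
  [0, 0, 0, 0.03, -0.02, -0.02, 0.95],
  [0, 0, 0, 0.04, 0, -0.01, 0.95],
  [0, 0, 0, 0.04, 0, 0, 0.95],
  [0, 0, 0, 0.03, 0, 0, 0.95],
  [0, 0, 0, 0, 0, 0, 0.95],
])

```text
t: 49.45
tcp_pos: [0.4539, 0.1429, 0.2763]
ee_rot: [0.757, 0.653, 0.003, 0.003]
ft_force: [-0.5, -0.2, 0.5]
width: 0.0841
```

```bash
python3 -c "
from h import *
W=cam('wrist','w44');T=cam('top');S=cam('side');ra=[.629,.020,-.149];q=[.455,-.2548,-.161]
P=[circ(ra,(-.024,y),.034,.016) for y in(.045,-.045)]+[circ(q,(.02,.026),.021,.061),circ(q,(.02,-.026),.0175,.061)]
overlay(T,P,'t44',(200,120,400,270),4);overlay(S,P,'s44',(150,60,350,260),3)
print(arm.sense()['tcp_pos'])"
```

```text
[0.45376199 0.13893396 0.2757468 ]
```

View pics/t44.png

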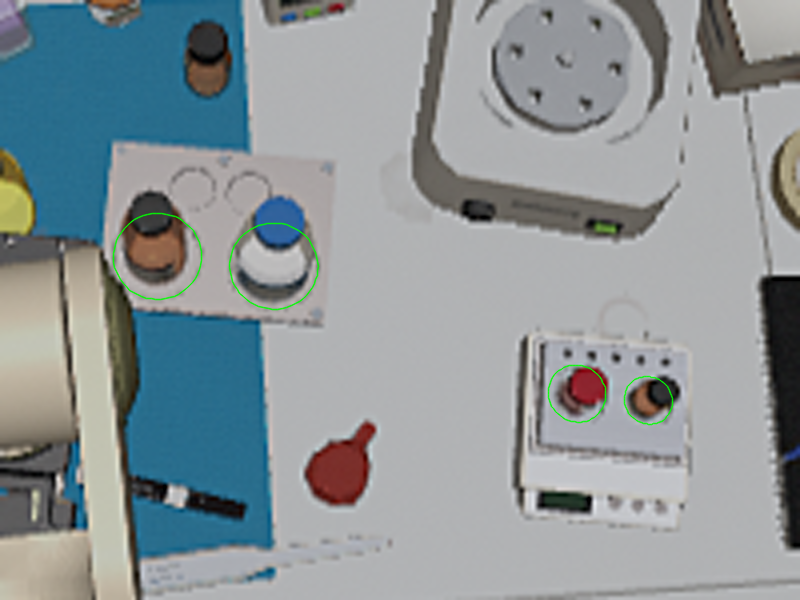

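View pics/s44.png

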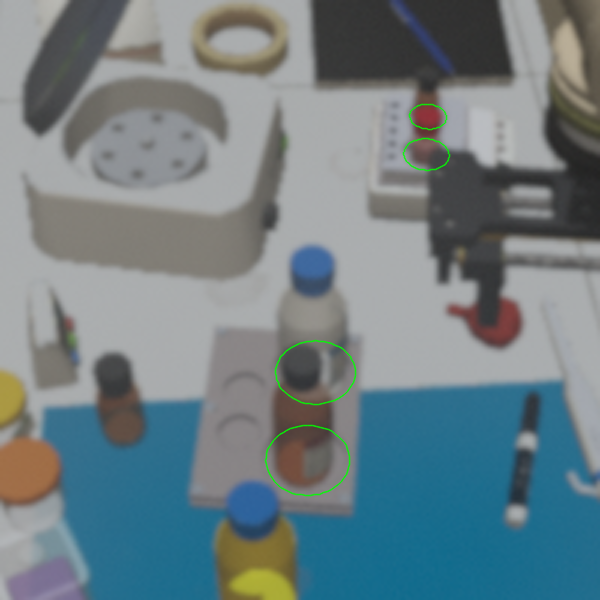

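All four stand upright and released: the vials in their heater wells, and brown left / white right in the rack as at the start. Arm is clear. Letting it settle, then handing in.

>>> drive_tool([
  [0, 0, 0, 0, 0, 0, 0.95],
  [0, 0, 0, 0, 0, 0, 0.95],
  [0, 0, 0, 0, 0, 0, 0.95],
  [0, 0, 0, 0, 0, 0, 0.95],
])

```text
t: 49.93
tcp_pos: [0.4539, 0.1352, 0.2754]
ee_rot: [0.76, 0.65, 0.001, 0.003]
ft_force: [-0.2, -0.7, 0.1]
width: 0.0837
```

```bash
python3 -c "
from h import *
s=arm.sense();print(s['t'],s['tcp_pos'],np.abs(s['joint_velocities']).max());print(arm.job_done())"
```

```text
49.9333 [0.45388124 0.13519867 0.27539522] 0.018640330741750123
the job is handed in; nothing more can be done
None
```

I finished the task and handed it in at 49.9 s of the 138 s allowed; the hand-in reports no verdict. Both tall bottles went into the steel tray. The brown vial then went into the narrow well and the clear vial into the wide one, and after that each tall bottle went back to its own rack well.

Last checks:
- **Vials:** in the heater frame the clear vial measured (0.021, 0.029) m and the brown vial (0.021, -0.024) m. Both are within 8.5 mm of their well centres.
- **Tall bottles:** each was set down within about 1 mm of the gripper position where it was picked up, brown in the left well and white in the right. The final top and side pictures show all four items upright and the gripper clear of them.
- **Disagreement:** while placing the vials, the wrist view put their bases about 2 mm from where I predicted, which is about the calibration error. I allowed for it and both went in without any noticeable force.
- **Not measured:** I judged the heights in the wells and the tilt of each item only from the pictures.

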